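Degrease the heat sinks and rack them to drain

ROBOT

A 6-joint arm with a two-finger parallel gripper is mounted at the origin on the work surface. World frame = base frame: x ahead of the robot, y to its left, z up, the work surface at z = 0. Lengths are in mm, angles in degrees, forces in N, time in s.
With the tool pointing down it reaches from about 300 to 850 mm from the base axis. Payload 4.2 kg.
Tool frame: the origin (TCP) lies on the centre line of the jaws, within the pads' length; the fingertips stand 14 mm ahead of it and the grasp point (between the pads) lies 5 mm behind it; z points along the fingers, y is the line along which they close (so a half turn about z gives the same grasp; the last joint's range is limited). The gripper opens to 91 mm and grips with 3 to 60 N. Pads are 32 mm wide; open, the fingers measure 118 mm over their backs; the gripper's body (76 mm by 178 mm) begins 60 mm behind the grasp point.
Start: joints at [-73.052, 18.312, 89.639, -0, 72.044, -1.146], TCP at [178.585, -546.58, 227.976] pointing down, gripper open.
Joint ranges: [-177.97, 177.97], [-48.28, 115.42], [12.27, 149.76], [-77.06, 257.06], [2.81, 150.46], [-146.56, 146.56]. Speed limits (degrees/s): [147.25, 147.25, 180, 180, 180, 180].

INTERFACE

Orientations are given as [roll, pitch, yaw] about the fixed x, y, z axes, in that order (R = Rz(yaw) Ry(pitch) Rx(roll)).
In Python, from workcell import * gives the robot as it stands. The module is installed in compiled form; this text tells all that it offers.
- The arm moves only by the shell command python3 -m crank 'ROWS' [FORCE]. ROWS is JSON, a list of rows, each an object of numbers: "grip": the finger opening in m, from 0 to 0.0912; "x", "y", "z": the shift along the tool's x, y, z in m; "yaw": the turn about the tool's z in rad. In form: [{"grip": .., "x": .., "y": .., "z": .., "yaw": ..}, ...]. A call has exactly 5 rows; each row is the pose to reach, as a shift and turn from the pose commanded when the call began, along the tool's axes at that moment; what a row does not reach only later rows make up. A row lasts 1/12 s, in which the tool goes at most 41.7 mm and 7.16 degrees, less where a joint would pass 70% of its speed; a pose out of reach is approached as far as the arm can. A call with a gripper value outside its range is refused whole. The fingers move at their own pace and stop on an object; FORCE is the grip in N (left out, the last holds). Time passes only in rows, so rows that repeat a pose let the fingers close, or fill a call up. It gives the time, the measured TCP pose, the force, the opening and the grip force at its end, in the units of the state.
- state(): the state, without advancing time (a new reading comes with each control period).
- grab_frame(name): name is "scene" or "top" or "wrist"; returns the picture (384x512x3 uint8, red, green, blue); there is no depth.
- camera_model(name): a dict with "intrinsics" (3x3 intrinsics, pixels), "R" (3x3) and "t" (3): a world point X has camera coordinates R X + t. Camera axes: x right, y down, z forward; pixel columns grow to the right and rows downward; lengths in mm; the calibration is good to about 2 mm. A picture is of the moment at which its call begins: read the wrist's pose just before it. camera_model takes no time and is no camera call; for the wrist camera it gives the pose at the moment of the call.
- job_done(): hands the job in; it is judged then, once.
The state is a dict: "time_s": time; "qpos": joint angles; "qvel": joint speeds; "effort": joint torques, N m; "ee_pos": TCP position; "ee_rot": TCP orientation; "force": force on the tool from outside, world axes, zero at the start; "torque": the same for the moment, N m; "gripper_width": finger opening in mm; "gripper_force": force on a finger pad.
Only numpy, scipy, OpenCV 4.12 (cv2) and the standard library are available. Lean on these libraries where they do the work, as an engineer would, in place of code of your own. Each camera call takes 0.05 s, during which the arm holds its last target. There are 200 camera calls.

TASK

Lay every heat sink from the mat flat in the spray tray, one to a pocket; when all of them lie there, press the spray can's cap fully down to spray them and let it spring back up. Then stand each heat sink on end in the drain rack to drip dry, one to a bay and leaning back against its rest. Leave the tools and boxes around the bench where they are.

Things in the scene. Friction and masses are not known exactly. Their poses are not given: they have to be found in the camera images.
- sink1: a heat sink: plain aluminium finned bar, 90 mm long (its x axis) x 64 mm wide (y) x 24 mm thick (z), about 200 g; the fins run lengthwise; it handles like a solid block. Origin at its centre. All are alike; either face or end will do. It starts flat on the mat. Three or four are present; absent ones read None
- sink2: a heat sink: plain aluminium finned bar, 90 mm long (its x axis) x 64 mm wide (y) x 24 mm thick (z), about 200 g; the fins run lengthwise; it handles like a solid block. Origin at its centre. All are alike; either face or end will do. It starts flat on the mat. Three or four are present; absent ones read None
- sink3: a heat sink: plain aluminium finned bar, 90 mm long (its x axis) x 64 mm wide (y) x 24 mm thick (z), about 200 g; the fins run lengthwise; it handles like a solid block. Origin at its centre. All are alike; either face or end will do. It starts flat on the mat. Three or four are present; absent ones read None
- sink4: a heat sink: plain aluminium finned bar, 90 mm long (its x axis) x 64 mm wide (y) x 24 mm thick (z), about 200 g; the fins run lengthwise; it handles like a solid block. Origin at its centre. All are alike; either face or end will do. It starts flat on the mat. Three or four are present; absent ones read None
- mat: thin black rubber bench mat, fixed, 290 x 270 mm, 2 mm thick, on which the heat sinks start; origin at the centre of its underside
- tray: grey spray tray with black pocket floors, fixed, 236 mm (x) x 194 mm (y), with four shallow pockets in two rows and two columns, each 104 mm long (tray x) x 76 mm wide (tray y). Pocket floors are 4 mm above the bench; the lands and rim around them stand 6 mm above those floors. Land between the two columns 26 mm wide, between the two rows 12 mm. Origin at the centre of its underside
- pocket1 (a point): centre of the floor of the far left pocket, tray axes; a heat sink lying flat in it has its centre 12 mm above
- pocket2 (a point): centre of the floor of the far right pocket, tray axes; a heat sink lying flat in it has its centre 12 mm above
- pocket3 (a point): centre of the floor of the near left pocket, tray axes; a heat sink lying flat in it has its centre 12 mm above
- pocket4 (a point): centre of the floor of the near right pocket, tray axes; a heat sink lying flat in it has its centre 12 mm above
- rack: drain rack, fixed, base 230 (x) x 100 mm; five bays in a row along x, 36 mm apart, open to -x and above. Each: a steel foot 30 mm deep and a backrest 68 mm wide, 56 mm long, 3 mm thick. Bays are tipped 15 degrees: the backrest's top leans to rack +x, the foot is square to it and slopes down to it. Side walls, 74 mm apart inside, 3 mm thick, rise 44 mm above the bench. Origin: centre of underside
- bay1 (a point): bay 1 of 5 counted from the far (+x) end: middle of the inner corner where foot meets backrest, rack axes, 12 mm above the bench. A heat sink standing flat against the backrest has its centre 47 mm straight above it. A gripper leaning towards the robot reaches over the nearer bays, so far bays are best filled first
- bay2 (a point): bay 2 of 5 counted from the far (+x) end: middle of the inner corner where foot meets backrest, rack axes, 12 mm above the bench. A heat sink standing flat against the backrest has its centre 47 mm straight above it. A gripper leaning towards the robot reaches over the nearer bays, so far bays are best filled first
- bay3 (a point): bay 3 of 5 counted from the far (+x) end: middle of the inner corner where foot meets backrest, rack axes, 12 mm above the bench. A heat sink standing flat against the backrest has its centre 47 mm straight above it. A gripper leaning towards the robot reaches over the nearer bays, so far bays are best filled first
- bay4 (a point): bay 4 of 5 counted from the far (+x) end: middle of the inner corner where foot meets backrest, rack axes, 12 mm above the bench. A heat sink standing flat against the backrest has its centre 47 mm straight above it. A gripper leaning towards the robot reaches over the nearer bays, so far bays are best filled first
- bay5 (a point): bay 5 of 5 counted from the far (+x) end: middle of the inner corner where foot meets backrest, rack axes, 12 mm above the bench. A heat sink standing flat against the backrest has its centre 47 mm straight above it. A gripper leaning towards the robot reaches over the nearer bays, so far bays are best filled first
- can: white spray can, 58 mm across, clamped in a dark bench bracket (base 100 x 85 mm, post on its +x side), fixed; nozzle towards the tray; origin at the centre of the base's underside; the cap's top is 185 mm above the bench
- cap_top (a point): middle of the top of the can's black spray cap, 32 mm across and 18 mm tall; it moves down with the cap
- cap (a joint): how far the sprung spray cap is pressed straight down: 0 up, 0.007 m fully down. Begins to move at about 3 N, fully down at about 9 N, springs back when let go
- pliers: red-handled pliers lying flat, 150 mm; a bystander to be left where it is
- cutters: black-handled side cutters lying flat, 100 mm; a bystander to be left where it is
- screwdriver: screwdriver lying flat; a bystander to be left where it is
- parts_box: green open parts box, 125 x 90 x 55 mm; a bystander to be left where it is
- solder_reel: reel of solder standing on its flange, 60 mm across, 40 mm tall; a bystander to be left where it is
Things that resemble listed ones, but are neither listed nor needed, are in the scene too. Leave any blue or red look-alike of the sink1 alone.

How it is judged:
By the outcome, as a careful person would: the job done as asked, in the order asked, and still so for the second after the job is handed in, with the robot touching nothing.
Of sink1, sink2, sink3, sink4 only 3 to 4 are there at a start; the rules pass over those that are not, and their reading is None.
At some moment in a run one of sink1, sink2, sink3, sink4 may be knocked a few centimetres aside while the robot is not near it.
Once in a run the grip may slacken for a moment while it holds something.
It also fails if it takes over 210 s, if anything falls off the work surface, if the arm or the gripper's body presses on something with over 40 N, if the wrist force passes 120 N, or if a joint passes its speed limit or range.

## Working session

There is one attempt and no reset: what is moved stays moved. The work goes in short steps, Python scripts to look and compute and a shell command to move; the robot and the scene stay as the last step left them, time stands still between calls to the robot, and variables do not carry over. Pictures are saved under pics/ and viewed, at most 14 in all, crops included, and the job is handed in when it is done.

```bash
mkdir -p pics; cat > h.py <<'E'
import numpy as np, cv2
from workcell import *
def shot(n,f=None):
    cm=camera_model(n); im=np.array(grab_frame(n))
    if f: cv2.imwrite('pics/'+f,im[:,:,::-1])
    return im,cm
def ray(cm,u,v):
    K,R,t=[np.array(cm[k],float) for k in('intrinsics','R','t')]
    d=R.T@np.linalg.inv(K)@np.array([u,v,1.]); return -R.T@t,d
def onz(cm,u,v,z):
    c,d=ray(cm,u,v); return c+d*(z-c[2])/d[2]
def proj(cm,X):
    K,R,t=[np.array(cm[k],float) for k in('intrinsics','R','t')]
    p=K@(R@np.array(X,float)+t); return p[:2]/p[2]
def tri(a,b):
    (c1,d1),(c2,d2)=[ray(*q) for q in(a,b)]
    d1=d1/np.linalg.norm(d1);d2=d2/np.linalg.norm(d2)
    s=np.linalg.lstsq(np.c_[d1,-d2],c2-c1,rcond=None)[0]
    p,q=c1+s[0]*d1,c2+s[1]*d2; return (p+q)/2,np.linalg.norm(p-q)
E
python3 - <<'E'
from h import *
print(state())
a,ca=shot('top');b,cb=shot('scene')
cv2.imwrite('pics/top.png',a[:,:,::-1]);cv2.imwrite('pics/scene.png',b[:,:,::-1])
for c in(ca,cb): print(np.round(-np.array(c['R']).T@np.array(c['t'])),np.round(c['intrinsics'],1).tolist())
E
```

```text
{'time_s': 0.0, 'qpos': array([-7.30514798e+01,  1.83507065e+01,  8.97081139e+01, -1.09972370e-03,
        7.20446879e+01, -1.14543212e+00]), 'qvel': array([ 0.019371  , -0.05513726, -0.04210765, -0.10871852, -0.064543  ,
        0.01156908]), 'effort': array([ 1.03696737e-03, -4.12463272e+01, -2.31972921e+01,  7.28880661e-02,
        4.58789896e-02, -1.50251726e-04]), 'ee_pos': array([ 178.43466001, -546.08523099,  227.11807237]), 'ee_rot': array([-1.79896491e+02, -1.02381356e-03,  1.80942914e+01]), 'force': array([-1.54075542,  0.27710926,  0.30212632]), 'torque': array([-0.02453111,  0.01873019, -0.00270672]), 'gripper_force': 0.0, 'gripper_width': 91.29152960251697}
[ 457.   40. 1293.] [[384.7, 0.0, 252.8], [0.0, 384.7, 192.4], [0.0, 0.0, 1.0]]
[1427.  -65. 1058.] [[349.0, 0.0, 253.3], [0.0, 349.0, 189.1], [0.0, 0.0, 1.0]]
```

View pics/top.png

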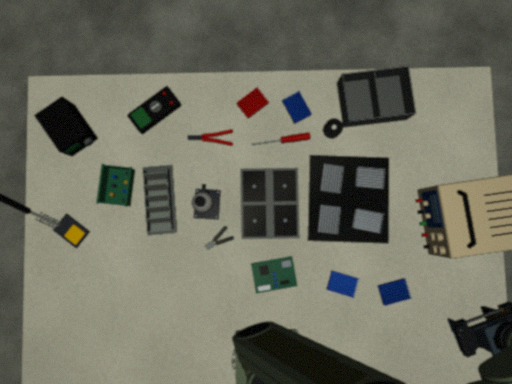

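View pics/scene.png

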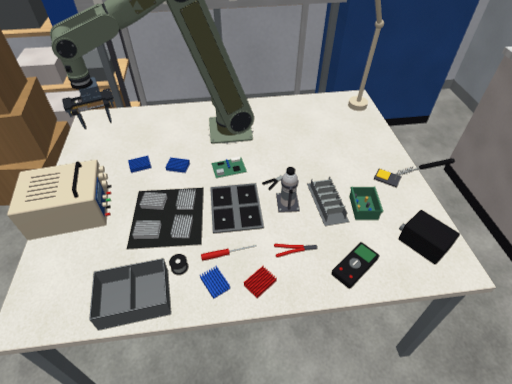

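The top view shows four grey finned bars on the black mat, at (331,179), (370,177), (329,219) and (369,221). The possible mix-ups all lie off the mat: red (252,102), and blue at (297,107), (342,284) and (394,291). The tray is at (270,203), the can at (205,203) and the rack at (160,200). I choose the four grey bars and will check them with the wrist camera.

```bash
python3 -m crank '[{"x":0.032,"y":-0.017,"z":-0.014,"yaw":0.1,"grip":0.09},{"x":0.064,"y":-0.034,"z":-0.028,"yaw":0.2,"grip":0.09},{"x":0.096,"y":-0.052,"z":-0.042,"yaw":0.316,"grip":0.09},{"x":0.128,"y":-0.069,"z":-0.056,"yaw":0.316,"grip":0.09},{"x":0.16,"y":-0.086,"z":-0.07,"yaw":0.316,"grip":0.09}]'
python3 -m crank '[{"x":0.026,"y":-0.026,"z":-0.016,"yaw":0,"grip":0.09},{"x":0.052,"y":-0.052,"z":-0.032,"yaw":0,"grip":0.09},{"x":0.078,"y":-0.078,"z":-0.048,"yaw":0,"grip":0.09},{"x":0.1,"y":-0.105,"z":-0.064,"yaw":0,"grip":0.09},{"x":0.1,"y":-0.133,"z":-0.08,"yaw":0,"grip":0.09}]'
python3 - <<'E'
from h import *
a,c=shot('wrist','w1.png');print(state()['ee_pos'],state()['ee_rot'],-np.array(c['R']).T@c['t'],np.round(c['R'],2).tolist(),c['intrinsics'][0][0])
E
```

```text
time_s: 0.52
ee_pos: [304.6, -413.6, 298.2]
ee_rot: [-180.0, 0.0, -0.1]
force: [0.3, -0.6, -0.1]
gripper_width: 90.2
gripper_force: 0.0
time_s: 0.93
ee_pos: [407.0, -280.6, 377.5]
ee_rot: [-179.9, -0.0, 0.1]
force: [0.5, 0.6, -0.1]
gripper_width: 89.6
gripper_force: 0.0
[ 406.0335063  -276.68912629  381.7258565 ] [-179.89883446   -0.28098258    0.26774293] [ 482.86629877 -279.56140248  532.45180346] [[0.0, -1.0, -0.0], [-0.96, -0.0, 0.27], [-0.27, 0.0, -0.96]] 290.58742510646306
```

View pics/w1.png

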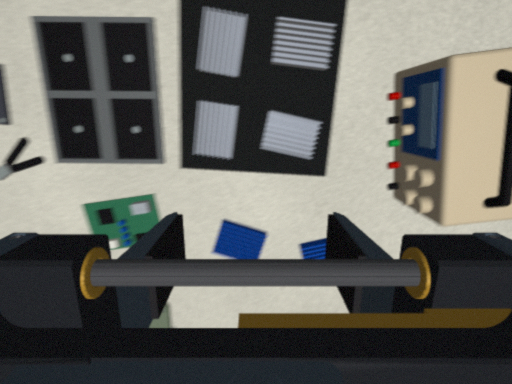

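The wrist view confirms four grey finned bars on the mat, near (222,42), (304,43), (215,130) and (291,135). The left two have their fins along x and the right two roughly along y. The blue look-alikes at (240,241) and (315,250) are off the mat.

```bash
python3 -m crank '[{"x":0.02,"y":-0.02,"z":0,"yaw":0,"grip":0.09},{"x":0.04,"y":-0.04,"z":0,"yaw":0,"grip":0.09},{"x":0.055,"y":-0.07,"z":0,"yaw":0,"grip":0.09},{"x":0.055,"y":-0.07,"z":0,"yaw":0,"grip":0.09},{"x":0.055,"y":-0.07,"z":0,"yaw":0,"grip":0.09}]'
cat >> h.py <<'E'
def dets(im,cm):
    """grey bars on the black mat, black pocket floors -> minAreaRects (pixels)"""
    hsv=cv2.cvtColor(im,cv2.COLOR_RGB2HSV); v=hsv[:,:,2]; s=hsv[:,:,1]
    def rects(m,lo,hi):
        out=[]
        for c in cv2.findContours(m,cv2.RETR_LIST,cv2.CHAIN_APPROX_NONE)[0]:
            r=cv2.minAreaRect(c)
            if lo<r[1][0]*r[1][1]<hi and cv2.contourArea(c)>.8*r[1][0]*r[1][1]: out.append(r)
        return out
    k=np.ones((5,5),np.uint8)
    b=cv2.morphologyEx(((v>85)).astype(np.uint8)*255,cv2.MORPH_CLOSE,k)
    d=cv2.morphologyEx(((v<60)).astype(np.uint8)*255,cv2.MORPH_CLOSE,np.ones((7,7),np.uint8))
    return rects(b,900,6000),rects(d,900,6000)
E
python3 - <<'E'
from h import *
import pickle
a,c=shot('wrist','w2.png');pickle.dump(c,open('c2.pkl','wb'));print(state()['ee_pos'])
b,dk=dets(a,c)
for n,L,z in(('bright',b,26),('dark',dk,4)):
  for r in L: print(n,np.round(r[0]),np.round(r[1]),round(r[2]),np.round(onz(c,*r[0],z)), )
a1=cv2.imread('pics/w1.png')[:,:,::-1]
for L in dets(a1,c): print([np.round(r[0]).tolist()+np.round(r[1]).tolist() for r in L])
E
```

```text
time_s: 1.4
ee_pos: [459.2, -211.2, 377.4]
ee_rot: [-180.0, 0.1, 0.2]
force: [0.0, -0.7, 0.8]
gripper_width: 90.1
gripper_force: 0.0
[ 458.7753309  -212.11282642  377.58461776]
bright [330. 164.] [55. 38.] 13 [ 452. -343.   26.]
bright [258. 159.] [38. 52.] 8 [ 460. -215.   26.]
bright [178. 157.] [61. 45.] 88 [462. -76.  26.]
bright [121. 156.] [63. 45.] 84 [464.  23.  26.]
bright [173.  89.] [68. 47.] 88 [575. -76.  26.]
bright [113.  88.] [71. 48.] 85 [576.  22.  26.]
bright [346.  77.] [59. 44.] 8 [ 593. -358.   26.]
bright [267.  76.] [41. 60.] 10 [ 595. -229.   26.]
dark [329. 164.] [55. 41.] 13 [ 448. -346.    4.]
dark [258. 158.] [41. 54.] 9 [ 458. -215.    4.]
dark [178. 157.] [58. 41.] 87 [460. -70.   4.]
dark [121. 157.] [60. 42.] 84 [460.  33.   4.]
dark [472. 153.] [24. 65.] 5 [ 468. -604.    4.]
dark [173.  89.] [65. 44.] 88 [576. -70.   4.]
dark [113.  89.] [67. 44.] 85 [577.  32.   4.]
dark [344.  77.] [59. 47.] 8 [ 596. -361.    4.]
dark [267.  77.] [44. 62.] 10 [ 597. -230.    4.]
[[290.0, 135.0, 56.0, 40.0], [214.0, 129.0, 42.0, 55.0], [134.0, 128.0, 66.0, 48.0], [76.0, 128.0, 68.0, 49.0], [126.0, 56.0, 75.0, 51.0], [65.0, 55.0, 77.0, 52.0], [303.0, 43.0, 61.0, 47.0], [221.0, 42.0, 46.0, 65.0]]
[[290.0, 134.0, 58.0, 43.0], [215.0, 129.0, 46.0, 57.0], [134.0, 128.0, 62.0, 41.0], [76.0, 128.0, 65.0, 40.0], [127.0, 56.0, 71.0, 43.0], [65.0, 56.0, 74.0, 44.0], [302.0, 43.0, 60.0, 51.0], [221.0, 42.0, 50.0, 68.0]]
```

View pics/w2.png

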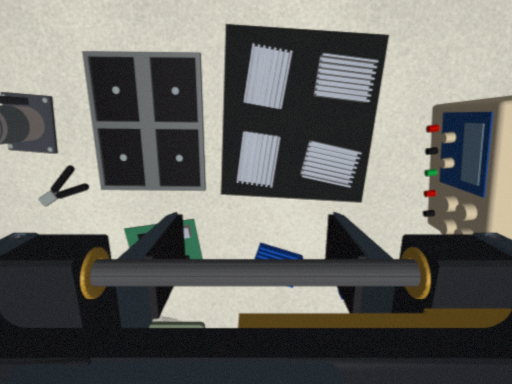

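```bash
cat >> h.py <<'E'
def box(cm,r,z):
    """pixel rect -> world centre, (length,width), direction of the long side (deg, -90..90)"""
    P=np.array([onz(cm,u,v,z)[:2] for u,v in cv2.boxPoints(r)])
    e1,e2=(P[1]-P[0]+P[2]-P[3])/2,(P[3]-P[0]+P[2]-P[1])/2
    if np.linalg.norm(e2)>np.linalg.norm(e1): e1,e2=e2,e1
    return P.mean(0).round(1),[round(float(np.linalg.norm(e))) for e in(e1,e2)],round((np.degrees(np.arctan2(e1[1],e1[0]))+90)%180-90,1)
E
python3 - <<'E'
from h import *
import pickle
a=cv2.imread('pics/w2.png')[:,:,::-1].copy();c=pickle.load(open('c2.pkl','rb'))
t=cv2.imread('pics/top.png')[:,:,::-1].copy();ct=camera_model('top')
b,dk=dets(a,c)
sk=[r for r in b if r[0][0]>215]
hs=cv2.cvtColor(t,cv2.COLOR_RGB2HSV)[:,:,2]
def near(mask,u,v,thr):
    n,l,s,ce=cv2.connectedComponentsWithStats(mask)
    i=min(range(1,n),key=lambda i:np.hypot(*(ce[i]-[u,v]))+(1e3 if s[i,4]<200 else 0)); return ce[i],s[i]
for r in sk:
    p=onz(c,*r[0],26);u,v=proj(ct,p)
    m=cv2.morphologyEx((hs>75).astype(np.uint8),cv2.MORPH_CLOSE,np.ones((3,3)))
    q,s=near(m,u,v,0)
    X,e=tri((c,*r[0]),(ct,*q)); print('sink',box(c,r,26),'tri',X.round(1),round(e,1),s[2:])
for r in dk:
  if r[0][0]<200:
    p=onz(c,*r[0],4);u,v=proj(ct,p);q,s=near((hs<60).astype(np.uint8),u,v,0)
    X,e=tri((c,*r[0]),(ct,*q)); print('pocket',box(c,r,4),'tri',X.round(1),round(e,1),s[2:], onz(ct,*q,4).round(1))
E
```

```text
sink (array([ 450.9, -343.1]), [98, 66], np.float64(77.3)) tri [ 449.  -346.4    9.6] 1.5 [ 30  24 527]
sink (array([ 459.2, -215.2]), [92, 67], np.float64(-7.9)) tri [ 457.7 -215.9   12.2] 1.4 [ 22  29 511]
sink (array([ 592.7, -357.9]), [98, 66], np.float64(83.1)) tri [ 600.  -377.2  -42.5] 2.6 [ 28  21 514]
sink (array([ 594. , -229.3]), [91, 67], np.float64(-10.3)) tri [ 594.2 -229.5   19.9] 3.3 [ 22  29 499]
pocket (array([458.7, -69.6]), [105, 76], np.float64(-1.4)) tri [458.9 -71.    6.5] 3.6 [ 23  31 701] [457.2 -71.9   4. ]
pocket (array([458.5,  33.1]), [109, 77], np.float64(-1.4)) tri [458.9  30.5   8.3] 3.7 [ 24  32 679] [457.1  29.9   4. ]
pocket (array([574.5, -70.3]), [105, 76], np.float64(-1.8)) tri [574.9 -72.   10.3] 1.3 [ 23  32 687] [574.8 -72.6   4. ]
pocket (array([575.8,  32.3]), [108, 77], np.float64(-1.6)) tri [575.6  29.9   8.8] 3.0 [ 23  32 677] [574.5  29.8   4. ]
```

```bash
cat >> h.py <<'E'
def delta(x,y,z,yaw):
    """print shift in tool axes (m) and turn (rad) to a world pose"""
    s=state(); p=np.array(s['ee_pos']); w=np.radians(s['ee_rot'][2]); d=np.array([x,y,z])-p
    R=np.array([[np.cos(w),np.sin(w)],[np.sin(w),-np.cos(w)]])
    t=R@d[:2]; print('pos',p.round(1),'yaw',round(np.degrees(w),1),'-> x %.4f y %.4f z %.4f yaw %.3f'%(t[0]/1e3,t[1]/1e3,-d[2]/1e3,(w-np.radians(yaw)+np.pi)%(2*np.pi)-np.pi))
def look(f=None,z=26):
    a,c=shot('wrist',f); b,d=dets(a,c)
    for r in b: print('px',np.round(r[0]),box(c,r,z))
    return a,c,b,d
E
python3 -m crank '[{"x":0.035,"y":0.004,"z":0.02,"yaw":0.1,"grip":0.09},{"x":0.07,"y":0.008,"z":0.04,"yaw":0.18,"grip":0.09},{"x":0.105,"y":0.012,"z":0.06,"yaw":0.18,"grip":0.09},{"x":0.135,"y":0.017,"z":0.085,"yaw":0.18,"grip":0.09},{"x":0.135,"y":0.017,"z":0.125,"yaw":0.18,"grip":0.09}]'
python3 -m crank '[{"x":0,"y":0,"z":0.03,"yaw":0,"grip":0.09},{"x":0,"y":0,"z":0.05,"yaw":0,"grip":0.09},{"x":0,"y":0,"z":0.052,"yaw":0,"grip":0.09},{"x":0,"y":0,"z":0.052,"yaw":0,"grip":0.09},{"x":0,"y":0,"z":0.052,"yaw":0,"grip":0.09}]'
python3 - <<'E'
from h import *
a,c,b,d=look('s4.png'); print(state()['ee_pos'],state()['ee_rot'],camera_model('wrist')['t'])
E
```

```text
time_s: 1.87
ee_pos: [599.7, -232.2, 253.2]
ee_rot: [179.9, -0.5, -10.4]
force: [-0.3, -1.0, -0.6]
gripper_width: 89.6
gripper_force: 0.0
time_s: 2.28
ee_pos: [594.4, -230.5, 202.6]
ee_rot: [180.0, -0.2, -10.4]
force: [0.9, -0.0, 0.3]
gripper_width: 89.8
gripper_force: 0.0
px [254. 180.] (array([ 596.4, -228.8]), [92, 65], np.float64(-10.5))
px [364. 162.] (array([ 594.6, -357.1]), [100, 66], np.float64(83.3))
[ 594.7684183  -230.39950382  203.28937752] [179.93664838  -0.23447825 -10.37999618] [-117.88797043  582.52253144  530.5362421 ]
```

View pics/s4.png

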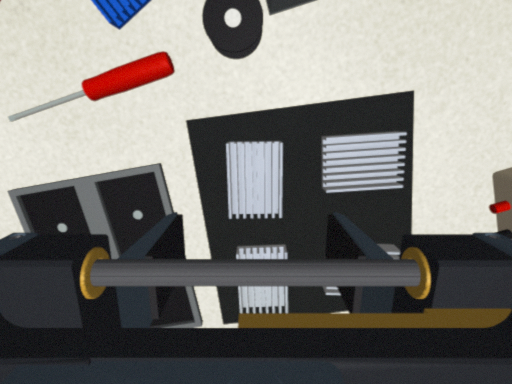

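The wrist crop shows the chosen grey bar at (254,180), lined up with the jaws. Its neighbour is at (364,162) and the reel and screwdriver are well clear.

```bash
python3 - <<'E'
from h import *
import pickle
c2=pickle.load(open('c2.pkl','rb'));c=camera_model('wrist')
a2=cv2.imread('pics/w2.png')[:,:,::-1].copy();a=cv2.imread('pics/s4.png')[:,:,::-1].copy()
b2=dets(a2,c2)[0];b=dets(a,c)[0]
for r in b:
    for q in b2:
        X,e=tri((c,*r[0]),(c2,*q[0]))
        if e<6 and abs(X[2]-26)<25: print(X.round(1),round(e,1))
E
python3 -m crank '[{"x":0.001,"y":-0.001,"z":0.04,"yaw":0,"grip":0.09},{"x":0.001,"y":-0.001,"z":0.08,"yaw":0,"grip":0.09},{"x":0.001,"y":-0.001,"z":0.11,"yaw":0,"grip":0.09},{"x":0.001,"y":-0.001,"z":0.13,"yaw":0,"grip":0.09},{"x":0.001,"y":-0.001,"z":0.135,"yaw":0,"grip":0.09}]'
python3 - <<'E'
from h import *
delta(596,-229,25,-10.4)
E
```

```text
[ 596.4 -229.2   16.8] 1.1
[ 594.2 -360.    18.6] 0.1
time_s: 2.75
ee_pos: [593.9, -228.2, 64.1]
ee_rot: [-180.0, 0.2, -10.3]
force: [-0.1, 0.1, 0.4]
gripper_width: 90.0
gripper_force: 0.0
pos [ 593.9 -228.2   64.1] yaw -10.3 -> x 0.0022 y 0.0004 z 0.0391 yaw 0.001
```

```bash
python3 -m crank '[{"x":0.002,"y":0,"z":0.02,"yaw":0,"grip":0.09},{"x":0.002,"y":0,"z":0.035,"yaw":0,"grip":0.09},{"x":0.002,"y":0,"z":0.039,"yaw":0,"grip":0.09},{"x":0.002,"y":0,"z":0.039,"yaw":0,"grip":0.05},{"x":0.002,"y":0,"z":0.039,"yaw":0,"grip":0.05}]' 25
python3 -m crank '[{"x":0,"y":0,"z":0,"yaw":0,"grip":0.05},{"x":0,"y":0,"z":0,"yaw":0,"grip":0.05},{"x":0,"y":0,"z":0,"yaw":0,"grip":0.05},{"x":0,"y":0,"z":0,"yaw":0,"grip":0.05},{"x":0,"y":0,"z":-0.01,"yaw":0,"grip":0.05}]' 25
python3 - <<'E'
from h import *
delta(575,31,80,-1.5);print(state()['gripper_width'])
E
```

```text
time_s: 3.17
ee_pos: [598.4, -229.4, 29.0]
ee_rot: [180.0, -0.2, -10.3]
force: [0.6, -0.8, 0.5]
gripper_width: 79.6
gripper_force: 0.0
time_s: 3.58
ee_pos: [596.0, -228.3, 36.0]
ee_rot: [-180.0, 0.2, -10.3]
force: [0.6, 0.4, -2.7]
gripper_width: 63.9
gripper_force: 25.0
pos [ 596.  -228.3   36. ] yaw -10.3 -> x -0.0672 y -0.2513 z -0.0440 yaw -0.154
63.92309270651021
```

```bash
python3 -m crank '[{"x":0,"y":0,"z":-0.04,"yaw":0,"grip":0.05},{"x":-0.01,"y":-0.035,"z":-0.044,"yaw":-0.05,"grip":0.05},{"x":-0.02,"y":-0.07,"z":-0.044,"yaw":-0.1,"grip":0.05},{"x":-0.03,"y":-0.11,"z":-0.044,"yaw":-0.154,"grip":0.05},{"x":-0.04,"y":-0.15,"z":-0.044,"yaw":-0.154,"grip":0.05}]' 25
python3 - <<'E'
from h import *
delta(575,31,50,-1.5)
E
```

```text
time_s: 4.0
ee_pos: [584.0, -72.7, 81.5]
ee_rot: [-180.0, -0.0, -1.5]
force: [0.3, 0.4, -1.7]
gripper_width: 63.8
gripper_force: 25.0
pos [584.  -72.7  81.5] yaw -1.5 -> x -0.0117 y -0.1035 z 0.0315 yaw 0.000
```

```bash
python3 -m crank '[{"x":-0.004,"y":-0.036,"z":0,"yaw":0,"grip":0.05},{"x":-0.008,"y":-0.072,"z":0,"yaw":0,"grip":0.05},{"x":-0.0115,"y":-0.1035,"z":0.01,"yaw":0,"grip":0.05},{"x":-0.0115,"y":-0.1035,"z":0.03,"yaw":0,"grip":0.05},{"x":-0.0115,"y":-0.1035,"z":0.03,"yaw":0,"grip":0.05}]' 25
python3 - <<'E'
from h import *
delta(575,31,28,-1.5); a,c,b,d=look('p1.png',10)
print([(np.round(r[0]),box(c,r,4)) for r in d])
E
```

```text
time_s: 4.42
ee_pos: [573.1, 31.6, 48.4]
ee_rot: [180.0, 0.4, -1.3]
force: [-0.2, -1.1, -2.2]
gripper_width: 64.0
gripper_force: 25.0
pos [573.1  31.6  48.4] yaw -1.3 -> x 0.0020 y 0.0006 z 0.0204 yaw 0.003
px [258. 162.] (array([618.4,  29.9]), [77, 21], np.float64(88.6))
[]
```

View pics/p1.png

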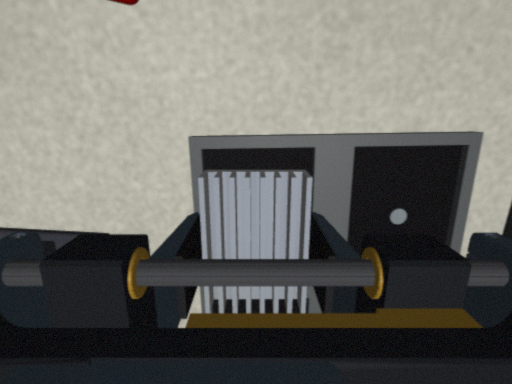

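The sink hovers over the far-left pocket. The pocket spans columns 203–314 and the sink 200–311, so the pocket is about 2 mm further towards −y. I'll correct to y≈29.7 and lower.

```bash
python3 -m crank '[{"x":0.002,"y":0.002,"z":0.01,"yaw":0,"grip":0.05},{"x":0.002,"y":0.002,"z":0.018,"yaw":0,"grip":0.05},{"x":0.002,"y":0.002,"z":0.0205,"yaw":0,"grip":0.05},{"x":0.002,"y":0.002,"z":0.0205,"yaw":0,"grip":0.05},{"x":0.002,"y":0.002,"z":0.0205,"yaw":0,"grip":0.05}]' 25
python3 -m crank '[{"x":0,"y":0,"z":0,"yaw":0,"grip":0.085},{"x":0,"y":0,"z":0,"yaw":0,"grip":0.085},{"x":0,"y":0,"z":0,"yaw":0,"grip":0.085},{"x":0,"y":0,"z":-0.02,"yaw":0,"grip":0.085},{"x":0,"y":0,"z":-0.06,"yaw":0,"grip":0.09}]'
python3 -m crank '[{"x":-0.01,"y":0.02,"z":-0.04,"yaw":0,"grip":0.09},{"x":-0.02,"y":0.05,"z":-0.07,"yaw":0,"grip":0.09},{"x":-0.05,"y":0.08,"z":-0.09,"yaw":0,"grip":0.09},{"x":-0.08,"y":0.11,"z":-0.1,"yaw":0,"grip":0.09},{"x":-0.1,"y":0.145,"z":-0.1,"yaw":0,"grip":0.09}]'
python3 - <<'E'
from h import *
a,c,b,d=look('m2.png'); delta(459,-215,200,-8)
for r in d: print('d',np.round(r[0]),box(c,r,4))
E
```

```text
time_s: 4.88
ee_pos: [578.1, 26.8, 30.5]
ee_rot: [180.0, -0.0, -1.6]
force: [-0.3, -1.2, -1.4]
gripper_width: 64.1
gripper_force: 25.0
time_s: 5.3
ee_pos: [574.3, 27.5, 86.8]
ee_rot: [180.0, 0.6, -1.5]
force: [0.7, -0.2, -0.9]
gripper_width: 88.8
gripper_force: 0.0
time_s: 5.72
ee_pos: [479.4, -106.8, 192.5]
ee_rot: [180.0, -0.3, -1.4]
force: [-0.1, -1.4, -0.7]
gripper_width: 90.4
gripper_force: 0.0
px [230. 200.] (array([460.5, -76.1]), [97, 71], np.float64(-1.4))
px [477.  71.] (array([ 592.6, -337.6]), [79, 70], np.float64(83.6))
pos [ 474.6 -112.3  191.9] yaw -1.6 -> x -0.0127 y 0.1031 z -0.0081 yaw 0.112
d [230. 200.] (array([454.2, -74. ]), [98, 69], np.float64(-1.9))
d [225.  99.] (array([571.7, -74.9]), [98, 69], np.float64(-1.8))
```

```bash
python3 -m crank '[{"x":-0.003,"y":0.025,"z":0,"yaw":0.05,"grip":0.09},{"x":-0.006,"y":0.05,"z":0,"yaw":0.11,"grip":0.09},{"x":-0.009,"y":0.08,"z":0,"yaw":0.11,"grip":0.09},{"x":-0.0125,"y":0.103,"z":0,"yaw":0.11,"grip":0.09},{"x":-0.0125,"y":0.103,"z":0,"yaw":0.11,"grip":0.09}]'
python3 - <<'E'
from h import *
a,c,b,d=look('m3.png')
r=[r for r in b if abs(r[0][0]-253)<50 and r[0][1]>120][0]; p,_,th=box(c,r,26); delta(*p,25,th)
E
```

```text
time_s: 6.18
ee_pos: [464.3, -212.3, 189.9]
ee_rot: [179.9, -0.0, -8.0]
force: [-0.4, -0.0, -1.1]
gripper_width: 89.9
gripper_force: 0.0
px [371. 179.] (array([ 451.7, -341.8]), [102, 67], np.float64(77.3))
px [258. 186.] (array([ 460. , -213.9]), [92, 67], np.float64(-7.9))
pos [ 464.4 -210.4  189.7] yaw -8.0 -> x -0.0039 y 0.0041 z 0.1647 yaw -0.002
```

```bash
python3 -m crank '[{"x":-0.004,"y":0.003,"z":0.04,"yaw":0,"grip":0.09},{"x":-0.004,"y":0.003,"z":0.08,"yaw":0,"grip":0.09},{"x":-0.004,"y":0.003,"z":0.11,"yaw":0,"grip":0.09},{"x":-0.004,"y":0.003,"z":0.12,"yaw":0,"grip":0.09},{"x":-0.004,"y":0.003,"z":0.12,"yaw":0,"grip":0.09}]'
python3 - <<'E'
from h import *
a,c,b,d=look('m4.png'); delta(460,-214,25,-8)
E
```

```text
time_s: 6.65
ee_pos: [458.8, -209.7, 67.6]
ee_rot: [-179.9, 0.3, -7.8]
force: [-0.1, 0.7, -0.0]
gripper_width: 90.2
gripper_force: 0.0
px [446.  22.] (array([ 570.7, -339.7]), [77, 24], np.float64(82.2))
pos [ 460.4 -210.6   69.6] yaw -7.8 -> x 0.0001 y 0.0034 z 0.0446 yaw 0.004
```

```bash
python3 -m crank '[{"x":0,"y":0.003,"z":0.02,"yaw":0,"grip":0.09},{"x":0,"y":0.003,"z":0.038,"yaw":0,"grip":0.09},{"x":0,"y":0.003,"z":0.0445,"yaw":0,"grip":0.09},{"x":0,"y":0.003,"z":0.0445,"yaw":0,"grip":0.05},{"x":0,"y":0.003,"z":0.0445,"yaw":0,"grip":0.05}]' 25
python3 -m crank '[{"x":0,"y":0,"z":0,"yaw":0,"grip":0.05},{"x":0,"y":0,"z":0,"yaw":0,"grip":0.05},{"x":0,"y":0,"z":0,"yaw":0,"grip":0.05},{"x":0,"y":0,"z":0,"yaw":0,"grip":0.05},{"x":0,"y":0,"z":-0.03,"yaw":0,"grip":0.05}]' 25
python3 -m crank '[{"x":0,"y":0,"z":-0.02,"yaw":0,"grip":0.05},{"x":0,"y":-0.035,"z":-0.03,"yaw":-0.05,"grip":0.05},{"x":0.03,"y":-0.06,"z":-0.03,"yaw":-0.11,"grip":0.05},{"x":0.06,"y":-0.085,"z":-0.03,"yaw":-0.11,"grip":0.05},{"x":0.09,"y":-0.11,"z":-0.03,"yaw":-0.11,"grip":0.05}]' 25
python3 - <<'E'
from h import *
shot('wrist');shot('wrist');delta(574.5,-72.5,50,-1.5)
E
```

```text
time_s: 7.12
ee_pos: [461.0, -214.7, 26.7]
ee_rot: [180.0, -0.1, -7.8]
force: [-0.5, -0.4, -0.1]
gripper_width: 79.6
gripper_force: 0.0
time_s: 7.53
ee_pos: [456.5, -212.8, 51.9]
ee_rot: [-179.8, 0.6, -7.8]
force: [-1.0, 1.4, -3.4]
gripper_width: 64.2
gripper_force: 25.0
time_s: 7.95
ee_pos: [564.5, -116.5, 85.7]
ee_rot: [180.0, -0.0, -1.5]
force: [-0.3, -0.5, -3.3]
gripper_width: 64.1
gripper_force: 2.5
pos [ 569.1 -114.9   85.5] yaw -1.3 -> x 0.0045 y -0.0425 z 0.0355 yaw 0.004
```

Grip force reads 2.5 N, so this is the slack moment. I'll check the hold before going on.

```bash
python3 -m crank '[{"x":0,"y":0,"z":0,"yaw":0,"grip":0.05},{"x":0,"y":0,"z":0,"yaw":0,"grip":0.05},{"x":0,"y":0,"z":0,"yaw":0,"grip":0.05},{"x":0,"y":0,"z":0,"yaw":0,"grip":0.05},{"x":0,"y":0,"z":0,"yaw":0,"grip":0.05}]' 30
python3 - <<'E'
from h import *
shot('wrist','slip.png');delta(574.5,-72.5,50,-1.5)
E
```

```text
time_s: 8.47
ee_pos: [563.1, -118.2, 85.4]
ee_rot: [180.0, 0.0, -1.6]
force: [-0.8, -0.3, -2.5]
gripper_width: 63.1
gripper_force: 30.0
pos [ 563.3 -118.2   85.4] yaw -1.6 -> x 0.0100 y -0.0460 z 0.0354 yaw -0.001
```

View pics/slip.png

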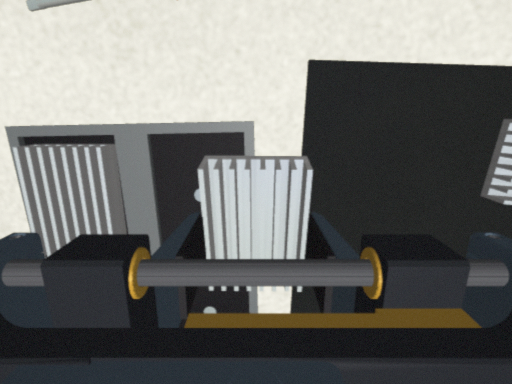

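The sink is still held, spanning rows 157–292. It sits a little further forward than before, when its top edge was at row 172. I'll quantify the shift and then lower it.

```bash
python3 -m crank '[{"x":0.0,"y":-0.015,"z":0,"yaw":0,"grip":0.05},{"x":0,"y":-0.03,"z":0,"yaw":0,"grip":0.05},{"x":0.002,"y":-0.046,"z":0.01,"yaw":0,"grip":0.05},{"x":0.002,"y":-0.046,"z":0.03,"yaw":0,"grip":0.05},{"x":0.002,"y":-0.046,"z":0.0355,"yaw":0,"grip":0.05}]' 30
python3 - <<'E'
from h import *
shot('wrist');a,c=shot('wrist','p2.png');s=state();print(s['force'])
delta(566,-72.5,28,-1.5)
z=state()['ee_pos'][2]
hsv=cv2.cvtColor(a,cv2.COLOR_RGB2HSV)[:,:,2]
col=np.median(hsv[120:200,240:270],axis=1).astype(int);print(col.tolist())
for row in (157,):
  print(onz(c,256,row,z+1).round(1))
# row bounds of dark pocket & sink across columns at row 210
print(hsv[185,130:400:3].tolist())
E
```

```text
time_s: 8.93
ee_pos: [565.5, -71.1, 48.0]
ee_rot: [-180.0, 0.2, -1.5]
force: [-1.4, 0.0, -2.7]
gripper_width: 63.4
gripper_force: 30.0
[ 0.25377483 -0.20625285 -2.27643063]
pos [565.8 -71.9  48.7] yaw -1.5 -> x 0.0002 y 0.0006 z 0.0207 yaw -0.000
[204, 204, 201, 182, 124, 121, 124, 123, 123, 123, 123, 123, 123, 123, 123, 122, 111, 70, 40, 37, 36, 37, 37, 36, 37, 37, 37, 36, 37, 38, 36, 36, 37, 36, 39, 59, 91, 96, 104, 136, 173, 176, 175, 176, 176, 175, 174, 174, 171, 172, 178, 181, 181, 181, 180, 180, 181, 181, 181, 181, 181, 181, 180, 180, 180, 180, 181, 180, 180, 180, 180, 180, 179, 179, 180, 178, 179, 178, 179, 179]
[619.5 -72.4  49.7]
[163, 181, 88, 84, 87, 181, 146, 84, 85, 87, 81, 87, 106, 108, 109, 109, 111, 112, 107, 108, 114, 111, 109, 154, 179, 94, 90, 171, 177, 180, 100, 123, 176, 177, 179, 111, 178, 182, 182, 181, 138, 174, 178, 184, 179, 182, 183, 185, 114, 183, 180, 179, 171, 81, 179, 180, 181, 139, 79, 180, 179, 119, 120, 118, 124, 215, 212, 205, 208, 214, 211, 211, 208, 202, 211, 211, 209, 206, 212, 213, 210, 127, 32, 34, 30, 34, 31, 27, 30, 27]
```

```bash
python3 -m crank '[{"x":0.002,"y":0,"z":0.01,"yaw":0,"grip":0.05},{"x":0.002,"y":0,"z":0.018,"yaw":0,"grip":0.05},{"x":0.002,"y":0,"z":0.0205,"yaw":0,"grip":0.05},{"x":0.002,"y":0,"z":0.0205,"yaw":0,"grip":0.05},{"x":0.002,"y":0,"z":0.0205,"yaw":0,"grip":0.05}]' 25
python3 -m crank '[{"x":0,"y":0,"z":0,"yaw":0,"grip":0.085},{"x":0,"y":0,"z":0,"yaw":0,"grip":0.085},{"x":0,"y":0,"z":0,"yaw":0,"grip":0.085},{"x":0,"y":0,"z":-0.02,"yaw":0,"grip":0.085},{"x":0,"y":0,"z":-0.06,"yaw":0,"grip":0.09}]'
python3 -m crank '[{"x":-0.02,"y":0.03,"z":-0.035,"yaw":-0.12,"grip":0.09},{"x":-0.035,"y":0.06,"z":-0.055,"yaw":-0.24,"grip":0.09},{"x":-0.05,"y":0.09,"z":-0.075,"yaw":-0.36,"grip":0.09},{"x":-0.065,"y":0.12,"z":-0.095,"yaw":-0.48,"grip":0.09},{"x":-0.065,"y":0.15,"z":-0.115,"yaw":-0.6,"grip":0.09}]'
python3 - <<'E'
from h import *
shot('wrist');a,c,b,d=look('m5.png'); delta(452,-344,200,77.3)
E
```

```text
time_s: 9.45
ee_pos: [573.1, -72.8, 33.9]
ee_rot: [179.9, -0.6, -1.6]
force: [-2.3, -0.1, 19.8]
gripper_width: 63.9
gripper_force: 25.0
time_s: 9.87
ee_pos: [565.4, -71.4, 85.1]
ee_rot: [-179.9, 0.7, -1.5]
force: [1.1, 0.8, 0.2]
gripper_width: 89.0
gripper_force: 0.0
time_s: 10.28
ee_pos: [497.1, -220.9, 205.1]
ee_rot: [-179.9, 0.1, 33.2]
force: [1.7, 0.1, -0.4]
gripper_width: 90.1
gripper_force: 0.0
pos [ 501.4 -224.8  207.7] yaw 32.7 -> x -0.1060 y 0.0736 z 0.0077 yaw -0.778
```

View pics/m5.png

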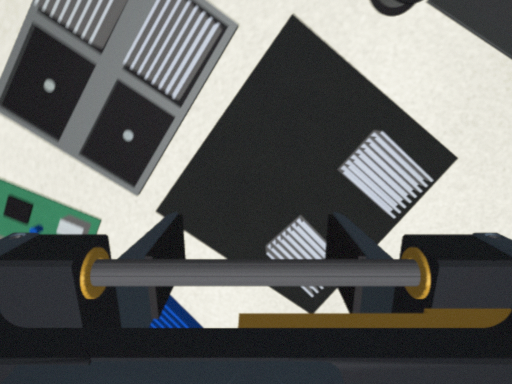

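Both far pockets hold a sink, the second at (175,45), and two sinks remain on the mat at (387,172) and (305,255). Next is the near one.

```bash
python3 -m crank '[{"x":-0.025,"y":0.02,"z":0.007,"yaw":-0.12,"grip":0.09},{"x":-0.05,"y":0.04,"z":0.007,"yaw":-0.24,"grip":0.09},{"x":-0.08,"y":0.06,"z":0.007,"yaw":-0.36,"grip":0.09},{"x":-0.106,"y":0.0735,"z":0.007,"yaw":-0.48,"grip":0.09},{"x":-0.106,"y":0.0735,"z":0.007,"yaw":-0.6,"grip":0.09}]'
python3 -m crank '[{"x":0,"y":0,"z":0,"yaw":-0.12,"grip":0.09},{"x":0,"y":0,"z":0,"yaw":-0.178,"grip":0.09},{"x":0,"y":0,"z":0,"yaw":-0.178,"grip":0.09},{"x":0,"y":0,"z":0,"yaw":-0.178,"grip":0.09},{"x":0,"y":0,"z":0,"yaw":-0.178,"grip":0.09}]'
python3 - <<'E'
from h import *
shot('wrist');a,c,b,d=look('m6.png')
r=min(b,key=lambda r:abs(r[0][0]-253)+abs(r[0][1]-185)); p,_,th=box(c,r,26); delta(*p,60,th)
E
```

```text
time_s: 10.8
ee_pos: [448.9, -342.7, 195.9]
ee_rot: [-179.9, 0.1, 67.3]
force: [0.3, 0.2, -0.7]
gripper_width: 90.0
gripper_force: 0.0
time_s: 11.22
ee_pos: [451.2, -338.7, 196.7]
ee_rot: [-179.9, -0.0, 77.4]
force: [-0.3, -0.2, 0.2]
gripper_width: 89.8
gripper_force: 0.0
px [256. 186.] (array([ 451.1, -342.6]), [91, 66], np.float64(77.4))
px [378. 172.] (array([ 590.8, -357.4]), [97, 73], np.float64(83.8))
pos [ 451.2 -338.9  197. ] yaw 77.4 -> x -0.0037 y 0.0007 z 0.1370 yaw 0.000
```

```bash
python3 -m crank '[{"x":-0.0035,"y":0.0005,"z":0.04,"yaw":0,"grip":0.09},{"x":-0.0035,"y":0.0005,"z":0.08,"yaw":0,"grip":0.09},{"x":-0.0035,"y":0.0005,"z":0.115,"yaw":0,"grip":0.09},{"x":-0.0035,"y":0.0005,"z":0.137,"yaw":0,"grip":0.09},{"x":-0.0035,"y":0.0005,"z":0.137,"yaw":0,"grip":0.09}]'
python3 - <<'E'
from h import *
shot('wrist');shot('wrist');delta(451,-342.5,25,77.4)
E
```

```text
time_s: 11.73
ee_pos: [448.0, -340.3, 55.5]
ee_rot: [-179.5, -0.3, 77.4]
force: [0.6, 0.7, -0.3]
gripper_width: 90.1
gripper_force: 0.0
pos [ 451.  -342.7   60.3] yaw 77.4 -> x 0.0002 y -0.0001 z 0.0353 yaw 0.001
```

```bash
python3 -m crank '[{"x":0,"y":0,"z":0.015,"yaw":0,"grip":0.09},{"x":0,"y":0,"z":0.03,"yaw":0,"grip":0.09},{"x":0,"y":0,"z":0.035,"yaw":0,"grip":0.09},{"x":0,"y":0,"z":0.035,"yaw":0,"grip":0.05},{"x":0,"y":0,"z":0.035,"yaw":0,"grip":0.05}]' 30
python3 -m crank '[{"x":0,"y":0,"z":0,"yaw":0,"grip":0.05},{"x":0,"y":0,"z":0,"yaw":0,"grip":0.05},{"x":0,"y":0,"z":0,"yaw":0,"grip":0.05},{"x":0,"y":0,"z":-0.02,"yaw":0,"grip":0.05},{"x":0,"y":0,"z":-0.06,"yaw":0,"grip":0.05}]' 30
python3 -m crank '[{"x":0.035,"y":0,"z":-0.01,"yaw":0.12,"grip":0.05},{"x":0.07,"y":0,"z":-0.02,"yaw":0.24,"grip":0.05},{"x":0.105,"y":0,"z":-0.02,"yaw":0.36,"grip":0.05},{"x":0.14,"y":-0.005,"z":-0.02,"yaw":0.48,"grip":0.05},{"x":0.17,"y":-0.01,"z":-0.02,"yaw":0.6,"grip":0.05}]' 30
python3 - <<'E'
from h import *
shot('wrist');shot('wrist');delta(457,-72,80,-1.5);print(state()['gripper_force'],state()['gripper_width'])
E
```

```text
time_s: 12.25
ee_pos: [451.7, -343.4, 26.8]
ee_rot: [179.9, 0.1, 77.4]
force: [-0.2, 0.3, 0.7]
gripper_width: 79.3
gripper_force: 0.0
time_s: 12.67
ee_pos: [447.8, -340.4, 81.7]
ee_rot: [-179.4, -0.3, 77.5]
force: [1.6, 0.3, -2.3]
gripper_width: 63.5
gripper_force: 30.0
time_s: 13.08
ee_pos: [477.9, -172.6, 105.6]
ee_rot: [180.0, -0.0, 42.7]
force: [0.4, -0.1, -2.2]
gripper_width: 64.0
gripper_force: 30.0
pos [ 477.1 -170.7  105.2] yaw 43.2 -> x 0.0529 y -0.0857 z 0.0252 yaw 0.780
30.000808238983154 64.12782134983343
```

```bash
python3 -m crank '[{"x":0.01,"y":-0.017,"z":0,"yaw":0.12,"grip":0.05},{"x":0.02,"y":-0.034,"z":0,"yaw":0.24,"grip":0.05},{"x":0.03,"y":-0.051,"z":0,"yaw":0.36,"grip":0.05},{"x":0.042,"y":-0.07,"z":0,"yaw":0.48,"grip":0.05},{"x":0.053,"y":-0.0857,"z":0.01,"yaw":0.6,"grip":0.05}]' 30
python3 -m crank '[{"x":0,"y":0,"z":0.01,"yaw":0.12,"grip":0.05},{"x":0,"y":0,"z":0.03,"yaw":0.18,"grip":0.05},{"x":0,"y":0,"z":0.045,"yaw":0.18,"grip":0.05},{"x":0,"y":0,"z":0.045,"yaw":0.18,"grip":0.05},{"x":0,"y":0,"z":0.045,"yaw":0.18,"grip":0.05}]' 30
python3 - <<'E'
from h import *
shot('wrist');a,c=shot('wrist','p4.png');delta(457,-72,28,-1.5)
z=state()['ee_pos'][2];v=cv2.cvtColor(a,cv2.COLOR_RGB2HSV)[:,:,2]
print('col',np.median(v[90:200,240:270],axis=1).astype(int).tolist())
for r in (120,150,160,170): print('row',r,onz(c,256,r,10).round(1),onz(c,256,r,z+1).round(1))
E
```

```text
time_s: 13.6
ee_pos: [459.0, -75.7, 96.5]
ee_rot: [179.9, -0.2, 8.4]
force: [0.7, 0.3, -2.3]
gripper_width: 63.9
gripper_force: 30.0
time_s: 14.02
ee_pos: [457.8, -76.3, 49.9]
ee_rot: [-180.0, 0.1, -1.6]
force: [0.5, 0.2, -1.6]
gripper_width: 63.5
gripper_force: 30.0
pos [459.  -76.4  51.1] yaw -1.6 -> x -0.0021 y -0.0044 z 0.0231 yaw -0.002
col [220, 220, 220, 220, 221, 220, 220, 220, 221, 221, 221, 220, 220, 221, 220, 221, 220, 220, 220, 221, 221, 220, 220, 220, 220, 220, 220, 220, 220, 220, 215, 177, 76, 42, 40, 39, 39, 40, 39, 39, 39, 44, 70, 122, 148, 150, 151, 150, 150, 150, 150, 151, 150, 150, 150, 149, 149, 150, 149, 149, 137, 94, 47, 39, 39, 38, 38, 38, 39, 39, 38, 38, 38, 38, 39, 38, 37, 41, 64, 104, 145, 211, 218, 216, 213, 210, 215, 221, 224, 224, 224, 223, 223, 224, 224, 224, 224, 224, 224, 224, 224, 224, 225, 224, 225, 224, 224, 224, 225, 225]
row 120 [531.1 -78.1  10. ] [531.8 -77.9  52.1]
row 150 [511.7 -77.5  10. ] [516.6 -77.5  52.1]
row 160 [505.  -77.4  10. ] [511.3 -77.4  52.1]
row 170 [498.1 -77.2  10. ] [505.9 -77.2  52.1]
```

View pics/p4.png

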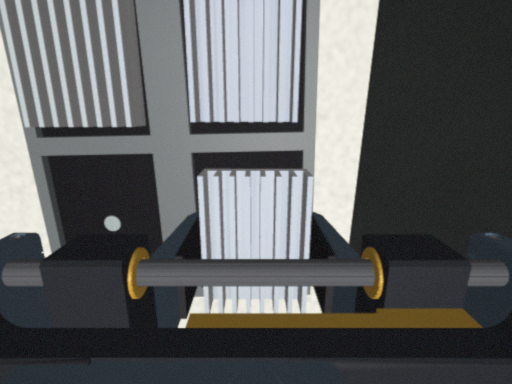

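Both far sinks lie flat in their pockets. The near-right pocket spans columns 193–304 and the held sink 200–311, so I need about 4.5 mm towards +y.

```bash
python3 -m crank '[{"x":-0.001,"y":-0.0045,"z":0.005,"yaw":0,"grip":0.05},{"x":-0.001,"y":-0.0045,"z":0.015,"yaw":0,"grip":0.05},{"x":-0.001,"y":-0.0045,"z":0.0225,"yaw":0,"grip":0.05},{"x":-0.001,"y":-0.0045,"z":0.0225,"yaw":0,"grip":0.05},{"x":-0.001,"y":-0.0045,"z":0.0225,"yaw":0,"grip":0.05}]' 25
python3 -m crank '[{"x":0,"y":0,"z":0,"yaw":0,"grip":0.085},{"x":0,"y":0,"z":0,"yaw":0,"grip":0.085},{"x":0,"y":0,"z":0,"yaw":0,"grip":0.085},{"x":0,"y":0,"z":-0.02,"yaw":0,"grip":0.085},{"x":0,"y":0,"z":-0.06,"yaw":0,"grip":0.09}]'
python3 -m crank '[{"x":0.015,"y":0.03,"z":-0.025,"yaw":-0.12,"grip":0.09},{"x":0.03,"y":0.06,"z":-0.05,"yaw":-0.24,"grip":0.09},{"x":0.045,"y":0.09,"z":-0.075,"yaw":-0.36,"grip":0.09},{"x":0.06,"y":0.12,"z":-0.095,"yaw":-0.48,"grip":0.09},{"x":0.075,"y":0.15,"z":-0.115,"yaw":-0.6,"grip":0.09}]'
python3 - <<'E'
from h import *
shot('wrist');shot('wrist');delta(592,-357,200,83.5)
E
```

```text
time_s: 14.53
ee_pos: [457.4, -71.3, 27.8]
ee_rot: [180.0, -0.0, -1.6]
force: [-0.1, 0.8, -2.3]
gripper_width: 63.6
gripper_force: 25.0
time_s: 14.95
ee_pos: [454.1, -70.8, 85.3]
ee_rot: [-179.9, 0.6, -1.6]
force: [1.5, -0.0, -0.5]
gripper_width: 88.4
gripper_force: 0.0
time_s: 15.37
ee_pos: [528.5, -224.9, 204.8]
ee_rot: [179.9, -0.1, 33.1]
force: [0.7, 0.5, 0.4]
gripper_width: 90.0
gripper_force: 0.0
pos [ 531.8 -228.3  206.5] yaw 32.7 -> x -0.0188 y 0.1408 z 0.0065 yaw -0.887
```

```bash
python3 -m crank '[{"x":-0.004,"y":0.03,"z":0.006,"yaw":-0.12,"grip":0.09},{"x":-0.008,"y":0.06,"z":0.006,"yaw":-0.24,"grip":0.09},{"x":-0.012,"y":0.09,"z":0.006,"yaw":-0.36,"grip":0.09},{"x":-0.016,"y":0.12,"z":0.006,"yaw":-0.48,"grip":0.09},{"x":-0.019,"y":0.141,"z":0.006,"yaw":-0.6,"grip":0.09}]'
python3 -m crank '[{"x":0,"y":0,"z":0,"yaw":-0.12,"grip":0.09},{"x":0,"y":0,"z":0,"yaw":-0.24,"grip":0.09},{"x":0,"y":0,"z":0,"yaw":-0.287,"grip":0.09},{"x":0,"y":0,"z":0,"yaw":-0.287,"grip":0.09},{"x":0,"y":0,"z":0,"yaw":-0.287,"grip":0.09}]'
python3 - <<'E'
from h import *
shot('wrist');a,c,b,d=look('m7.png')
r=min(b,key=lambda r:abs(r[0][0]-253)+abs(r[0][1]-185)); p,_,th=box(c,r,26); delta(*p,60,th)
E
```

```text
time_s: 15.88
ee_pos: [588.7, -353.7, 195.9]
ee_rot: [-180.0, 0.0, 67.4]
force: [0.2, 0.6, -0.3]
gripper_width: 89.7
gripper_force: 0.0
time_s: 16.3
ee_pos: [588.1, -351.6, 196.3]
ee_rot: [-179.9, -0.0, 83.5]
force: [0.1, 0.4, 0.3]
gripper_width: 90.4
gripper_force: 0.0
px [260. 186.] (array([ 594.1, -357.2]), [91, 66], np.float64(83.7))
pos [ 588.2 -351.7  196.7] yaw 83.5 -> x -0.0048 y 0.0065 z 0.1367 yaw -0.003
```

```bash
python3 -m crank '[{"x":-0.005,"y":0.0065,"z":0.04,"yaw":0,"grip":0.09},{"x":-0.005,"y":0.0065,"z":0.08,"yaw":0,"grip":0.09},{"x":-0.005,"y":0.0065,"z":0.115,"yaw":0,"grip":0.09},{"x":-0.005,"y":0.0065,"z":0.137,"yaw":0,"grip":0.09},{"x":-0.005,"y":0.0065,"z":0.137,"yaw":0,"grip":0.09}]'
python3 -m crank '[{"x":0,"y":0,"z":0.015,"yaw":0,"grip":0.09},{"x":0,"y":0,"z":0.03,"yaw":0,"grip":0.09},{"x":0,"y":0,"z":0.035,"yaw":0,"grip":0.09},{"x":0,"y":0,"z":0.035,"yaw":0,"grip":0.05},{"x":0,"y":0,"z":0.035,"yaw":0,"grip":0.05}]' 30
python3 -m crank '[{"x":0,"y":0,"z":0,"yaw":0,"grip":0.05},{"x":0,"y":0,"z":0,"yaw":0,"grip":0.05},{"x":0,"y":0,"z":0,"yaw":0,"grip":0.05},{"x":0,"y":0,"z":-0.02,"yaw":0,"grip":0.05},{"x":0,"y":0,"z":-0.06,"yaw":0,"grip":0.05}]' 30
python3 -m crank '[{"x":0.035,"y":0,"z":-0.01,"yaw":0.12,"grip":0.05},{"x":0.07,"y":-0.005,"z":-0.02,"yaw":0.24,"grip":0.05},{"x":0.105,"y":-0.01,"z":-0.02,"yaw":0.36,"grip":0.05},{"x":0.14,"y":-0.015,"z":-0.02,"yaw":0.48,"grip":0.05},{"x":0.175,"y":-0.02,"z":-0.02,"yaw":0.6,"grip":0.05}]' 30
python3 - <<'E'
from h import *
shot('wrist');shot('wrist');delta(458.5,29.5,100,-1.5);print(state()['gripper_force'],state()['gripper_width'])
E
```

```text
time_s: 16.82
ee_pos: [590.8, -355.6, 53.7]
ee_rot: [-179.4, -0.3, 83.5]
force: [0.4, 0.3, -1.2]
gripper_width: 90.0
gripper_force: 0.0
time_s: 17.23
ee_pos: [595.0, -358.3, 26.2]
ee_rot: [179.9, 0.0, 83.6]
force: [-0.1, -0.1, 0.1]
gripper_width: 79.5
gripper_force: 0.0
time_s: 17.65
ee_pos: [590.8, -355.8, 79.7]
ee_rot: [-179.4, -0.3, 83.6]
force: [0.7, 0.2, -2.7]
gripper_width: 63.7
gripper_force: 30.0
time_s: 18.07
ee_pos: [593.5, -180.2, 105.1]
ee_rot: [180.0, -0.0, 48.8]
force: [0.7, 0.2, -2.5]
gripper_width: 63.6
gripper_force: 30.0
pos [ 593.  -176.6  104.9] yaw 49.3 -> x 0.0687 y -0.2363 z 0.0049 yaw 0.887
30.001281201839447 63.59819028415899
```

```bash
python3 -m crank '[{"x":0.011,"y":-0.038,"z":0,"yaw":0.12,"grip":0.05},{"x":0.022,"y":-0.076,"z":0,"yaw":0.24,"grip":0.05},{"x":0.033,"y":-0.114,"z":0,"yaw":0.36,"grip":0.05},{"x":0.044,"y":-0.152,"z":0,"yaw":0.48,"grip":0.05},{"x":0.055,"y":-0.19,"z":0,"yaw":0.6,"grip":0.05}]' 30
python3 - <<'E'
from h import *
shot('wrist');shot('wrist');delta(458.5,29.5,50,-1.5)
E
```

```text
time_s: 18.58
ee_pos: [485.0, -15.4, 104.8]
ee_rot: [180.0, -0.0, 14.5]
force: [0.5, 1.3, -2.5]
gripper_width: 63.5
gripper_force: 30.0
pos [481.6 -13.  104.5] yaw 15.0 -> x -0.0114 y -0.0470 z 0.0545 yaw 0.287
```

```bash
python3 -m crank '[{"x":-0.006,"y":-0.024,"z":0,"yaw":0.12,"grip":0.05},{"x":-0.0115,"y":-0.047,"z":0,"yaw":0.24,"grip":0.05},{"x":-0.0115,"y":-0.047,"z":0.02,"yaw":0.287,"grip":0.05},{"x":-0.0115,"y":-0.047,"z":0.045,"yaw":0.287,"grip":0.05},{"x":-0.0115,"y":-0.047,"z":0.053,"yaw":0.287,"grip":0.05}]' 30
python3 - <<'E'
from h import *
shot('wrist');shot('wrist');a,c=shot('wrist','p3.png');delta(458.5,29.5,28,-1.5)
z=state()['ee_pos'][2];v=cv2.cvtColor(a,cv2.COLOR_RGB2HSV)[:,:,2]
def edges(l,o,t): l=l.astype(int);return [(i+o,int(l[i]),int(l[i+3])) for i in range(len(l)-3) if abs(l[i+3]-l[i])>t]
print('col',np.median(v[130:190,240:270],axis=1).astype(int).tolist())
print('row162',np.median(v[157:160],axis=0).astype(int)[150:340].tolist())
print('sinkrow',np.median(v[190:194],axis=0).astype(int)[180:220].tolist(),np.median(v[190:194],axis=0).astype(int)[290:330].tolist())
for r in (150,170): print(onz(c,256,r,10).round(1),onz(c,256,r,z+1).round(1))
E
```

```text
time_s: 19.1
ee_pos: [461.7, 26.0, 49.9]
ee_rot: [180.0, 0.2, -1.5]
force: [0.0, 0.5, -3.3]
gripper_width: 63.9
gripper_force: 30.0
pos [463.2  25.9  51.7] yaw -1.6 -> x -0.0048 y -0.0035 z 0.0237 yaw -0.002
col [25, 25, 27, 26, 26, 33, 58, 97, 113, 115, 115, 115, 114, 115, 115, 115, 116, 114, 115, 115, 114, 115, 114, 113, 103, 62, 31, 25, 25, 25, 26, 26, 25, 26, 25, 24, 28, 47, 79, 111, 165, 167, 164, 163, 162, 166, 173, 176, 176, 176, 176, 175, 175, 175, 176, 175, 176, 176, 175, 176]
row162 [194, 195, 194, 197, 197, 194, 189, 190, 189, 187, 187, 187, 191, 189, 192, 194, 195, 193, 195, 192, 192, 191, 193, 194, 196, 197, 200, 200, 198, 175, 131, 106, 105, 102, 104, 104, 104, 104, 109, 105, 103, 86, 59, 41, 29, 23, 30, 25, 26, 24, 28, 29, 25, 27, 23, 30, 27, 22, 30, 27, 29, 28, 27, 28, 23, 26, 26, 26, 25, 31, 28, 23, 24, 27, 28, 27, 28, 27, 27, 27, 22, 22, 25, 26, 20, 26, 29, 25, 25, 27, 26, 25, 28, 25, 26, 24, 22, 28, 23, 23, 23, 27, 25, 23, 23, 26, 26, 23, 27, 25, 27, 24, 28, 26, 25, 20, 23, 22, 25, 25, 26, 23, 27, 25, 25, 24, 23, 25, 23, 26, 26, 24, 26, 25, 22, 25, 30, 22, 24, 24, 22, 25, 26, 26, 25, 27, 24, 29, 24, 17, 21, 25, 39, 76, 105, 114, 116, 116, 118, 114, 115, 113, 116, 114, 115, 114, 115, 116, 114, 112, 115, 116, 113, 116, 114, 113, 115, 115, 113, 115, 114, 112, 113, 113, 113, 114, 114, 115, 113, 114]
sinkrow [195, 193, 173, 132, 106, 103, 102, 101, 104, 102, 104, 101, 104, 101, 78, 50, 38, 78, 146, 175, 178, 176, 172, 133, 87, 77, 80, 90, 143, 169, 170, 171, 171, 175, 176, 179, 177, 176, 157, 114] [77, 126, 162, 176, 177, 176, 178, 178, 176, 174, 174, 160, 116, 73, 69, 70, 82, 146, 174, 177, 177, 175, 150, 121, 110, 111, 110, 109, 112, 111, 112, 110, 113, 111, 111, 110, 111, 111, 112, 109]
[515.1  24.7  10. ] [520.2  24.8  52.7]
[501.5  25.1  10. ] [509.6  25.1  52.7]
```

```bash
python3 -m crank '[{"x":-0.005,"y":-0.0045,"z":0.005,"yaw":0,"grip":0.05},{"x":-0.005,"y":-0.0045,"z":0.015,"yaw":0,"grip":0.05},{"x":-0.005,"y":-0.0045,"z":0.0235,"yaw":0,"grip":0.05},{"x":-0.005,"y":-0.0045,"z":0.0235,"yaw":0,"grip":0.05},{"x":-0.005,"y":-0.0045,"z":0.0235,"yaw":0,"grip":0.05}]' 25
python3 -m crank '[{"x":0,"y":0,"z":0,"yaw":0,"grip":0.085},{"x":0,"y":0,"z":0,"yaw":0,"grip":0.085},{"x":0,"y":0,"z":0,"yaw":0,"grip":0.085},{"x":0,"y":0,"z":-0.02,"yaw":0,"grip":0.085},{"x":0,"y":0,"z":-0.06,"yaw":0,"grip":0.09}]'
python3 -m crank '[{"x":0,"y":0,"z":-0.04,"yaw":0,"grip":0.09},{"x":0,"y":0,"z":-0.08,"yaw":0,"grip":0.09},{"x":0,"y":0,"z":-0.12,"yaw":0,"grip":0.09},{"x":0,"y":0,"z":-0.16,"yaw":0,"grip":0.09},{"x":0,"y":0,"z":-0.2,"yaw":0,"grip":0.03}]'
python3 -m crank '[{"x":0.03,"y":-0.03,"z":-0.04,"yaw":0,"grip":0.0},{"x":0.06,"y":-0.06,"z":-0.04,"yaw":0,"grip":0.0},{"x":0.08,"y":-0.08,"z":-0.05,"yaw":0,"grip":0.0},{"x":0.08,"y":-0.08,"z":-0.05,"yaw":0,"grip":0.0},{"x":0.08,"y":-0.08,"z":-0.05,"yaw":0,"grip":0.0}]'
python3 - <<'E'
from h import *
shot('wrist');a,c=shot('wrist','w3.png');print(state()['ee_pos'])
b,d=dets(a,c)
for r in b: print(np.round(r[0]),box(c,r,28))
import pickle;pickle.dump(c,open('c3.pkl','wb'))
E
```

```text
time_s: 19.67
ee_pos: [458.2, 31.1, 28.4]
ee_rot: [180.0, -0.0, -1.6]
force: [0.2, 0.4, -2.3]
gripper_width: 63.7
gripper_force: 25.0
time_s: 20.08
ee_pos: [454.9, 31.0, 85.9]
ee_rot: [180.0, 0.5, -1.6]
force: [1.3, -0.3, 0.1]
gripper_width: 88.5
gripper_force: 0.0
time_s: 20.5
ee_pos: [457.4, 31.1, 290.9]
ee_rot: [-180.0, -0.1, -1.6]
force: [0.9, 0.1, -0.0]
gripper_width: 85.9
gripper_force: 0.0
time_s: 20.92
ee_pos: [541.3, 110.1, 338.2]
ee_rot: [180.0, -0.0, -1.5]
force: [-0.4, -0.3, 0.1]
gripper_width: 52.7
gripper_force: 0.0
[539.40995372 108.45178175 337.69282637]
[254. 300.] (array([286.7, 117.7]), [190, 62], np.float64(88.3))
[ 64. 306.] (array([282.2, 471.2]), [97, 39], np.float64(-2.6))
[133. 163.] (array([539.4, 305.6]), [204, 23], np.float64(3.6))
[ 48. 142.] (array([580.3, 436.1]), [129, 38], np.float64(-7.0))
```

View pics/w3.png

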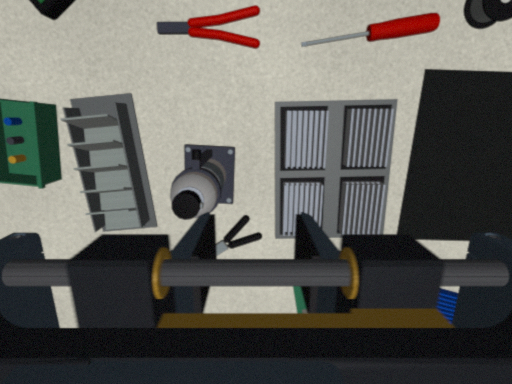

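All four sinks lie flat in the pockets. The can's black cap is at (186,204) and the rack at (110,163). I'll locate the cap.

```bash
cat >> h.py <<'E'
def cap(im,u,v,w=22):
    g=im[:,:].max(2); m=np.zeros(g.shape,np.uint8); u,v=int(u),int(v); m[v-w:v+w,u-w:u+w]=(g[v-w:v+w,u-w:u+w]<45)
    m=cv2.morphologyEx(m,cv2.MORPH_OPEN,np.ones((5,5),np.uint8))
    cs=cv2.findContours(m,cv2.RETR_EXTERNAL,cv2.CHAIN_APPROX_NONE)[0]
    return cv2.minEnclosingCircle(max(cs,key=cv2.contourArea)), [round(cv2.contourArea(q)) for q in cs]
E
python3 -m crank '[{"x":-0.015,"y":-0.03,"z":0,"yaw":0,"grip":0.0},{"x":-0.02,"y":-0.04,"z":0,"yaw":0,"grip":0.0},{"x":-0.02,"y":-0.05,"z":0,"yaw":0,"grip":0.0},{"x":-0.02,"y":-0.05,"z":0,"yaw":0,"grip":0.0},{"x":-0.02,"y":-0.05,"z":0,"yaw":0,"grip":0.0}]' 20
python3 - <<'E'
from h import *
import pickle
c3=pickle.load(open('c3.pkl','rb'));a3=cv2.imread('pics/w3.png')[:,:,::-1].copy()
p3=cap(a3,186,204);X=onz(c3,*p3[0][0],185);print(p3,X)
shot('wrist');a,c=shot('wrist','cap2.png');u,v=proj(c,X);p=cap(a,u,v);print(p,onz(c,*p[0][0],185),tri((c3,*p3[0][0]),(c,*p[0][0])))
t,ct=shot('top','top2.png');u,v=proj(ct,X);q=cap(t,u,v,9);print((u,v),q,onz(ct,*q[0][0],185))
delta(X[0],X[1],240,-1.5)
E
```

```text
time_s: 21.43
ee_pos: [521.5, 158.9, 338.3]
ee_rot: [179.9, -0.0, -1.6]
force: [-0.3, 0.1, 0.5]
gripper_width: 11.3
gripper_force: 0.0
(((186.0, 204.0), 14.212770462036133), [25, 550]) [522.54536878 186.86571675 185.        ]
(((228.5, 187.5), 14.159902572631836), [564]) [521.82637446 188.45349274 185.        ] (array([519.32663276, 189.50719085, 174.60369553]), np.float64(0.11302942483694471))Traceback (most recent call last):
  File "<stdin>", line 6, in <module>
  File "h.py", line 52, in cap
    return cv2.minEnclosingCircle(max(cs,key=cv2.contourArea)), [round(cv2.contourArea(q)) for q in cs]
                                  ~~~^^^^^^^^^^^^^^^^^^^^^^^^
ValueError: max() iterable argument is empty
```

```bash
python3 -m crank '[{"x":0,"y":-0.0295,"z":0,"yaw":0,"grip":0.0},{"x":0,"y":-0.0295,"z":0.03,"yaw":0,"grip":0.0},{"x":0,"y":-0.0295,"z":0.06,"yaw":0,"grip":0.0},{"x":0,"y":-0.0295,"z":0.09,"yaw":0,"grip":0.0},{"x":0,"y":-0.0295,"z":0.1,"yaw":0,"grip":0.0}]' 20
python3 - <<'E'
from h import *
import pickle
c3=pickle.load(open('c3.pkl','rb'))
shot('wrist');a,c=shot('wrist','cap3.png');u,v=proj(c,[521.8,188,185]);print(u,v)
try:
  p=cap(a,u,v,40);print(p,onz(c,*p[0][0],185),tri((c3,186,204),(c,*p[0][0])))
except Exception as e: print(e)
delta(521.8,188,205,-1.5);print(state()['gripper_width'],state()['force'])
E
```

```text
time_s: 22.0
ee_pos: [520.4, 187.5, 233.9]
ee_rot: [179.8, 0.4, -1.6]
force: [0.0, 0.2, -0.1]
gripper_width: 0.5
gripper_force: 0.0
255.54202227980895 218.1344043724537
(((254.5, 239.1885223388672), 43.3302116394043), [2833]) [504.80481161 189.29022616 185.        ] (array([522.94423137, 185.23946146, 208.79565058]), np.float64(15.195015306951497))
pos [521.7 188.  236.4] yaw -1.7 -> x 0.0001 y -0.0000 z 0.0314 yaw -0.003
0.4261693985880321 [ 0.1617862   0.00461137 -0.2206296 ]
```

View pics/cap3.png

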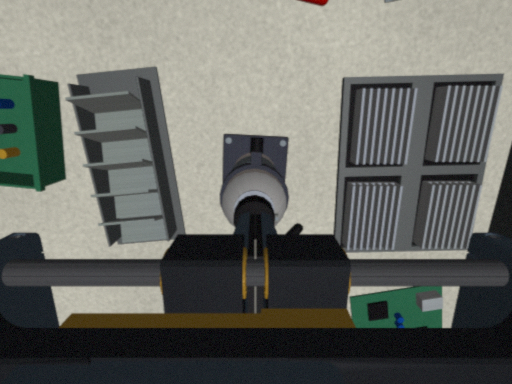

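The closed fingertips stand right over the cap, at about (254,215). Pressing now in small steps.

```bash
python3 -m crank '[{"x":0,"y":0,"z":0.015,"yaw":0,"grip":0.0},{"x":0,"y":0,"z":0.03,"yaw":0,"grip":0.0},{"x":0,"y":0,"z":0.036,"yaw":0,"grip":0.0},{"x":0,"y":0,"z":0.036,"yaw":0,"grip":0.0},{"x":0,"y":0,"z":0.036,"yaw":0,"grip":0.0}]' 20
python3 -m crank '[{"x":0,"y":0,"z":0.002,"yaw":0,"grip":0.0},{"x":0,"y":0,"z":0.003,"yaw":0,"grip":0.0},{"x":0,"y":0,"z":0.004,"yaw":0,"grip":0.0},{"x":0,"y":0,"z":0.004,"yaw":0,"grip":0.0},{"x":0,"y":0,"z":0.004,"yaw":0,"grip":0.0}]' 20
python3 -m crank '[{"x":0,"y":0,"z":0.001,"yaw":0,"grip":0.0},{"x":0,"y":0,"z":0.002,"yaw":0,"grip":0.0},{"x":0,"y":0,"z":0.003,"yaw":0,"grip":0.0},{"x":0,"y":0,"z":0.003,"yaw":0,"grip":0.0},{"x":0,"y":0,"z":0.003,"yaw":0,"grip":0.0}]' 20
```

```text
time_s: 22.52
ee_pos: [523.4, 189.0, 203.7]
ee_rot: [-180.0, -0.1, -1.6]
force: [0.0, -0.2, -0.2]
gripper_width: 0.5
gripper_force: 0.0
time_s: 22.93
ee_pos: [522.9, 189.0, 199.0]
ee_rot: [-180.0, -0.1, -1.6]
force: [0.5, -0.2, 3.2]
gripper_width: 0.7
gripper_force: 1.4
time_s: 23.35
ee_pos: [522.9, 189.0, 195.8]
ee_rot: [-180.0, -0.1, -1.6]
force: [0.4, 0.4, 4.7]
gripper_width: 0.0
gripper_force: 2.8
```

```bash
python3 -m crank '[{"x":0,"y":0,"z":0.001,"yaw":0,"grip":0.0},{"x":0,"y":0,"z":0.002,"yaw":0,"grip":0.0},{"x":0,"y":0,"z":0.003,"yaw":0,"grip":0.0},{"x":0,"y":0,"z":0.0035,"yaw":0,"grip":0.0},{"x":0,"y":0,"z":0.0035,"yaw":0,"grip":0.0}]' 20
python3 -m crank '[{"x":0,"y":0,"z":0.001,"yaw":0,"grip":0.0},{"x":0,"y":0,"z":0.0015,"yaw":0,"grip":0.0},{"x":0,"y":0,"z":0.0025,"yaw":0,"grip":0.0},{"x":0,"y":0,"z":0.0025,"yaw":0,"grip":0.0},{"x":0,"y":0,"z":0.0025,"yaw":0,"grip":0.0}]' 20
```

```text
time_s: 23.77
ee_pos: [522.9, 189.0, 192.8]
ee_rot: [-180.0, -0.1, -1.6]
force: [-0.9, -0.0, 10.0]
gripper_width: 0.7
gripper_force: 4.2
time_s: 24.18
ee_pos: [523.0, 189.0, 192.2]
ee_rot: [-179.9, -0.2, -1.6]
force: [-3.0, -1.2, 17.3]
gripper_width: 0.5
gripper_force: 8.5
```

The cap hit its hard stop, at 17 N with the TCP at 192.2 mm (7 mm of travel). Releasing, then looking at the rack.

```bash
python3 -m crank '[{"x":0,"y":0,"z":-0.005,"yaw":0,"grip":0.0},{"x":0,"y":0,"z":-0.01,"yaw":0,"grip":0.0},{"x":0,"y":0,"z":-0.04,"yaw":0,"grip":0.0},{"x":0,"y":0,"z":-0.08,"yaw":0,"grip":0.0},{"x":0,"y":0,"z":-0.12,"yaw":0,"grip":0.0}]' 20
python3 -m crank '[{"x":0,"y":-0.04,"z":0,"yaw":0,"grip":0.0},{"x":0,"y":-0.08,"z":0,"yaw":0,"grip":0.0},{"x":0,"y":-0.12,"z":0,"yaw":0,"grip":0.0},{"x":0,"y":-0.14,"z":0,"yaw":0,"grip":0.0},{"x":0,"y":-0.14,"z":0,"yaw":0,"grip":0.0}]' 20
python3 - <<'E'
from h import *
import pickle
shot('wrist');a,c=shot('wrist','r1.png');print(state()['ee_pos'],state()['ee_rot']);pickle.dump(c,open('cr1.pkl','wb'))
u,v=160,40
cv2.imwrite('pics/r1x.png',cv2.resize(a[20:250,100:400],None,fx=2.6,fy=2.6,interpolation=cv2.INTER_CUBIC)[:,:,::-1])
E
```

```text
time_s: 24.6
ee_pos: [521.4, 188.5, 308.9]
ee_rot: [179.9, 0.3, -1.6]
force: [1.0, 0.9, 0.2]
gripper_width: 0.4
gripper_force: 0.0
time_s: 25.02
ee_pos: [525.7, 332.9, 307.2]
ee_rot: [-180.0, 0.2, -1.4]
force: [1.7, -0.6, -0.3]
gripper_width: 0.5
gripper_force: 0.0
[525.95062399 329.02957305 307.87109939] [ 1.79875745e+02  1.20948690e-01 -1.53028928e+00]
```

View pics/r1x.png

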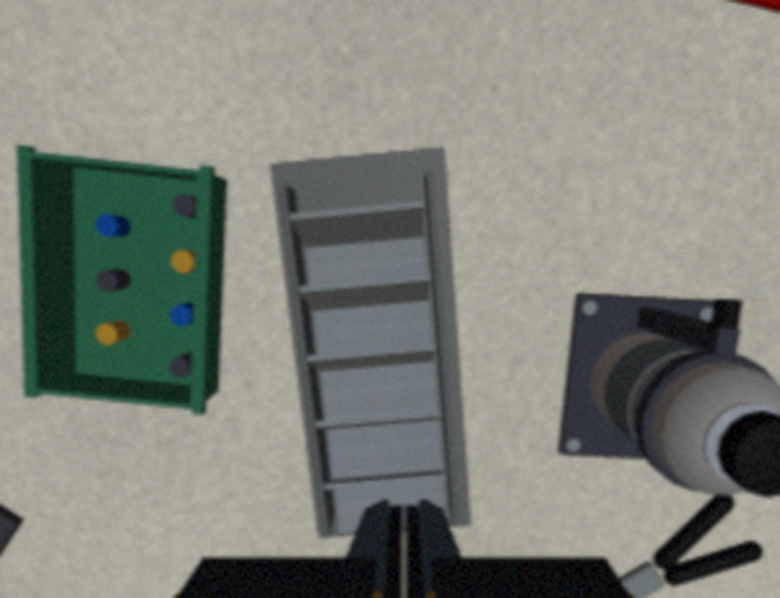

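The crop shows the rack with base corners near crop (272,165), (443,150), (469,523) and (320,535). The five backrest top edges run from (290,217)–(424,205) down to (324,486)–(444,474). I'll convert these and cross-check.

```bash
python3 - <<'E'
from h import *
import pickle
c=pickle.load(open('cr1.pkl','rb'));c3=pickle.load(open('c3.pkl','rb'))
f=lambda x,y:(100+x/2.6,20+y/2.6)
B=[onz(c,*f(*p),0)[:2] for p in((272,165),(443,150),(469,523),(320,535))]
print('base',np.round(B,1).tolist(),[round(float(np.linalg.norm(B[i]-B[(i+1)%4]))) for i in range(4)],'centre',np.mean(B,0).round(1))
T=[((290,217),(424,205)),((300,292),(430,281)),((308,360),(435,351)),((316,424),(440,417)),((324,486),(444,474))]
M=[]
for l,r in T:
    L,R=onz(c,*f(*l),66),onz(c,*f(*r),66);M.append((L+R)/2);d=L-R
    print(M[-1].round(1),round(float(np.linalg.norm(d))),'yaw',round(float(np.degrees(np.arctan2(-d[0],d[1]))),1))
M=np.array(M);print(np.linalg.norm(np.diff(M,axis=0),axis=1).round(1)); d=M[0]-M[4];print('row dir',np.degrees(np.arctan2(d[1],d[0])))
# heights: same ends found along image edges in w3, refined by corner search near the predicted pixel
g=cv2.cvtColor(cv2.imread('pics/w3.png'),cv2.COLOR_BGR2GRAY);g1=cv2.cvtColor(cv2.imread('pics/r1.png'),cv2.COLOR_BGR2GRAY)
def sub(g,p): return cv2.cornerSubPix(g,np.array([[p]],np.float32),(4,4),(-1,-1),(3,30,.01))[0,0]
for l,r in T:
  for e in(l,r):
    p=sub(g1,f(*e));q=sub(g,proj(c3,onz(c,*p,66)))
    X,er=tri((c,*p),(c3,*q));print(X.round(1),round(float(er),1),end=' ')
print()
for e in((272,165),(443,150),(469,523)):
    p=sub(g1,f(*e));q=sub(g,proj(c3,onz(c,*p,0)));X,er=tri((c,*p),(c3,*q));print('base',X.round(1),round(float(er),1))
E
```

```text
base [[647.7, 402.8], [653.1, 304.7], [425.9, 290.4], [420.2, 387.9]] [98, 228, 98, 228] centre [536.7 346.5]
[618.5 351.6  66. ] 67 yaw 3.4
[581.6 349.1  66. ] 67 yaw 3.2
[546.2 347.1  66. ] 67 yaw 2.5
[511.1 344.9  66. ] 67 yaw 1.8
[477.5 342.8  66. ] 66 yaw 4.4
[37.  35.5 35.1 33.7]
row dir 3.58909568721372
[617.5 384.3  72.8] 2.4 [621.1 316.9  64.1] 0.8 [579.8 382.5  66. ] 0.0 [585.5 315.   61.1] 1.8 [544.7 380.5  66. ] 0.0 [547.7 313.1  66. ] 0.0 [510.1 378.2  66. ] 0.0 [512.8 311.6  69. ] 0.0 [475.9 373.9  66. ] 0.0 [481.6 309.6  66.1] 0.6 
base [648.4 404.3   1.4] 0.0
base [6.549e+02 3.047e+02 1.000e-01] 0.2
base [4.255e+02 2.901e+02 2.000e-01] 0.2
```

Rack measured: base 98×228 mm against 100×230 given, bay pitch about 36 mm, yaw 3.6°, and backrest tops at about 66 mm. All consistent with the description.

Since the tool can't tilt, I'll stand each sink up like this:
1. Grip it lightly at its +x end.
2. Tip it up about its other end in the pocket, to about 75°.
3. Squeeze firmly, carry it over, and lower it along the slanted bay.

```bash
python3 -m crank '[{"x":-0.004,"y":0.04,"z":0,"yaw":0,"grip":0.0},{"x":-0.008,"y":0.08,"z":0,"yaw":0,"grip":0.0},{"x":-0.012,"y":0.12,"z":0,"yaw":0,"grip":0.04},{"x":-0.016,"y":0.16,"z":0,"yaw":0,"grip":0.09},{"x":-0.02,"y":0.2,"z":0,"yaw":0,"grip":0.09}]' 20
python3 -m crank '[{"x":0,"y":0.04,"z":0,"yaw":0,"grip":0.09},{"x":0,"y":0.08,"z":0,"yaw":0,"grip":0.09},{"x":0,"y":0.098,"z":0.03,"yaw":0,"grip":0.09},{"x":0,"y":0.098,"z":0.07,"yaw":0,"grip":0.09},{"x":0,"y":0.098,"z":0.11,"yaw":0,"grip":0.09}]' 20
python3 - <<'E'
from h import *
shot('wrist');a,c,b,d=look('t3.png',28);delta(503.6,30.5,60,-1.6)
for r in b:
  if 100<r[0][0]<400: print([np.round(onz(c,*p,28),1)[:2].tolist() for p in cv2.boxPoints(r)])
E
```

```text
time_s: 25.53
ee_pos: [499.5, 126.3, 309.1]
ee_rot: [179.9, 0.0, -1.7]
force: [0.6, 0.2, 1.0]
gripper_width: 17.5
gripper_force: 0.0
time_s: 25.95
ee_pos: [497.7, 28.6, 199.2]
ee_rot: [180.0, -0.2, -1.9]
force: [0.1, 0.2, -1.1]
gripper_width: 51.0
gripper_force: 0.0
px [315. 102.] (array([573.1, -34.8]), [99, 12], np.float64(-0.1))
pos [492.3  29.5 193.7] yaw -1.8 -> x 0.0112 y -0.0013 z 0.1337 yaw -0.003
[[523.9, -28.7], [623.0, -29.4], [622.4, -40.4], [523.2, -40.7]]
```

```bash
python3 -m crank '[{"x":0.011,"y":-0.001,"z":0.02,"yaw":0,"grip":0.09},{"x":0.011,"y":-0.001,"z":0.05,"yaw":0,"grip":0.09},{"x":0.011,"y":-0.001,"z":0.08,"yaw":0,"grip":0.09},{"x":0.011,"y":-0.001,"z":0.08,"yaw":0,"grip":0.09},{"x":0.011,"y":-0.001,"z":0.08,"yaw":0,"grip":0.09}]' 20
python3 - <<'E'
from h import *
shot('wrist');a,c=shot('wrist','t3b.png');delta(503.6,30.5,26,-1.6)
v=cv2.cvtColor(a,cv2.COLOR_RGB2HSV)[:,:,2]
u0,v0=proj(c,[504,30.5,28]);u0=int(u0);print(u0,v0)
p=np.percentile(v[:,u0-25:u0+25],80,axis=1).astype(int)
for r in range(int(v0)-40,int(v0)+30,2): print((r,int(p[r]),round(float(onz(c,u0,r,28)[0]),1)),end=' ')
w=v[int(v0)+8].astype(int);print(w[u0-75:u0+75:2].tolist())
for u in(u0-60,u0+60): print(onz(c,u,v0+8,28).round(1))
E
```

```text
time_s: 26.47
ee_pos: [509.3, 31.9, 120.4]
ee_rot: [180.0, 0.0, -1.6]
force: [0.1, 0.3, 0.1]
gripper_width: 89.3
gripper_force: 0.0
pos [510.9  32.1 122. ] yaw -1.6 -> x -0.0073 y 0.0018 z 0.0960 yaw -0.000
258 209.9046455098571
(169, 168, 541.2) (171, 167, 539.5) (173, 167, 537.7) (175, 167, 535.9) (177, 149, 534.2) (179, 147, 532.4) (181, 73, 530.6) (183, 70, 528.8) (185, 108, 527.0) (187, 109, 525.2) (189, 108, 523.4) (191, 108, 521.6) (193, 108, 519.7) (195, 100, 517.9) (197, 37, 516.1) (199, 29, 514.2) (201, 29, 512.4) (203, 50, 510.5) (205, 111, 508.6) (207, 166, 506.7) (209, 167, 504.9) (211, 167, 503.0) (213, 170, 501.1) (215, 171, 499.2) (217, 171, 497.2) (219, 170, 495.3) (221, 170, 493.4) (223, 171, 491.5) (225, 171, 489.5) (227, 171, 487.6) (229, 170, 485.6) (231, 171, 483.6) (233, 170, 481.7) (235, 171, 479.7) (237, 171, 477.7) [155, 186, 188, 185, 184, 183, 181, 185, 181, 188, 191, 194, 189, 189, 128, 102, 100, 100, 67, 39, 144, 153, 103, 159, 165, 173, 140, 150, 162, 168, 168, 146, 172, 170, 165, 171, 166, 162, 168, 158, 173, 172, 172, 138, 157, 168, 167, 161, 104, 170, 171, 167, 132, 107, 165, 95, 23, 85, 106, 103, 105, 104, 105, 108, 107, 105, 106, 105, 101, 108, 77, 24, 18, 13, 13]
[498.   85.1  28. ]
[494.8 -23.7  28. ]
```

```bash
python3 -m crank '[{"x":-0.006,"y":0.001,"z":0.03,"yaw":0,"grip":0.09},{"x":-0.006,"y":0.001,"z":0.06,"yaw":0,"grip":0.09},{"x":-0.006,"y":0.001,"z":0.085,"yaw":0,"grip":0.09},{"x":-0.006,"y":0.001,"z":0.096,"yaw":0,"grip":0.09},{"x":-0.006,"y":0.001,"z":0.096,"yaw":0,"grip":0.09}]' 5
python3 -m crank '[{"x":0,"y":0,"z":0,"yaw":0,"grip":0.05},{"x":0,"y":0,"z":0,"yaw":0,"grip":0.05},{"x":0,"y":0,"z":0,"yaw":0,"grip":0.05},{"x":0,"y":0,"z":0,"yaw":0,"grip":0.05},{"x":0,"y":0,"z":0,"yaw":0,"grip":0.05}]' 5
python3 -m crank '[{"x":0,"y":0,"z":0,"yaw":0,"grip":0.05},{"x":0,"y":0,"z":0,"yaw":0,"grip":0.05},{"x":-0.002,"y":0,"z":-0.005,"yaw":0,"grip":0.05},{"x":-0.004,"y":0,"z":-0.01,"yaw":0,"grip":0.05},{"x":-0.008,"y":0,"z":-0.015,"yaw":0,"grip":0.05}]' 5
python3 - <<'E'
from h import *
shot('wrist');a,c=shot('wrist','t3c.png');s=state();print(s['ee_pos'],s['force'],s['gripper_force'])
E
```

```text
time_s: 26.98
ee_pos: [504.4, 31.4, 25.1]
ee_rot: [180.0, -0.1, -1.6]
force: [0.1, 0.8, -0.4]
gripper_width: 90.1
gripper_force: 0.0
time_s: 27.4
ee_pos: [504.0, 31.4, 24.3]
ee_rot: [-180.0, -0.1, -1.6]
force: [-0.6, -0.2, 5.1]
gripper_width: 64.1
gripper_force: 6.7
time_s: 27.82
ee_pos: [496.3, 31.6, 38.9]
ee_rot: [-180.0, -0.2, -1.6]
force: [4.3, 0.3, 0.6]
gripper_width: 64.2
gripper_force: 5.0
[496.06216109  31.65252043  39.48676686] [ 3.3324227   0.41142134 -0.70385281] 5.0048670172691345
```

```bash
python3 -m crank '[{"x":-0.003,"y":0,"z":-0.005,"yaw":0,"grip":0.05},{"x":-0.006,"y":0,"z":-0.01,"yaw":0,"grip":0.05},{"x":-0.009,"y":0,"z":-0.015,"yaw":0,"grip":0.05},{"x":-0.012,"y":0,"z":-0.02,"yaw":0,"grip":0.05},{"x":-0.015,"y":0,"z":-0.024,"yaw":0,"grip":0.05}]' 5
python3 -m crank '[{"x":-0.005,"y":0,"z":-0.006,"yaw":0,"grip":0.05},{"x":-0.01,"y":0,"z":-0.011,"yaw":0,"grip":0.05},{"x":-0.015,"y":0,"z":-0.0155,"yaw":0,"grip":0.05},{"x":-0.02,"y":0,"z":-0.019,"yaw":0,"grip":0.05},{"x":-0.0245,"y":0,"z":-0.0215,"yaw":0,"grip":0.05}]' 5
python3 -m crank '[{"x":-0.002,"y":0,"z":-0.0015,"yaw":0,"grip":0.05},{"x":-0.006,"y":0,"z":-0.004,"yaw":0,"grip":0.05},{"x":-0.01,"y":0,"z":-0.006,"yaw":0,"grip":0.05},{"x":-0.013,"y":0,"z":-0.0067,"yaw":0,"grip":0.05},{"x":-0.013,"y":0,"z":-0.0067,"yaw":0,"grip":0.05}]' 5
python3 - <<'E'
from h import *
shot('wrist');a,c=shot('wrist','t3d.png');s=state();print(s['ee_pos'],s['force'],s['gripper_force'])
b,_=shot('scene','t3s.png')
u,v=proj(camera_model('scene'),[440,31,60]);print(u,v);u,v=int(u),int(v)
x=cv2.resize(b[v-55:v+55,u-73:u+73],(400,300),interpolation=cv2.INTER_CUBIC);y=cv2.resize(a[130:320,130:383],(400,300))
cv2.imwrite('pics/t3m.png',np.hstack([x,y])[:,:,::-1])
E
```

```text
time_s: 28.33
ee_pos: [480.5, 32.0, 63.2]
ee_rot: [-180.0, -0.1, -1.6]
force: [3.7, 0.6, 0.8]
gripper_width: 64.1
gripper_force: 5.0
time_s: 28.75
ee_pos: [454.6, 32.6, 84.2]
ee_rot: [180.0, 0.0, -1.6]
force: [2.2, 1.5, 1.9]
gripper_width: 64.0
gripper_force: 5.0
time_s: 29.17
ee_pos: [441.8, 33.0, 90.6]
ee_rot: [180.0, 0.0, -1.6]
force: [0.8, -0.5, 1.5]
gripper_width: 63.9
gripper_force: 5.0
[442.06073738  32.99322469  90.37876548] [ 0.46482007 -0.98932528  2.04969306] 5.0040822476148605
246.2839034218699 181.85795599649128
```

View pics/t3m.png

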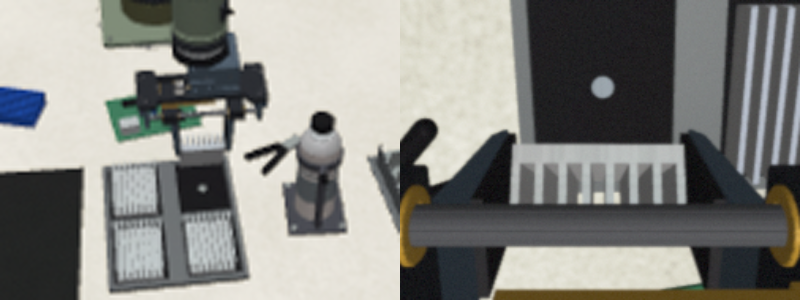

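The sink now stands on end between the jaws. The left half shows it upright behind its pocket, and the right half shows its end at crop rows 143–205. I'll get the tilt numerically.

```bash
python3 - <<'E'
from h import *
c=camera_model('wrist')
for r in (220.6,233.5,259):
    print(r,[ (z,onz(c,258,r,z).round(1)[0]) for z in(4,80,86,92,98)])
a=cv2.imread('pics/t3d.png');print(a[205:262,250:266].max(2).mean(1).astype(int).tolist());print(a[205:262,245:249].max(2).mean(1).astype(int).tolist())
E
```

```text
220.6 [(4, np.float64(427.8)), (80, np.float64(456.3)), (86, np.float64(458.5)), (92, np.float64(460.8)), (98, np.float64(463.0))]
233.5 [(4, np.float64(415.5)), (80, np.float64(447.9)), (86, np.float64(450.4)), (92, np.float64(453.0)), (98, np.float64(455.5))]
259 [(4, np.float64(390.3)), (80, np.float64(430.6)), (86, np.float64(433.8)), (92, np.float64(437.0)), (98, np.float64(440.2))]
[31, 31, 31, 32, 32, 30, 31, 31, 32, 31, 32, 32, 31, 31, 34, 63, 126, 180, 186, 186, 186, 187, 186, 186, 186, 187, 187, 183, 168, 155, 154, 154, 154, 153, 151, 149, 147, 146, 147, 145, 141, 139, 139, 138, 139, 140, 153, 180, 188, 188, 187, 187, 184, 167, 88, 48, 48]
[32, 33, 32, 31, 32, 31, 31, 30, 34, 33, 32, 30, 34, 32, 35, 65, 129, 179, 183, 183, 182, 185, 183, 183, 184, 184, 185, 186, 184, 186, 186, 188, 188, 188, 186, 183, 181, 185, 185, 185, 183, 182, 179, 179, 180, 183, 183, 187, 190, 190, 192, 192, 190, 169, 89, 48, 47]
```

```bash
cat >> h.py <<'E'
def band(f):
    shot('wrist');a,c=shot('wrist',f);s=state()
    m=a.max(2)[180:265,225:290]; print(s['ee_pos'].round(1),'F',s['force'].round(1),s['gripper_force'])
    for k in range(0,85,1): 
        r=180+k; print(r,int(m[k].mean()),end='; ')
    print()
E
python3 -m crank '[{"x":-0.002,"y":0,"z":-0.0005,"yaw":0,"grip":0.05},{"x":-0.004,"y":0,"z":-0.001,"yaw":0,"grip":0.05},{"x":-0.006,"y":0,"z":-0.0015,"yaw":0,"grip":0.05},{"x":-0.008,"y":0,"z":-0.002,"yaw":0,"grip":0.05},{"x":-0.008,"y":0,"z":-0.002,"yaw":0,"grip":0.05}]' 5
python3 -c "
from h import *
band('t3e.png')"
```

```text
time_s: 29.73
ee_pos: [434.5, 33.3, 92.8]
ee_rot: [180.0, -0.0, -1.6]
force: [1.6, 0.2, 3.2]
gripper_width: 64.2
gripper_force: 5.0
[434.6  33.3  92.7] F [ 2.6 -0.4  3.5] 5.007190257310867
180 58; 181 54; 182 48; 183 39; 184 33; 185 33; 186 33; 187 33; 188 33; 189 32; 190 33; 191 32; 192 32; 193 33; 194 32; 195 33; 196 33; 197 33; 198 33; 199 33; 200 32; 201 32; 202 32; 203 33; 204 33; 205 33; 206 33; 207 33; 208 33; 209 33; 210 33; 211 33; 212 33; 213 32; 214 32; 215 33; 216 32; 217 33; 218 32; 219 33; 220 44; 221 104; 222 181; 223 201; 224 202; 225 202; 226 202; 227 203; 228 203; 229 203; 230 203; 231 204; 232 203; 233 194; 234 161; 235 143; 236 137; 237 137; 238 137; 239 137; 240 136; 241 135; 242 135; 243 144; 244 155; 245 156; 246 154; 247 153; 248 152; 249 152; 250 153; 251 153; 252 154; 253 153; 254 153; 255 155; 256 159; 257 165; 258 153; 259 84; 260 49; 261 48; 262 53; 263 62; 264 69;
```

```bash
cat >> h.py <<'E'
def tilt(f=None):
    """scene view: rows where the +x face of the held sink starts/ends below the jaws -> lean from vertical"""
    s=state();p=s['ee_pos'];b,c=shot('scene',f);g=b.mean(2)
    u,v=proj(c,[p[0],p[1],p[2]]);u0=int(round(u));v0=int(round(v))
    print('tcp px',round(u,1),round(v,1))
    for r in range(v0-8,v0+26): print(r,int(g[r,u0-4:u0+5].mean()),end='; ')
    print()
    for th in(10,15,20,25,30,35):
        t=np.radians(th);F=p+[16,0,-6];B=F-90*np.array([np.sin(t),0,np.cos(t)])
        print(th,proj(c,F).round(1)[1],proj(c,B).round(1)[1],end=' | ')
    print()
E
python3 -c "
from h import *
tilt('t3f.png')
b=cv2.imread('pics/t3s.png').mean(2);print([ (r,int(b[r,242:251].mean())) for r in range(170,200)])"
```

```text
tcp px 246.5 175.1
167 172; 168 187; 169 181; 170 179; 171 173; 172 194; 173 214; 174 203; 175 195; 176 190; 177 193; 178 170; 179 101; 180 93; 181 93; 182 92; 183 92; 184 91; 185 86; 186 64; 187 28; 188 28; 189 28; 190 28; 191 28; 192 28; 193 38; 194 59; 195 65; 196 38; 197 28; 198 28; 199 28; 200 29; 
10 178.9 191.4 | 15 178.9 189.8 | 20 178.9 188.2 | 25 178.9 186.4 | 30 178.9 184.6 | 35 178.9 182.8 | 
[(170, 164), (171, 158), (172, 185), (173, 221), (174, 224), (175, 215), (176, 202), (177, 190), (178, 186), (179, 193), (180, 173), (181, 105), (182, 91), (183, 90), (184, 90), (185, 86), (186, 67), (187, 28), (188, 28), (189, 28), (190, 28), (191, 28), (192, 28), (193, 38), (194, 59), (195, 65), (196, 38), (197, 28), (198, 29), (199, 29)]
```

The scene view gives the lean directly: the grey face spans rows 178.4–186.3, which is about 25° from vertical. Another ~10 mm towards −x should bring it to 15°.

```bash
python3 -m crank '[{"x":-0.002,"y":0,"z":-0.0005,"yaw":0,"grip":0.05},{"x":-0.005,"y":0,"z":-0.001,"yaw":0,"grip":0.05},{"x":-0.008,"y":0,"z":-0.0012,"yaw":0,"grip":0.05},{"x":-0.01,"y":0,"z":-0.0015,"yaw":0,"grip":0.05},{"x":-0.01,"y":0,"z":-0.0015,"yaw":0,"grip":0.05}]' 5
python3 -c "
from h import *
tilt('t3g.png');band('t3h.png')" | cut -c1-900
```

```text
time_s: 30.3
ee_pos: [423.9, 33.5, 94.1]
ee_rot: [180.0, 0.0, -1.6]
force: [1.9, -0.4, 4.8]
gripper_width: 64.1
gripper_force: 5.0
tcp px 246.3 172.9
165 180; 166 187; 167 179; 168 172; 169 166; 170 167; 171 167; 172 183; 173 200; 174 204; 175 185; 176 130; 177 96; 178 96; 179 96; 180 95; 181 95; 182 95; 183 94; 184 94; 185 89; 186 64; 187 27; 188 28; 189 28; 190 28; 191 28; 192 28; 193 38; 194 59; 195 65; 196 37; 197 28; 198 28; 
10 176.8 189.3 | 15 176.8 187.8 | 20 176.8 186.1 | 25 176.8 184.4 | 30 176.8 182.6 | 35 176.8 180.8 | 
[424.1  33.5  94. ] F [ 1.1 -0.3  5.9] 5.008298680186272
180 34; 181 34; 182 34; 183 34; 184 34; 185 33; 186 34; 187 34; 188 34; 189 34; 190 34; 191 34; 192 34; 193 34; 194 34; 195 34; 196 34; 197 35; 198 34; 199 35; 200 34; 201 34; 202 35; 203 34; 204 34; 205 34; 206 34; 207 35; 208 34; 209 34; 210 34; 211 34; 212 34; 213 34; 214 35; 215 39; 216 58; 217 80; 218 83; 219 84; 220 84; 221 86; 222 108; 223 163; 224 205; 225 210; 226 210; 227 209; 228 209; 229 210; 230 209; 231 209; 232 209; 233 209; 234 206; 235 189; 236 163; 237 159; 238 159; 239 160; 240 160; 241 159; 242 158; 243 157; 244 159; 245 161; 246 164; 247 165; 248 167; 249 170; 250 174; 251 178; 252 182; 253 186; 254 190; 255 195; 256 199; 257 200; 258 183; 259 95; 260 51; 261 49; 262 54; 263 63; 264 70;
```

```bash
python3 -m crank '[{"x":-0.001,"y":0,"z":-0.0005,"yaw":0,"grip":0.05},{"x":-0.002,"y":0,"z":-0.001,"yaw":0,"grip":0.05},{"x":-0.0025,"y":0,"z":-0.001,"yaw":0,"grip":0.05},{"x":-0.0025,"y":0,"z":-0.001,"yaw":0,"grip":0.05},{"x":-0.0025,"y":0,"z":-0.001,"yaw":0,"grip":0.04}]' 5
python3 -m crank '[{"x":0,"y":0,"z":0,"yaw":0,"grip":0.04},{"x":0,"y":0,"z":0,"yaw":0,"grip":0.04},{"x":0,"y":0,"z":0,"yaw":0,"grip":0.04},{"x":0,"y":0,"z":-0.005,"yaw":0,"grip":0.04},{"x":0,"y":0,"z":-0.02,"yaw":0,"grip":0.04}]' 45
python3 -m crank '[{"x":0.005,"y":0,"z":-0.04,"yaw":0,"grip":0.04},{"x":0.01,"y":0,"z":-0.08,"yaw":0,"grip":0.04},{"x":0.01,"y":0,"z":-0.12,"yaw":0,"grip":0.04},{"x":0.01,"y":0,"z":-0.15,"yaw":0,"grip":0.04},{"x":0.01,"y":0,"z":-0.15,"yaw":0,"grip":0.04}]' 45
cat >> h.py <<'E'
def held(f=None):
    shot('wrist');p=state()['ee_pos'];b,c=shot('scene',f);g=b.mean(2);u,v=proj(c,p);u0,v0=int(round(u)),int(round(v))
    w,cw=shot('wrist');m=w.max(2)[195:265,225:290].mean(1).astype(int)
    print('scene',v0-4,g[v0-4:v0+24,u0-4:u0+5].mean(1).astype(int).tolist());print('wrist195',m.tolist())
    for th in(5,10,15,20,25):
        t=np.radians(th);F=p+[14,0,-5];B=F-90*np.array([np.sin(t),0,np.cos(t)])
        print(th,'scene',proj(c,F)[1].round(1),proj(c,B)[1].round(1),'wrist',proj(cw,F)[1].round(1),proj(cw,B)[1].round(1))
    print(p.round(1),state()['gripper_force'])
E
python3 -c "
from h import *
held('t3i.png')"
```

```text
time_s: 30.87
ee_pos: [421.4, 33.6, 94.6]
ee_rot: [180.0, 0.1, -1.6]
force: [0.4, -1.4, -0.3]
gripper_width: 64.0
gripper_force: 5.0
time_s: 31.28
ee_pos: [419.9, 33.7, 113.5]
ee_rot: [180.0, 0.4, -1.6]
force: [-0.4, 0.8, -1.6]
gripper_width: 64.0
gripper_force: 45.0
time_s: 31.7
ee_pos: [435.3, 33.8, 271.4]
ee_rot: [-179.9, -0.7, -1.6]
force: [0.6, 0.8, -2.0]
gripper_width: 63.8
gripper_force: 45.0
scene 136 [129, 139, 148, 136, 140, 176, 177, 113, 97, 97, 97, 96, 96, 96, 96, 96, 95, 95, 95, 95, 130, 196, 223, 220, 218, 213, 206, 200]
wrist195 [204, 204, 204, 204, 204, 205, 206, 208, 208, 206, 204, 204, 204, 204, 203, 203, 202, 191, 143, 82, 71, 71, 72, 72, 72, 73, 73, 78, 117, 176, 182, 182, 183, 182, 182, 182, 182, 182, 182, 182, 174, 147, 135, 131, 125, 124, 125, 125, 124, 124, 126, 126, 125, 125, 125, 127, 128, 130, 132, 134, 135, 136, 136, 123, 68, 41, 41, 46, 55, 61]
5 scene 143.5 160.7 wrist 223.0 194.9
10 scene 143.5 159.1 wrist 223.0 203.7
15 scene 143.5 157.5 wrist 223.0 212.5
20 scene 143.5 155.7 wrist 223.0 221.4
25 scene 143.5 153.9 wrist 223.0 230.3
[433.5  33.6 268. ] 44.992809891700745
```

Lean measured at 15–16°, with the sink held firmly at 45 N. Carrying it to bay 1, high above the can.

```bash
python3 -m crank '[{"x":0,"y":0,"z":-0.04,"yaw":0,"grip":0.04},{"x":0.018,"y":-0.03,"z":-0.045,"yaw":0,"grip":0.04},{"x":0.036,"y":-0.06,"z":-0.045,"yaw":0,"grip":0.04},{"x":0.054,"y":-0.09,"z":-0.045,"yaw":0,"grip":0.04},{"x":0.072,"y":-0.12,"z":-0.045,"yaw":0,"grip":0.04}]' 45
python3 -m crank '[{"x":0.02,"y":-0.035,"z":0,"yaw":-0.03,"grip":0.04},{"x":0.04,"y":-0.07,"z":0,"yaw":-0.06,"grip":0.04},{"x":0.06,"y":-0.105,"z":0,"yaw":-0.09,"grip":0.04},{"x":0.08,"y":-0.14,"z":0,"yaw":-0.09,"grip":0.04},{"x":0.1,"y":-0.17,"z":0,"yaw":-0.09,"grip":0.04}]' 45
python3 - <<'E'
from h import *
shot('wrist');shot('wrist');delta(631.4,352.4,210,3.6);print(state()['gripper_force'])
E
```

```text
time_s: 32.27
ee_pos: [506.9, 152.3, 307.4]
ee_rot: [179.9, 0.3, -1.6]
force: [-0.0, -0.2, -1.4]
gripper_width: 63.6
gripper_force: 45.0
time_s: 32.68
ee_pos: [611.8, 320.6, 306.0]
ee_rot: [179.9, 0.4, 3.6]
force: [0.8, 0.1, -1.6]
gripper_width: 63.5
gripper_force: 45.0
pos [613.3 322.8 303.1] yaw 3.8 -> x 0.0200 y -0.0284 z 0.0931 yaw 0.003
44.99305307865143
```

```bash
python3 -m crank '[{"x":0.01,"y":-0.015,"z":0,"yaw":0,"grip":0.04},{"x":0.02,"y":-0.0285,"z":0.02,"yaw":0,"grip":0.04},{"x":0.02,"y":-0.0285,"z":0.05,"yaw":0,"grip":0.04},{"x":0.02,"y":-0.0285,"z":0.08,"yaw":0,"grip":0.04},{"x":0.02,"y":-0.0285,"z":0.093,"yaw":0,"grip":0.04}]' 45
python3 - <<'E'
from h import *
shot('wrist');held('b1.png');delta(631.4,352.4,181,3.6)
w,c=shot('wrist','b1w.png')
for i in range(5):
  print(i+1,[proj(c,[547+(2-i)*35.93+s*.063*-34,347.1+(2-i)*2.26+s*34,66]).round(0).tolist() for s in(1,-1)],end=' ')
E
```

```text
time_s: 33.2
ee_pos: [627.2, 346.3, 208.8]
ee_rot: [179.7, 0.7, 3.5]
force: [-0.5, -0.0, -4.1]
gripper_width: 63.3
gripper_force: 45.0
scene 177 [230, 215, 172, 147, 147, 164, 188, 168, 112, 100, 99, 99, 98, 98, 100, 104, 114, 126, 171, 211, 210, 210, 198, 189, 184, 175, 164, 154]
wrist195 [119, 116, 117, 116, 117, 116, 115, 116, 118, 119, 119, 118, 117, 118, 117, 116, 115, 109, 85, 60, 56, 57, 57, 57, 58, 58, 58, 64, 98, 144, 149, 149, 149, 148, 149, 149, 149, 149, 149, 149, 140, 111, 104, 104, 104, 104, 105, 106, 104, 98, 89, 88, 89, 88, 86, 86, 87, 94, 109, 117, 118, 119, 118, 107, 56, 32, 32, 35, 42, 48]
5 scene 184.7 200.5 wrist 224.5 195.8
10 scene 184.7 198.8 wrist 224.5 204.4
15 scene 184.7 196.9 wrist 224.5 213.0
20 scene 184.7 195.0 wrist 224.5 221.6
25 scene 184.7 193.0 wrist 224.5 230.3
[627.5 346.3 210.1] 44.99297797679901
pos [630.  347.5 215.8] yaw 3.5 -> x 0.0017 y -0.0048 z 0.0348 yaw -0.001
1 [[220.0, 197.0], [283.0, 197.0]] 2 [[221.0, 228.0], [282.0, 228.0]] 3 [[222.0, 257.0], [281.0, 257.0]] 4 [[223.0, 284.0], [281.0, 284.0]] 5 [[224.0, 310.0], [280.0, 310.0]]
```

View pics/b1w.png

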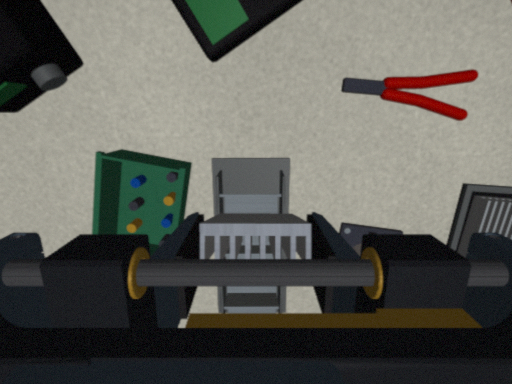

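The wrist view shows backrest 1's top edge at row ~195, columns 219–283, as predicted. The held sink is still leaning, with its end at columns 200–311 and rows 222–258. Now lowering into bay 1 (this was my last picture, so numbers only from here).

```bash
python3 -m crank '[{"x":0.0017,"y":-0.0045,"z":0.015,"yaw":0,"grip":0.04},{"x":0.0017,"y":-0.0045,"z":0.03,"yaw":0,"grip":0.04},{"x":0.0017,"y":-0.0045,"z":0.03,"yaw":0,"grip":0.04},{"x":0.0017,"y":-0.0045,"z":0.03,"yaw":0,"grip":0.04},{"x":0.0017,"y":-0.0045,"z":0.03,"yaw":0,"grip":0.04}]' 45
python3 -m crank '[{"x":0,"y":0,"z":0,"yaw":0,"grip":0.04},{"x":0,"y":0,"z":0,"yaw":0,"grip":0.04},{"x":0,"y":0,"z":0,"yaw":0,"grip":0.04},{"x":0,"y":0,"z":0,"yaw":0,"grip":0.04},{"x":0,"y":0,"z":0,"yaw":0,"grip":0.04}]' 45
python3 - <<'E'
from h import *
for z in (181,106): delta(611.4+(z-106)*.268,351.2+(z-106)*.017,z,3.6)
E
```

```text
time_s: 33.87
ee_pos: [632.5, 352.9, 188.9]
ee_rot: [-179.9, -0.2, 3.5]
force: [-0.3, 0.8, -0.8]
gripper_width: 63.5
gripper_force: 45.0
time_s: 34.28
ee_pos: [631.9, 352.7, 187.2]
ee_rot: [-180.0, -0.0, 3.5]
force: [0.4, 0.8, -2.9]
gripper_width: 63.7
gripper_force: 45.0
pos [631.9 352.7 187.2] yaw 3.5 -> x -0.0004 y 0.0002 z 0.0062 yaw -0.001
pos [631.9 352.7 187.2] yaw 3.5 -> x -0.0205 y 0.0002 z 0.0812 yaw -0.001
```

```bash
python3 -m crank '[{"x":-0.0025,"y":0,"z":0.012,"yaw":0,"grip":0.04},{"x":-0.0055,"y":0,"z":0.024,"yaw":0,"grip":0.04},{"x":-0.009,"y":0,"z":0.037,"yaw":0,"grip":0.04},{"x":-0.0125,"y":0,"z":0.05,"yaw":0,"grip":0.04},{"x":-0.0125,"y":0,"z":0.05,"yaw":0,"grip":0.04}]' 45
python3 -m crank '[{"x":-0.002,"y":0,"z":0.008,"yaw":0,"grip":0.04},{"x":-0.004,"y":0,"z":0.016,"yaw":0,"grip":0.04},{"x":-0.006,"y":0,"z":0.024,"yaw":0,"grip":0.04},{"x":-0.008,"y":0,"z":0.03,"yaw":0,"grip":0.04},{"x":-0.008,"y":0,"z":0.03,"yaw":0,"grip":0.04}]' 45
python3 - <<'E'
from h import *
shot('wrist');shot('wrist');print(state()['ee_pos'],state()['force']);held()
E
```

```text
time_s: 34.7
ee_pos: [617.2, 351.0, 133.8]
ee_rot: [179.8, 0.3, 3.6]
force: [-0.8, 0.5, -2.7]
gripper_width: 63.8
gripper_force: 45.0
time_s: 35.12
ee_pos: [610.1, 350.9, 105.1]
ee_rot: [179.9, 0.2, 3.5]
force: [-0.9, -0.4, -2.9]
gripper_width: 63.6
gripper_force: 45.0
[611.30734186 351.38156553 106.75522415] [ 0.55843953 -0.08836181 -1.75266733]
scene 193 [155, 159, 147, 143, 145, 155, 181, 187, 134, 101, 101, 100, 107, 123, 116, 87, 85, 85, 83, 90, 106, 116, 116, 117, 116, 117, 117, 117]
wrist195 [91, 91, 91, 91, 91, 91, 91, 91, 91, 91, 90, 81, 53, 49, 63, 97, 121, 123, 116, 87, 60, 56, 56, 56, 57, 57, 57, 62, 95, 142, 147, 147, 147, 147, 147, 147, 147, 147, 147, 146, 138, 111, 103, 102, 103, 104, 104, 102, 92, 87, 87, 87, 87, 85, 84, 84, 84, 84, 84, 90, 107, 120, 121, 110, 58, 32, 31, 35, 42, 47]
5 scene 201.2 215.1 wrist 224.3 196.1
10 scene 201.2 213.4 wrist 224.3 204.8
15 scene 201.2 211.6 wrist 224.3 213.5
20 scene 201.2 209.8 wrist 224.3 222.2
25 scene 201.2 207.9 wrist 224.3 231.0
[611.6 351.5 107.3] 44.99297797679901
```

```bash
python3 -m crank '[{"x":0,"y":0,"z":0.001,"yaw":0,"grip":0.04},{"x":0,"y":0,"z":0.002,"yaw":0,"grip":0.04},{"x":0.0005,"y":0,"z":0.003,"yaw":0,"grip":0.04},{"x":0.001,"y":0,"z":0.004,"yaw":0,"grip":0.04},{"x":0.001,"y":0,"z":0.004,"yaw":0,"grip":0.04}]' 45
python3 -c "
from h import *
shot('wrist');shot('wrist');print(state()['ee_pos'],state()['force'])"
```

```text
time_s: 35.78
ee_pos: [612.3, 351.4, 102.6]
ee_rot: [180.0, 0.0, 3.5]
force: [0.2, -0.7, -2.7]
gripper_width: 63.5
gripper_force: 45.0
[612.35637378 351.41846274 102.8093766 ] [-0.0888977   0.17941959 -1.94670959]
```

```bash
python3 -m crank '[{"x":0,"y":0,"z":0.001,"yaw":0,"grip":0.04},{"x":0,"y":0,"z":0.002,"yaw":0,"grip":0.04},{"x":0,"y":0,"z":0.002,"yaw":0,"grip":0.04},{"x":0,"y":0,"z":0.002,"yaw":0,"grip":0.04},{"x":0,"y":0,"z":0.002,"yaw":0,"grip":0.04}]' 45
python3 -m crank '[{"x":0,"y":0,"z":0.001,"yaw":0,"grip":0.04},{"x":0,"y":0,"z":0.002,"yaw":0,"grip":0.04},{"x":0,"y":0,"z":0.002,"yaw":0,"grip":0.04},{"x":0,"y":0,"z":0.002,"yaw":0,"grip":0.04},{"x":0,"y":0,"z":0.002,"yaw":0,"grip":0.04}]' 45
```

```text
time_s: 36.3
ee_pos: [612.3, 351.4, 100.9]
ee_rot: [180.0, 0.0, 3.5]
force: [-0.0, -0.4, -2.6]
gripper_width: 63.8
gripper_force: 45.0
time_s: 36.72
ee_pos: [611.9, 351.5, 98.8]
ee_rot: [180.0, 0.1, 3.5]
force: [-2.8, 0.1, -1.3]
gripper_width: 63.7
gripper_force: 45.0
```

```bash
python3 -m crank '[{"x":0,"y":0,"z":0.001,"yaw":0,"grip":0.04},{"x":-0.001,"y":0,"z":0.002,"yaw":0,"grip":0.04},{"x":-0.001,"y":0,"z":0.002,"yaw":0,"grip":0.064},{"x":-0.001,"y":0,"z":0.002,"yaw":0,"grip":0.072},{"x":-0.001,"y":0,"z":0.002,"yaw":0,"grip":0.08}]' 20
python3 -m crank '[{"x":0,"y":0,"z":0,"yaw":0,"grip":0.085},{"x":0,"y":0,"z":0,"yaw":0,"grip":0.09},{"x":0,"y":0,"z":-0.02,"yaw":0,"grip":0.09},{"x":0,"y":0,"z":-0.05,"yaw":0,"grip":0.09},{"x":0,"y":0,"z":-0.09,"yaw":0,"grip":0.09}]' 20
python3 -m crank '[{"x":0,"y":0,"z":-0.04,"yaw":0,"grip":0.09},{"x":0,"y":0,"z":-0.08,"yaw":0,"grip":0.09},{"x":0,"y":0,"z":-0.11,"yaw":0,"grip":0.09},{"x":0,"y":0,"z":-0.11,"yaw":0,"grip":0.09},{"x":0,"y":0,"z":-0.11,"yaw":0,"grip":0.09}]' 20
cat >> h.py <<'E'
def rackcheck(n,f):
    """sink standing in bay n: expected top-end corners (z) in the wrist view against the bright end patch found there"""
    shot('wrist');a,c=shot('wrist',f);cx,cy=532+(3-n)*35.93,346.2+(3-n)*2.26
    t=np.radians(15);w=np.radians(3.6);ex=np.array([np.cos(w),np.sin(w),0]);ey=np.array([-np.sin(w),np.cos(w),0])
    B=np.array([cx,cy,12.]);F=B+90*(np.sin(t)*ex+[0,0,np.cos(t)]);K=F+24*(-np.cos(t)*ex+[0,0,np.sin(t)])
    for nm,P in(('F',F),('K',K)): print(nm,P.round(1),[proj(c,P+s*ey*32).round(1).tolist() for s in(1,-1)])
    u=int(proj(c,F)[0]);r0=int(proj(c,F)[1]);m=a.max(2)
    print('rows from',r0-25,m[r0-25:r0+50,u-15:u+15].mean(1).astype(int).tolist())
    r=int(proj(c,(F+K)/2)[1]);print('cols from',u-70,m[r-2:r+3,u-70:u+70].mean(0).astype(int).tolist())
E
python3 -c "
from h import *
rackcheck(1,'c1.png');print(state()['ee_pos'])"
```

```text
time_s: 37.13
ee_pos: [612.3, 351.6, 97.5]
ee_rot: [-180.0, -0.2, 3.5]
force: [0.2, -0.3, -0.1]
gripper_width: 74.1
gripper_force: 0.0
time_s: 37.55
ee_pos: [610.0, 350.5, 184.4]
ee_rot: [179.8, 0.4, 3.5]
force: [0.2, 0.6, 0.4]
gripper_width: 90.0
gripper_force: 0.0
time_s: 37.97
ee_pos: [612.2, 351.8, 299.5]
ee_rot: [-179.9, -0.3, 3.5]
force: [0.1, 0.3, -0.9]
gripper_width: 90.2
gripper_force: 0.0
F [627.1 352.2  98.9] [[229.8, 165.8], [282.0, 165.7]]
K [604.  350.7 105.1] [[229.8, 185.4], [282.0, 185.3]]
rows from 140 [90, 88, 88, 88, 88, 88, 88, 88, 87, 88, 88, 88, 87, 88, 87, 88, 87, 87, 87, 87, 87, 87, 87, 87, 90, 107, 134, 137, 137, 137, 132, 115, 97, 94, 93, 94, 102, 105, 106, 106, 107, 107, 107, 107, 103, 95, 96, 107, 114, 115, 111, 99, 112, 115, 114, 114, 114, 114, 113, 113, 114, 116, 116, 115, 115, 115, 113, 113, 114, 113, 114, 115, 108, 80, 49]
cols from 185 [129, 133, 134, 134, 127, 108, 83, 72, 76, 79, 79, 78, 77, 58, 41, 59, 113, 145, 154, 157, 156, 156, 155, 156, 155, 156, 155, 156, 155, 153, 150, 151, 154, 155, 156, 157, 156, 150, 122, 91, 85, 83, 79, 81, 96, 121, 123, 93, 65, 63, 68, 97, 125, 127, 97, 67, 64, 80, 104, 128, 129, 96, 71, 80, 89, 105, 126, 132, 105, 85, 87, 87, 92, 119, 132, 113, 91, 83, 71, 78, 118, 134, 115, 84, 67, 59, 72, 115, 132, 106, 70, 58, 56, 70, 114, 133, 114, 87, 85, 87, 88, 97, 136, 154, 154, 153, 154, 155, 156, 156, 155, 155, 155, 154, 155, 154, 152, 153, 154, 156, 155, 152, 151, 151, 151, 152, 152, 155, 156, 155, 154, 154, 154, 156, 156, 155, 155, 156, 156, 154]
[610.94129139 351.1299156  295.33828925]
```

Bay 1 checks out: the sink's top edge is at row 165.5 (predicted 165.8) and columns 230–282 (predicted 229.8–282), so it leans at 15°. Next is the near-right pocket.

```bash
python3 -m crank '[{"x":-0.012,"y":0.038,"z":0,"yaw":0,"grip":0.09},{"x":-0.024,"y":0.076,"z":0,"yaw":0,"grip":0.09},{"x":-0.036,"y":0.114,"z":0,"yaw":0,"grip":0.09},{"x":-0.048,"y":0.152,"z":0,"yaw":0,"grip":0.09},{"x":-0.06,"y":0.19,"z":0,"yaw":0,"grip":0.09}]' 20
python3 -m crank '[{"x":-0.012,"y":0.038,"z":0,"yaw":0,"grip":0.09},{"x":-0.024,"y":0.076,"z":0,"yaw":0,"grip":0.09},{"x":-0.036,"y":0.114,"z":0,"yaw":0.03,"grip":0.09},{"x":-0.048,"y":0.152,"z":0,"yaw":0.06,"grip":0.09},{"x":-0.06,"y":0.19,"z":0.02,"yaw":0.09,"grip":0.09}]' 20
python3 -m crank '[{"x":-0.005,"y":0.03,"z":0.03,"yaw":0,"grip":0.09},{"x":-0.005,"y":0.038,"z":0.07,"yaw":0,"grip":0.09},{"x":-0.005,"y":0.038,"z":0.11,"yaw":0,"grip":0.09},{"x":-0.005,"y":0.038,"z":0.15,"yaw":0,"grip":0.09},{"x":-0.005,"y":0.038,"z":0.15,"yaw":0,"grip":0.09}]' 20
cat >> h.py <<'E'
def endfind(x,y):
    """+x end of a flat sink near (x,y,28) and its side edges, from the wrist view"""
    for _ in range(4): shot('wrist')
    a,c=shot('wrist');v=a.max(2);u0,v0=proj(c,[x,y,28]);u0,v0=int(u0),int(v0)
    p=np.percentile(v[:,u0-25:u0+25],80,axis=1).astype(int)
    print('end',[(r,int(p[r]),round(float(onz(c,u0,r,28)[0]),1)) for r in range(v0-16,v0+14,2)])
    w=v[v0+10:v0+14].mean(0).astype(int);print('sides',[(u,int(w[u]),round(float(onz(c,u,v0+12,28)[1]),1)) for u in list(range(u0-52,u0-26,2))+list(range(u0+26,u0+52,2))])
    print(state()['ee_pos'].round(1),state()['ee_rot'].round(1))
E
python3 -c "
from h import *
endfind(505,-71.5);delta(505,-71.5,26,-1.6)"
```

```text
time_s: 38.48
ee_pos: [561.6, 156.2, 294.3]
ee_rot: [179.9, 0.3, 3.6]
force: [0.6, -0.4, -0.5]
gripper_width: 90.1
gripper_force: 0.0
time_s: 38.9
ee_pos: [515.8, -34.8, 279.2]
ee_rot: [180.0, -0.2, -1.7]
force: [2.1, -0.1, -0.1]
gripper_width: 90.4
gripper_force: 0.0
time_s: 39.32
ee_pos: [502.3, -70.0, 119.7]
ee_rot: [-179.9, 1.1, -1.7]
force: [-1.0, 0.5, -0.9]
gripper_width: 90.1
gripper_force: 0.0
end [(190, 136, 521.0), (192, 136, 519.1), (194, 128, 517.2), (196, 52, 515.3), (198, 41, 513.4), (200, 40, 511.5), (202, 47, 509.6), (204, 103, 507.6), (206, 201, 505.7), (208, 207, 503.8), (210, 208, 501.8), (212, 212, 499.8), (214, 212, 497.9), (216, 213, 495.9), (218, 211, 493.9)]
sides [(205, 124, -22.3), (207, 123, -24.2), (209, 124, -26.1), (211, 125, -27.9), (213, 124, -29.8), (215, 124, -31.7), (217, 125, -33.6), (219, 105, -35.4), (221, 42, -37.3), (223, 136, -39.2), (225, 206, -41.1), (227, 135, -42.9), (229, 193, -44.8), (283, 211, -95.4), (285, 204, -97.3), (287, 107, -99.2), (289, 209, -101.1), (291, 154, -102.9), (293, 43, -104.8), (295, 109, -106.7), (297, 131, -108.6), (299, 133, -110.4), (301, 132, -112.3), (303, 204, -114.2), (305, 226, -116.1), (307, 227, -117.9)]
[511.4 -70.6 130.5] [180.   -0.3  -1.6]
pos [511.4 -70.6 130.5] yaw -1.6 -> x -0.0064 y 0.0010 z 0.1045 yaw 0.000
```

```bash
python3 -m crank '[{"x":-0.0064,"y":0.0005,"z":0.035,"yaw":0,"grip":0.09},{"x":-0.0064,"y":0.0005,"z":0.07,"yaw":0,"grip":0.09},{"x":-0.0064,"y":0.0005,"z":0.095,"yaw":0,"grip":0.09},{"x":-0.0064,"y":0.0005,"z":0.104,"yaw":0,"grip":0.09},{"x":-0.0064,"y":0.0005,"z":0.104,"yaw":0,"grip":0.09}]' 5
python3 -m crank '[{"x":0,"y":0,"z":0,"yaw":0,"grip":0.05},{"x":0,"y":0,"z":0,"yaw":0,"grip":0.05},{"x":0,"y":0,"z":0,"yaw":0,"grip":0.05},{"x":0,"y":0,"z":0,"yaw":0,"grip":0.05},{"x":0,"y":0,"z":0,"yaw":0,"grip":0.05}]' 5
python3 -m crank '[{"x":0,"y":0,"z":0,"yaw":0,"grip":0.05},{"x":0,"y":0,"z":0,"yaw":0,"grip":0.05},{"x":-0.002,"y":0,"z":-0.005,"yaw":0,"grip":0.05},{"x":-0.004,"y":0,"z":-0.01,"yaw":0,"grip":0.05},{"x":-0.008,"y":0,"z":-0.015,"yaw":0,"grip":0.05}]' 5
python3 -m crank '[{"x":-0.003,"y":0,"z":-0.005,"yaw":0,"grip":0.05},{"x":-0.006,"y":0,"z":-0.01,"yaw":0,"grip":0.05},{"x":-0.009,"y":0,"z":-0.015,"yaw":0,"grip":0.05},{"x":-0.012,"y":0,"z":-0.02,"yaw":0,"grip":0.05},{"x":-0.015,"y":0,"z":-0.024,"yaw":0,"grip":0.05}]' 5
python3 -m crank '[{"x":-0.005,"y":0,"z":-0.006,"yaw":0,"grip":0.05},{"x":-0.01,"y":0,"z":-0.011,"yaw":0,"grip":0.05},{"x":-0.015,"y":0,"z":-0.0155,"yaw":0,"grip":0.05},{"x":-0.02,"y":0,"z":-0.019,"yaw":0,"grip":0.05},{"x":-0.0245,"y":0,"z":-0.0215,"yaw":0,"grip":0.05}]' 5
python3 -m crank '[{"x":-0.004,"y":0,"z":-0.002,"yaw":0,"grip":0.05},{"x":-0.008,"y":0,"z":-0.0045,"yaw":0,"grip":0.05},{"x":-0.013,"y":0,"z":-0.0067,"yaw":0,"grip":0.05},{"x":-0.017,"y":0,"z":-0.0077,"yaw":0,"grip":0.05},{"x":-0.021,"y":0,"z":-0.0087,"yaw":0,"grip":0.05}]' 5
python3 -m crank '[{"x":-0.003,"y":0,"z":-0.0005,"yaw":0,"grip":0.05},{"x":-0.006,"y":0,"z":-0.001,"yaw":0,"grip":0.05},{"x":-0.01,"y":0,"z":-0.0015,"yaw":0,"grip":0.05},{"x":-0.0125,"y":0,"z":-0.002,"yaw":0,"grip":0.05},{"x":-0.0125,"y":0,"z":-0.002,"yaw":0,"grip":0.05}]' 5
python3 -c "
from h import *
held()"
```

```text
time_s: 39.98
ee_pos: [504.1, -70.9, 25.6]
ee_rot: [180.0, -0.1, -1.6]
force: [0.0, 0.2, 0.2]
gripper_width: 90.1
gripper_force: 0.0
time_s: 40.4
ee_pos: [504.0, -71.1, 25.2]
ee_rot: [180.0, -0.1, -1.6]
force: [0.3, -0.2, 4.1]
gripper_width: 64.0
gripper_force: 5.0
time_s: 40.82
ee_pos: [496.9, -70.7, 40.0]
ee_rot: [180.0, -0.2, -1.6]
force: [4.5, 1.4, 0.0]
gripper_width: 63.8
gripper_force: 5.0
time_s: 41.23
ee_pos: [480.9, -70.4, 64.4]
ee_rot: [180.0, -0.2, -1.6]
force: [4.8, -0.2, 2.0]
gripper_width: 63.5
gripper_force: 5.0
time_s: 41.65
ee_pos: [454.7, -69.6, 85.2]
ee_rot: [180.0, 0.0, -1.6]
force: [2.9, 0.1, 2.2]
gripper_width: 63.9
gripper_force: 5.0
time_s: 42.07
ee_pos: [434.2, -69.1, 93.6]
ee_rot: [180.0, 0.0, -1.6]
force: [1.6, -1.6, 3.3]
gripper_width: 63.9
gripper_force: 5.0
time_s: 42.48
ee_pos: [421.4, -68.7, 95.5]
ee_rot: [180.0, 0.1, -1.6]
force: [0.1, -1.7, 3.7]
gripper_width: 64.1
gripper_force: 5.0
scene 171 [165, 147, 139, 139, 153, 182, 169, 102, 98, 98, 98, 97, 97, 96, 96, 96, 94, 75, 32, 28, 29, 28, 29, 29, 31, 53, 68, 54]
wrist195 [41, 41, 41, 40, 41, 40, 41, 41, 41, 41, 41, 41, 40, 41, 41, 41, 41, 41, 50, 72, 89, 91, 91, 91, 92, 92, 92, 92, 96, 138, 209, 223, 224, 224, 224, 224, 224, 224, 224, 224, 224, 216, 184, 171, 170, 170, 171, 173, 174, 174, 175, 178, 182, 184, 187, 190, 192, 195, 199, 204, 208, 211, 212, 197, 104, 55, 54, 59, 70, 78]
5 scene 178.0 192.1 wrist 224.3 195.9
10 scene 178.0 190.6 wrist 224.3 204.6
15 scene 178.0 189.0 wrist 224.3 213.3
20 scene 178.0 187.3 wrist 224.3 222.1
25 scene 178.0 185.6 wrist 224.3 230.9
[421.6 -68.7  95.5] 5.0125982612371445
```

Same tilt, about 15.5°, so the motion repeats well. Squeeze, lift and carry to bay 2.

```bash
python3 -m crank '[{"x":0,"y":0,"z":0,"yaw":0,"grip":0.04},{"x":0,"y":0,"z":0,"yaw":0,"grip":0.04},{"x":0,"y":0,"z":0,"yaw":0,"grip":0.04},{"x":0,"y":0,"z":-0.005,"yaw":0,"grip":0.04},{"x":0,"y":0,"z":-0.02,"yaw":0,"grip":0.04}]' 45
python3 -m crank '[{"x":0.005,"y":0,"z":-0.04,"yaw":0,"grip":0.04},{"x":0.01,"y":0,"z":-0.08,"yaw":0,"grip":0.04},{"x":0.01,"y":0,"z":-0.12,"yaw":0,"grip":0.04},{"x":0.01,"y":0,"z":-0.16,"yaw":0,"grip":0.04},{"x":0.01,"y":0,"z":-0.195,"yaw":0,"grip":0.04}]' 45
python3 -m crank '[{"x":0.013,"y":-0.037,"z":0,"yaw":0,"grip":0.04},{"x":0.026,"y":-0.074,"z":0,"yaw":0,"grip":0.04},{"x":0.039,"y":-0.111,"z":0,"yaw":0,"grip":0.04},{"x":0.052,"y":-0.148,"z":0,"yaw":0,"grip":0.04},{"x":0.065,"y":-0.185,"z":0,"yaw":0,"grip":0.04}]' 45
python3 -m crank '[{"x":0.015,"y":-0.037,"z":0,"yaw":0,"grip":0.04},{"x":0.03,"y":-0.074,"z":0,"yaw":0,"grip":0.04},{"x":0.045,"y":-0.111,"z":0,"yaw":-0.03,"grip":0.04},{"x":0.06,"y":-0.148,"z":0,"yaw":-0.06,"grip":0.04},{"x":0.075,"y":-0.185,"z":0,"yaw":-0.09,"grip":0.04}]' 45
python3 -m crank '[{"x":0,"y":0,"z":0,"yaw":0,"grip":0.04},{"x":0,"y":0,"z":0,"yaw":0,"grip":0.04},{"x":0,"y":0,"z":0,"yaw":0,"grip":0.04},{"x":0,"y":0,"z":0,"yaw":0,"grip":0.04},{"x":0,"y":0,"z":0,"yaw":0,"grip":0.04}]' 45
python3 -c "
from h import *
delta(597.5,350.3,187,3.6);held()"
```

```text
time_s: 43.05
ee_pos: [419.3, -67.7, 113.4]
ee_rot: [-179.9, 0.5, -1.7]
force: [-0.7, -0.2, -1.8]
gripper_width: 63.4
gripper_force: 45.0
time_s: 43.47
ee_pos: [431.2, -68.1, 312.2]
ee_rot: [-179.9, 0.1, -1.6]
force: [0.7, -0.4, -2.7]
gripper_width: 63.5
gripper_force: 45.0
time_s: 43.88
ee_pos: [501.4, 116.3, 309.3]
ee_rot: [-180.0, 0.2, -1.6]
force: [1.0, 0.2, -2.4]
gripper_width: 63.8
gripper_force: 45.0
time_s: 44.3
ee_pos: [581.7, 299.1, 308.7]
ee_rot: [180.0, 0.3, 3.7]
force: [1.0, -0.8, -1.5]
gripper_width: 63.7
gripper_force: 45.0
time_s: 44.72
ee_pos: [582.0, 295.8, 310.7]
ee_rot: [180.0, 0.0, 3.5]
force: [-0.5, -0.1, -2.7]
gripper_width: 63.9
gripper_force: 45.0
pos [582.  295.8 310.7] yaw 3.5 -> x 0.0187 y -0.0535 z 0.1237 yaw -0.002
scene 147 [226, 213, 177, 146, 142, 166, 189, 157, 105, 100, 99, 99, 99, 98, 98, 98, 98, 100, 103, 109, 131, 189, 227, 227, 226, 226, 228, 228]
wrist195 [146, 147, 147, 147, 148, 148, 148, 148, 147, 147, 147, 147, 147, 147, 147, 147, 146, 136, 119, 89, 63, 59, 60, 59, 60, 60, 60, 60, 64, 95, 147, 154, 154, 154, 154, 154, 154, 154, 154, 155, 154, 147, 122, 113, 113, 113, 114, 115, 114, 114, 115, 117, 120, 121, 122, 123, 126, 130, 139, 143, 146, 148, 148, 133, 68, 34, 33, 37, 44, 49]
5 scene 154.9 173.0 wrist 224.3 196.0
10 scene 154.9 171.3 wrist 224.3 204.7
15 scene 154.9 169.4 wrist 224.3 213.4
20 scene 154.9 167.5 wrist 224.3 222.2
25 scene 154.9 165.5 wrist 224.3 231.0
[582.2 295.8 311. ] 44.98598635196686
```

```bash
python3 -m crank '[{"x":0.01,"y":-0.03,"z":0.01,"yaw":0,"grip":0.04},{"x":0.0187,"y":-0.0535,"z":0.04,"yaw":0,"grip":0.04},{"x":0.0187,"y":-0.0535,"z":0.08,"yaw":0,"grip":0.04},{"x":0.0187,"y":-0.0535,"z":0.11,"yaw":0,"grip":0.04},{"x":0.0187,"y":-0.0535,"z":0.12,"yaw":0,"grip":0.04}]' 45
python3 -m crank '[{"x":0,"y":0,"z":0,"yaw":0,"grip":0.04},{"x":0,"y":0,"z":0,"yaw":0,"grip":0.04},{"x":0,"y":0,"z":0,"yaw":0,"grip":0.04},{"x":0,"y":0,"z":0,"yaw":0,"grip":0.04},{"x":0,"y":0,"z":0,"yaw":0,"grip":0.04}]' 45
python3 -c "
from h import *
delta(597.5,350.3,187,3.6);delta(574.5,348.9,101,3.6)"
```

```text
time_s: 45.28
ee_pos: [595.3, 350.0, 184.7]
ee_rot: [179.7, 0.5, 3.5]
force: [-1.4, -1.5, -3.3]
gripper_width: 63.7
gripper_force: 45.0
time_s: 45.7
ee_pos: [598.9, 351.8, 193.0]
ee_rot: [-179.9, -0.2, 3.5]
force: [-0.3, 1.1, -2.5]
gripper_width: 63.9
gripper_force: 45.0
pos [598.9 351.8 193. ] yaw 3.5 -> x -0.0014 y 0.0014 z 0.0060 yaw -0.001
pos [598.9 351.8 193. ] yaw 3.5 -> x -0.0245 y 0.0014 z 0.0920 yaw -0.001
```

```bash
python3 -m crank '[{"x":-0.003,"y":0.0014,"z":0.012,"yaw":0,"grip":0.04},{"x":-0.0065,"y":0.0014,"z":0.024,"yaw":0,"grip":0.04},{"x":-0.01,"y":0.0014,"z":0.037,"yaw":0,"grip":0.04},{"x":-0.0135,"y":0.0014,"z":0.05,"yaw":0,"grip":0.04},{"x":-0.0135,"y":0.0014,"z":0.05,"yaw":0,"grip":0.04}]' 45
python3 -m crank '[{"x":-0.0025,"y":0,"z":0.01,"yaw":0,"grip":0.04},{"x":-0.005,"y":0,"z":0.02,"yaw":0,"grip":0.04},{"x":-0.008,"y":0,"z":0.03,"yaw":0,"grip":0.04},{"x":-0.011,"y":0,"z":0.04,"yaw":0,"grip":0.04},{"x":-0.011,"y":0,"z":0.042,"yaw":0,"grip":0.04}]' 45
python3 -m crank '[{"x":0,"y":0,"z":0,"yaw":0,"grip":0.04},{"x":0,"y":0,"z":0,"yaw":0,"grip":0.04},{"x":0,"y":0,"z":0,"yaw":0,"grip":0.04},{"x":0,"y":0,"z":0,"yaw":0,"grip":0.04},{"x":0,"y":0,"z":0,"yaw":0,"grip":0.04}]' 45
```

```text
time_s: 46.12
ee_pos: [582.9, 348.6, 138.7]
ee_rot: [179.9, 0.2, 3.5]
force: [-0.4, -0.6, -2.8]
gripper_width: 63.7
gripper_force: 45.0
time_s: 46.53
ee_pos: [574.4, 348.3, 99.3]
ee_rot: [180.0, -0.2, 3.6]
force: [-0.4, -2.9, 12.9]
gripper_width: 63.7
gripper_force: 45.0
time_s: 46.95
ee_pos: [574.4, 348.4, 99.3]
ee_rot: [180.0, -0.1, 3.6]
force: [1.1, -2.8, 5.9]
gripper_width: 63.7
gripper_force: 45.0
```

```bash
python3 -m crank '[{"x":0,"y":0,"z":0,"yaw":0,"grip":0.064},{"x":0,"y":0,"z":0,"yaw":0,"grip":0.068},{"x":0,"y":0,"z":0,"yaw":0,"grip":0.075},{"x":0,"y":0,"z":0,"yaw":0,"grip":0.085},{"x":0,"y":0,"z":0,"yaw":0,"grip":0.09}]' 20
python3 -m crank '[{"x":0,"y":0,"z":0,"yaw":0,"grip":0.09},{"x":0,"y":0,"z":0,"yaw":0,"grip":0.09},{"x":0,"y":0,"z":-0.02,"yaw":0,"grip":0.09},{"x":0,"y":0,"z":-0.05,"yaw":0,"grip":0.09},{"x":0,"y":0,"z":-0.09,"yaw":0,"grip":0.09}]' 20
python3 -m crank '[{"x":0,"y":0,"z":-0.04,"yaw":0,"grip":0.09},{"x":0,"y":0,"z":-0.08,"yaw":0,"grip":0.09},{"x":0,"y":0,"z":-0.11,"yaw":0,"grip":0.09},{"x":0,"y":0,"z":-0.11,"yaw":0,"grip":0.09},{"x":0,"y":0,"z":-0.11,"yaw":0,"grip":0.09}]' 20
python3 -c "
from h import *
rackcheck(2,'c2.png');rackcheck(1,'c2.png');print(state()['ee_pos'])"
```

```text
time_s: 47.37
ee_pos: [573.1, 348.8, 97.9]
ee_rot: [180.0, 0.1, 3.5]
force: [0.9, 0.5, -0.2]
gripper_width: 85.2
gripper_force: 0.0
time_s: 47.78
ee_pos: [571.9, 347.8, 186.2]
ee_rot: [179.8, 0.4, 3.5]
force: [0.8, 0.6, -0.3]
gripper_width: 89.9
gripper_force: 0.0
time_s: 48.2
ee_pos: [574.2, 349.1, 300.9]
ee_rot: [-179.9, -0.2, 3.5]
force: [0.2, -1.1, -0.9]
gripper_width: 90.1
gripper_force: 0.0
F [591.2 349.9  98.9] [[229.5, 163.9], [281.6, 163.7]]
K [568.  348.5 105.1] [[229.6, 183.4], [281.6, 183.3]]
rows from 138 [138, 129, 104, 98, 98, 96, 96, 96, 93, 92, 93, 93, 95, 103, 109, 106, 93, 91, 91, 93, 94, 94, 97, 103, 120, 138, 139, 140, 139, 133, 112, 101, 99, 98, 96, 95, 93, 96, 105, 108, 109, 109, 109, 105, 92, 91, 94, 97, 103, 114, 114, 104, 110, 114, 109, 114, 116, 116, 115, 114, 116, 117, 118, 118, 116, 116, 116, 115, 115, 116, 116, 117, 115, 95, 59]
cols from 185 [85, 80, 83, 82, 81, 81, 81, 76, 57, 41, 45, 85, 134, 157, 158, 157, 158, 158, 159, 156, 159, 158, 159, 159, 160, 160, 159, 159, 158, 155, 156, 156, 158, 159, 157, 156, 154, 153, 127, 94, 85, 84, 81, 82, 89, 120, 13
[... 894 characters left out ...]
ols from 184 [107, 103, 96, 84, 70, 68, 73, 79, 81, 80, 80, 72, 53, 40, 43, 82, 132, 156, 159, 157, 153, 152, 158, 159, 162, 159, 157, 160, 160, 159, 157, 155, 156, 156, 157, 157, 154, 127, 92, 86, 87, 78, 82, 93, 123, 136, 105, 69, 68, 72, 87, 122, 135, 109, 76, 70, 72, 79, 116, 135, 119, 85, 74, 75, 78, 103, 129, 136, 107, 77, 74, 75, 85, 121, 137, 115, 86, 75, 73, 73, 116, 135, 121, 90, 74, 71, 65, 100, 129, 126, 99, 74, 67, 63, 87, 124, 135, 111, 84, 84, 90, 92, 99, 133, 152, 156, 158, 159, 162, 161, 161, 158, 157, 158, 159, 158, 157, 156, 155, 156, 154, 155, 156, 156, 157, 159, 157, 156, 159, 160, 162, 162, 161, 161, 160, 158, 159, 160, 160, 154]
[572.91512822 348.26450095 296.11763473]
```

```bash
python3 -m crank '[{"x":0.002,"y":0.04,"z":0,"yaw":0,"grip":0.09},{"x":0.004,"y":0.08,"z":0,"yaw":0,"grip":0.09},{"x":0.006,"y":0.12,"z":0,"yaw":0,"grip":0.09},{"x":0.008,"y":0.16,"z":0,"yaw":0,"grip":0.09},{"x":0.01,"y":0.2,"z":0,"yaw":0,"grip":0.09}]' 20
python3 -m crank '[{"x":0.002,"y":0.04,"z":0,"yaw":0,"grip":0.09},{"x":0.004,"y":0.08,"z":0,"yaw":0,"grip":0.09},{"x":0.006,"y":0.12,"z":0,"yaw":0.03,"grip":0.09},{"x":0.008,"y":0.16,"z":0,"yaw":0.06,"grip":0.09},{"x":0.01,"y":0.2,"z":0.02,"yaw":0.09,"grip":0.09}]' 20
python3 -m crank '[{"x":0.005,"y":0.022,"z":0.03,"yaw":0,"grip":0.09},{"x":0.005,"y":0.022,"z":0.07,"yaw":0,"grip":0.09},{"x":0.005,"y":0.022,"z":0.11,"yaw":0,"grip":0.09},{"x":0.005,"y":0.022,"z":0.145,"yaw":0,"grip":0.09},{"x":0.005,"y":0.022,"z":0.145,"yaw":0,"grip":0.09}]' 20
python3 -m crank '[{"x":0,"y":0,"z":0,"yaw":0,"grip":0.09},{"x":0,"y":0,"z":0,"yaw":0,"grip":0.09},{"x":0,"y":0,"z":0,"yaw":0,"grip":0.09},{"x":0,"y":0,"z":0,"yaw":0,"grip":0.09},{"x":0,"y":0,"z":0,"yaw":0,"grip":0.09}]' 20
python3 -c "
from h import *
endfind(619,-72);delta(619,-72,25.5,-1.6)"
```

```text
time_s: 48.82
ee_pos: [595.3, 147.8, 296.7]
ee_rot: [180.0, 0.2, 3.6]
force: [1.3, -0.1, 0.5]
gripper_width: 89.7
gripper_force: 0.0
time_s: 49.23
ee_pos: [619.2, -49.0, 281.7]
ee_rot: [180.0, -0.3, -1.7]
force: [0.4, -0.1, 0.7]
gripper_width: 90.0
gripper_force: 0.0
time_s: 49.65
ee_pos: [616.2, -68.4, 125.7]
ee_rot: [-179.9, 1.1, -1.7]
force: [-1.3, 0.5, -1.4]
gripper_width: 90.0
gripper_force: 0.0
time_s: 50.07
ee_pos: [623.4, -68.7, 136.9]
ee_rot: [180.0, -0.2, -1.6]
force: [0.5, -0.1, -0.4]
gripper_width: 89.9
gripper_force: 0.0
end [(186, 106, 634.5), (188, 99, 632.6), (190, 40, 630.7), (192, 34, 628.8), (194, 69, 626.8), (196, 157, 624.9), (198, 163, 623.0), (200, 163, 621.0), (202, 166, 619.0), (204, 166, 617.1), (206, 167, 615.1), (208, 166, 613.1), (210, 166, 611.1), (212, 167, 609.1), (214, 166, 607.1)]
sides [(207, 96, -21.5), (209, 96, -23.4), (211, 97, -25.3), (213, 98, -27.2), (215, 97, -29.1), (217, 97, -31.0), (219, 97, -32.9), (221, 97, -34.8), (223, 58, -36.8), (225, 28, -38.7), (227, 101, -40.6), (229, 162, -42.5), (231, 107, -44.4), (285, 168, -95.9), (287, 161, -97.8), (289, 105, -99.7), (291, 138, -101.6), (293, 162, -103.5), (295, 49, -105.4), (297, 87, -107.3), (299, 102, -109.3), (301, 103, -111.2), (303, 105, -113.1), (305, 170, -115.0), (307, 192, -116.9), (309, 187, -118.8)]
[622.4 -68.7 135.3] [180.   -0.   -1.6]
pos [622.4 -68.7 135.3] yaw -1.6 -> x -0.0033 y 0.0034 z 0.1098 yaw -0.000
```

```bash
python3 -m crank '[{"x":0.002,"y":0.0036,"z":0.035,"yaw":0,"grip":0.09},{"x":0.002,"y":0.0036,"z":0.07,"yaw":0,"grip":0.09},{"x":0.002,"y":0.0036,"z":0.1,"yaw":0,"grip":0.09},{"x":0.002,"y":0.0036,"z":0.1095,"yaw":0,"grip":0.09},{"x":0.002,"y":0.0036,"z":0.1095,"yaw":0,"grip":0.09}]' 5
python3 -m crank '[{"x":0,"y":0,"z":0,"yaw":0,"grip":0.05},{"x":0,"y":0,"z":0,"yaw":0,"grip":0.05},{"x":0,"y":0,"z":0,"yaw":0,"grip":0.05},{"x":0,"y":0,"z":0,"yaw":0,"grip":0.05},{"x":0,"y":0,"z":0,"yaw":0,"grip":0.05}]' 5
python3 -m crank '[{"x":0,"y":0,"z":0,"yaw":0,"grip":0.05},{"x":-0.002,"y":0,"z":0,"yaw":0,"grip":0.05},{"x":-0.005,"y":0,"z":-0.005,"yaw":0,"grip":0.05},{"x":-0.007,"y":0,"z":-0.01,"yaw":0,"grip":0.05},{"x":-0.011,"y":0,"z":-0.015,"yaw":0,"grip":0.05}]' 5
python3 -m crank '[{"x":-0.003,"y":0,"z":-0.005,"yaw":0,"grip":0.05},{"x":-0.006,"y":0,"z":-0.01,"yaw":0,"grip":0.05},{"x":-0.009,"y":0,"z":-0.015,"yaw":0,"grip":0.05},{"x":-0.012,"y":0,"z":-0.02,"yaw":0,"grip":0.05},{"x":-0.015,"y":0,"z":-0.024,"yaw":0,"grip":0.05}]' 5
python3 -m crank '[{"x":-0.005,"y":0,"z":-0.006,"yaw":0,"grip":0.05},{"x":-0.01,"y":0,"z":-0.011,"yaw":0,"grip":0.05},{"x":-0.015,"y":0,"z":-0.0155,"yaw":0,"grip":0.05},{"x":-0.02,"y":0,"z":-0.019,"yaw":0,"grip":0.05},{"x":-0.0245,"y":0,"z":-0.0215,"yaw":0,"grip":0.05}]' 5
python3 -m crank '[{"x":-0.004,"y":0,"z":-0.002,"yaw":0,"grip":0.05},{"x":-0.008,"y":0,"z":-0.0045,"yaw":0,"grip":0.05},{"x":-0.013,"y":0,"z":-0.0067,"yaw":0,"grip":0.05},{"x":-0.017,"y":0,"z":-0.0077,"yaw":0,"grip":0.05},{"x":-0.021,"y":0,"z":-0.0087,"yaw":0,"grip":0.05}]' 5
python3 -m crank '[{"x":-0.003,"y":0,"z":-0.0005,"yaw":0,"grip":0.05},{"x":-0.006,"y":0,"z":-0.001,"yaw":0,"grip":0.05},{"x":-0.01,"y":0,"z":-0.0015,"yaw":0,"grip":0.05},{"x":-0.0125,"y":0,"z":-0.002,"yaw":0,"grip":0.05},{"x":-0.0125,"y":0,"z":-0.002,"yaw":0,"grip":0.05}]' 5
python3 -c "
from h import *
held()"
```

```text
time_s: 50.73
ee_pos: [623.3, -72.3, 25.3]
ee_rot: [-180.0, 0.2, -1.6]
force: [-0.1, 0.7, 0.4]
gripper_width: 89.9
gripper_force: 0.0
time_s: 51.15
ee_pos: [624.6, -72.6, 25.7]
ee_rot: [180.0, -0.0, -1.6]
force: [-0.1, -0.8, 0.8]
gripper_width: 63.7
gripper_force: 5.0
time_s: 51.57
ee_pos: [613.9, -72.0, 40.9]
ee_rot: [-180.0, -0.1, -1.6]
force: [3.3, 1.0, -0.7]
gripper_width: 64.1
gripper_force: 5.0
time_s: 51.98
ee_pos: [598.7, -71.7, 65.6]
ee_rot: [180.0, -0.1, -1.6]
force: [4.8, 0.5, 1.5]
gripper_width: 64.0
gripper_force: 5.0
time_s: 52.4
ee_pos: [573.0, -71.0, 86.4]
ee_rot: [180.0, 0.0, -1.6]
force: [2.9, -0.9, 3.0]
gripper_width: 64.1
gripper_force: 5.0
time_s: 52.82
ee_pos: [552.3, -70.5, 94.8]
ee_rot: [180.0, -0.0, -1.6]
force: [2.3, -1.4, 4.2]
gripper_width: 64.1
gripper_force: 5.0
time_s: 53.23
ee_pos: [539.4, -70.2, 96.6]
ee_rot: [180.0, 0.1, -1.6]
force: [-0.6, -2.2, 4.1]
gripper_width: 64.0
gripper_force: 5.0
scene 192 [29, 55, 91, 104, 110, 150, 187, 170, 104, 99, 98, 98, 97, 97, 97, 97, 96, 82, 38, 30, 29, 30, 30, 29, 30, 33, 56, 75]
wrist195 [43, 44, 44, 43, 43, 44, 43, 44, 44, 43, 43, 43, 43, 43, 43, 43, 43, 42, 42, 43, 54, 77, 87, 88, 90, 89, 90, 90, 90, 95, 142, 216, 221, 221, 221, 221, 221, 221, 221, 221, 221, 221, 206, 146, 132, 132, 132, 132, 132, 130, 128, 127, 127, 127, 125, 123, 120, 118, 118, 117, 116, 114, 112, 101, 66, 51, 52, 58, 69, 76]
5 scene 199.9 213.7 wrist 224.3 195.9
10 scene 199.9 212.0 wrist 224.3 204.6
15 scene 199.9 210.3 wrist 224.3 213.3
20 scene 199.9 208.5 wrist 224.3 222.1
25 scene 199.9 206.6 wrist 224.3 230.9
[539.6 -70.2  96.6] 5.011133328080177
```

```bash
python3 -m crank '[{"x":0,"y":0,"z":0,"yaw":0,"grip":0.04},{"x":0,"y":0,"z":0,"yaw":0,"grip":0.04},{"x":0,"y":0,"z":0,"yaw":0,"grip":0.04},{"x":0,"y":0,"z":-0.005,"yaw":0,"grip":0.04},{"x":0,"y":0,"z":-0.02,"yaw":0,"grip":0.04}]' 45
python3 -m crank '[{"x":0.005,"y":0,"z":-0.04,"yaw":0,"grip":0.04},{"x":0.01,"y":0,"z":-0.08,"yaw":0,"grip":0.04},{"x":0.01,"y":0,"z":-0.12,"yaw":0,"grip":0.04},{"x":0.01,"y":0,"z":-0.16,"yaw":0,"grip":0.04},{"x":0.01,"y":0,"z":-0.195,"yaw":0,"grip":0.04}]' 45
python3 -m crank '[{"x":0,"y":-0.039,"z":0,"yaw":0,"grip":0.04},{"x":0,"y":-0.078,"z":0,"yaw":0,"grip":0.04},{"x":0,"y":-0.117,"z":0,"yaw":0,"grip":0.04},{"x":0,"y":-0.156,"z":0,"yaw":0,"grip":0.04},{"x":0,"y":-0.195,"z":0,"yaw":0,"grip":0.04}]' 45
python3 -m crank '[{"x":0,"y":-0.038,"z":0,"yaw":0,"grip":0.04},{"x":0,"y":-0.076,"z":0,"yaw":0,"grip":0.04},{"x":0,"y":-0.114,"z":0,"yaw":-0.03,"grip":0.04},{"x":0,"y":-0.152,"z":0,"yaw":-0.06,"grip":0.04},{"x":0,"y":-0.19,"z":0,"yaw":-0.09,"grip":0.04}]' 45
python3 -m crank '[{"x":0,"y":0,"z":0,"yaw":0,"grip":0.04},{"x":0,"y":0,"z":0,"yaw":0,"grip":0.04},{"x":0,"y":0,"z":0,"yaw":0,"grip":0.04},{"x":0,"y":0,"z":0,"yaw":0,"grip":0.04},{"x":0,"y":0,"z":0,"yaw":0,"grip":0.04}]' 45
python3 -c "
from h import *
delta(561.8,348.1,190,3.6);held()"
```

```text
time_s: 53.8
ee_pos: [537.1, -69.2, 113.6]
ee_rot: [-179.9, 0.5, -1.6]
force: [-0.8, -0.5, -1.6]
gripper_width: 63.6
gripper_force: 45.0
time_s: 54.22
ee_pos: [549.3, -69.6, 312.9]
ee_rot: [-179.9, 0.1, -1.6]
force: [1.0, -0.1, -1.7]
gripper_width: 63.3
gripper_force: 45.0
time_s: 54.63
ee_pos: [554.2, 126.5, 310.0]
ee_rot: [180.0, 0.3, -1.6]
force: [0.6, 0.2, -2.7]
gripper_width: 63.8
gripper_force: 45.0
time_s: 55.05
ee_pos: [559.5, 316.4, 309.6]
ee_rot: [179.9, 0.3, 3.6]
force: [0.6, 0.1, -1.9]
gripper_width: 63.8
gripper_force: 45.0
time_s: 55.47
ee_pos: [561.0, 313.2, 311.4]
ee_rot: [180.0, 0.1, 3.4]
force: [0.0, -0.3, -3.0]
gripper_width: 63.5
gripper_force: 45.0
pos [561.  313.2 311.4] yaw 3.4 -> x 0.0029 y -0.0348 z 0.1214 yaw -0.003
scene 142 [226, 221, 195, 157, 145, 161, 184, 178, 120, 99, 99, 99, 99, 99, 98, 98, 98, 99, 103, 109, 123, 179, 227, 231, 231, 230, 229, 229]
wrist195 [141, 141, 141, 141, 139, 127, 119, 134, 141, 142, 140, 141, 140, 141, 142, 142, 142, 141, 141, 140, 127, 83, 61, 60, 60, 60, 61, 61, 61, 64, 97, 151, 156, 156, 156, 156, 156, 155, 156, 156, 156, 156, 146, 114, 108, 108, 109, 112, 115, 118, 118, 120, 123, 125, 127, 128, 131, 134, 136, 139, 142, 145, 146, 132, 68, 35, 34, 38, 45, 50]
5 scene 150.2 168.3 wrist 224.2 195.9
10 scene 150.2 166.6 wrist 224.2 204.6
15 scene 150.2 164.8 wrist 224.2 213.3
20 scene 150.2 162.9 wrist 224.2 222.1
25 scene 150.2 161.0 wrist 224.2 230.9
[561.1 313.2 311.6] 44.98934984207153
```

```bash
python3 -m crank '[{"x":0.003,"y":-0.02,"z":0.01,"yaw":0,"grip":0.04},{"x":0.003,"y":-0.035,"z":0.04,"yaw":0,"grip":0.04},{"x":0.003,"y":-0.035,"z":0.08,"yaw":0,"grip":0.04},{"x":0.003,"y":-0.035,"z":0.11,"yaw":0,"grip":0.04},{"x":0.003,"y":-0.035,"z":0.12,"yaw":0,"grip":0.04}]' 45
python3 -m crank '[{"x":0,"y":0,"z":0,"yaw":0,"grip":0.04},{"x":0,"y":0,"z":0,"yaw":0,"grip":0.04},{"x":0,"y":0,"z":0,"yaw":0,"grip":0.04},{"x":0,"y":0,"z":0,"yaw":0,"grip":0.04},{"x":0,"y":0,"z":0,"yaw":0,"grip":0.04}]' 45
python3 -c "
from h import *
delta(561.8,348.1,187,3.6);delta(538.5,346.7,100,3.6)"
```

```text
time_s: 56.03
ee_pos: [559.3, 347.8, 186.1]
ee_rot: [179.7, 0.5, 3.5]
force: [-1.2, 0.3, -3.6]
gripper_width: 63.4
gripper_force: 45.0
time_s: 56.45
ee_pos: [562.9, 350.0, 193.8]
ee_rot: [-179.9, -0.2, 3.5]
force: [0.4, -0.2, -2.3]
gripper_width: 64.0
gripper_force: 45.0
pos [562.9 350.  193.8] yaw 3.5 -> x -0.0012 y 0.0018 z 0.0068 yaw -0.001
pos [562.9 350.  193.8] yaw 3.5 -> x -0.0245 y 0.0018 z 0.0938 yaw -0.001
```

```bash
python3 -m crank '[{"x":-0.003,"y":0.0016,"z":0.012,"yaw":0,"grip":0.04},{"x":-0.0065,"y":0.0016,"z":0.024,"yaw":0,"grip":0.04},{"x":-0.01,"y":0.0016,"z":0.037,"yaw":0,"grip":0.04},{"x":-0.0135,"y":0.0016,"z":0.05,"yaw":0,"grip":0.04},{"x":-0.0135,"y":0.0016,"z":0.05,"yaw":0,"grip":0.04}]' 45
python3 -m crank '[{"x":-0.0025,"y":0,"z":0.01,"yaw":0,"grip":0.04},{"x":-0.005,"y":0,"z":0.02,"yaw":0,"grip":0.04},{"x":-0.008,"y":0,"z":0.03,"yaw":0,"grip":0.04},{"x":-0.011,"y":0,"z":0.038,"yaw":0,"grip":0.04},{"x":-0.011,"y":0,"z":0.041,"yaw":0,"grip":0.04}]' 45
python3 -m crank '[{"x":0,"y":0,"z":0,"yaw":0,"grip":0.04},{"x":0,"y":0,"z":0,"yaw":0,"grip":0.04},{"x":0,"y":0,"z":0,"yaw":0,"grip":0.04},{"x":0,"y":0,"z":0,"yaw":0,"grip":0.04},{"x":0,"y":0,"z":0,"yaw":0,"grip":0.04}]' 45
```

```text
time_s: 56.87
ee_pos: [546.9, 346.5, 139.9]
ee_rot: [179.9, 0.2, 3.6]
force: [-1.6, -0.3, -3.3]
gripper_width: 63.6
gripper_force: 45.0
time_s: 57.28
ee_pos: [537.6, 346.1, 101.7]
ee_rot: [179.9, -0.1, 3.6]
force: [-3.0, -4.6, 21.2]
gripper_width: 63.5
gripper_force: 45.0
time_s: 57.7
ee_pos: [537.9, 346.2, 101.6]
ee_rot: [180.0, -0.1, 3.6]
force: [0.2, -3.5, 5.8]
gripper_width: 63.9
gripper_force: 45.0
```

```bash
python3 -m crank '[{"x":0,"y":0,"z":0,"yaw":0,"grip":0.064},{"x":0,"y":0,"z":0,"yaw":0,"grip":0.068},{"x":0,"y":0,"z":0,"yaw":0,"grip":0.075},{"x":0,"y":0,"z":0,"yaw":0,"grip":0.085},{"x":0,"y":0,"z":0,"yaw":0,"grip":0.09}]' 20
python3 -m crank '[{"x":0,"y":0,"z":0,"yaw":0,"grip":0.09},{"x":0,"y":0,"z":0,"yaw":0,"grip":0.09},{"x":0,"y":0,"z":-0.02,"yaw":0,"grip":0.09},{"x":0,"y":0,"z":-0.05,"yaw":0,"grip":0.09},{"x":0,"y":0,"z":-0.09,"yaw":0,"grip":0.09}]' 20
python3 -m crank '[{"x":0,"y":0,"z":-0.04,"yaw":0,"grip":0.09},{"x":0,"y":0,"z":-0.08,"yaw":0,"grip":0.09},{"x":0,"y":0,"z":-0.11,"yaw":0,"grip":0.09},{"x":0,"y":0,"z":-0.11,"yaw":0,"grip":0.09},{"x":0,"y":0,"z":-0.11,"yaw":0,"grip":0.09}]' 20
python3 -m crank '[{"x":0,"y":0,"z":0,"yaw":0,"grip":0.09},{"x":0,"y":0,"z":0,"yaw":0,"grip":0.09},{"x":0,"y":0,"z":0,"yaw":0,"grip":0.09},{"x":0,"y":0,"z":0,"yaw":0,"grip":0.09},{"x":0,"y":0,"z":0,"yaw":0,"grip":0.09}]' 20
python3 -c "
from h import *
for n in(3,2,1): rackcheck(n,'c3.png')
print(state()['ee_pos'])" | grep -v cols
```

```text
time_s: 58.12
ee_pos: [537.5, 346.6, 100.2]
ee_rot: [-180.0, 0.0, 3.5]
force: [-0.9, -0.8, 0.4]
gripper_width: 85.0
gripper_force: 0.0
time_s: 58.53
ee_pos: [536.0, 345.6, 188.4]
ee_rot: [179.8, 0.4, 3.5]
force: [0.4, 0.2, 0.0]
gripper_width: 89.8
gripper_force: 0.0
time_s: 58.95
ee_pos: [538.2, 347.0, 302.8]
ee_rot: [-179.9, -0.2, 3.5]
force: [-0.5, -0.2, -1.7]
gripper_width: 90.2
gripper_force: 0.0
time_s: 59.37
ee_pos: [537.4, 346.4, 299.5]
ee_rot: [179.9, 0.1, 3.5]
force: [0.1, 0.1, 0.4]
gripper_width: 90.0
gripper_force: 0.0
F [555.2 347.7  98.9] [[229.6, 163.5], [281.5, 163.4]]
K [532.1 346.2 105.1] [[229.7, 182.9], [281.5, 182.8]]
rows from 138 [112, 104, 103, 102, 100, 100, 100, 98, 98, 98, 97, 97, 98, 96, 93, 94, 95, 97, 98, 99, 100, 105, 122, 138, 139, 139, 139, 132, 110, 104, 103, 102, 101, 101, 99, 98, 97, 97, 99, 105, 109, 103, 94, 94, 95, 98, 99, 101, 103, 105, 106, 106, 116, 112, 118, 120, 120, 119, 119, 119, 121, 122, 122, 121, 120, 120, 118, 119, 119, 119, 121, 122, 111, 71, 52]
F [591.2 349.9  98.9] [[229.0, 133.9], [282.2, 133.7]]
K [568.  348.5 105.1] [[229.0, 153
[... 171 characters left out ...]
6, 104, 103, 101, 101, 100, 99, 99, 99, 98, 97, 97, 97, 95, 91, 93, 95, 95, 97, 98, 98, 102, 118, 137, 138, 139, 139, 132, 111, 104, 103, 102, 101, 100, 99, 98, 98, 97, 98, 103, 110, 106, 95, 95, 95]
F [627.1 352.2  98.9] [[228.2, 102.5], [283.0, 102.4]]
K [604.  350.7 105.1] [[228.3, 123.1], [283.0, 123.0]]
rows from 77 [161, 160, 160, 160, 161, 160, 160, 160, 160, 160, 146, 100, 93, 93, 92, 92, 92, 92, 93, 93, 92, 92, 92, 93, 96, 114, 138, 141, 141, 141, 138, 124, 104, 101, 101, 99, 99, 98, 97, 97, 98, 97, 97, 97, 97, 93, 78, 73, 73, 82, 93, 96, 97, 99, 103, 118, 139, 141, 141, 140, 137, 118, 104, 102, 102, 100, 101, 100, 98, 99, 98, 97, 98, 97, 96]
[537.58966472 346.54950643 300.51122136]
```

All three sinks stand in their bays. However, the tops in bays 2 and 3 read 2–4 mm too far back, which means their feet stopped short of the corner and they lean about 19–20°. I'll reseat bay 3 now: light grip, pull the top back to 15°, squeeze, push home.

```bash
python3 -m crank '[{"x":0.007,"y":0,"z":0.04,"yaw":0,"grip":0.09},{"x":0.007,"y":0,"z":0.08,"yaw":0,"grip":0.09},{"x":0.007,"y":0,"z":0.12,"yaw":0,"grip":0.09},{"x":0.007,"y":0,"z":0.16,"yaw":0,"grip":0.09},{"x":0.007,"y":0,"z":0.19,"yaw":0,"grip":0.09}]' 5
python3 -m crank '[{"x":0,"y":0,"z":0.006,"yaw":0,"grip":0.09},{"x":0,"y":0,"z":0.012,"yaw":0,"grip":0.09},{"x":0,"y":0,"z":0.012,"yaw":0,"grip":0.05},{"x":0,"y":0,"z":0.012,"yaw":0,"grip":0.05},{"x":0,"y":0,"z":0.012,"yaw":0,"grip":0.05}]' 5
python3 -m crank '[{"x":0,"y":0,"z":0,"yaw":0,"grip":0.05},{"x":0,"y":0,"z":0,"yaw":0,"grip":0.05},{"x":0,"y":0,"z":0,"yaw":0,"grip":0.05},{"x":0,"y":0,"z":0,"yaw":0,"grip":0.05},{"x":0,"y":0,"z":0,"yaw":0,"grip":0.05}]' 5
python3 -c "
from h import *
held()"
```

```text
time_s: 60.08
ee_pos: [543.3, 346.1, 107.3]
ee_rot: [179.9, 0.2, 3.5]
force: [0.3, 0.6, -0.2]
gripper_width: 90.2
gripper_force: 0.0
time_s: 60.5
ee_pos: [546.0, 347.8, 101.1]
ee_rot: [-179.9, -0.2, 3.5]
force: [-0.1, 0.0, 0.8]
gripper_width: 73.1
gripper_force: 0.0
time_s: 60.92
ee_pos: [545.5, 347.1, 100.2]
ee_rot: [-180.0, -0.2, 3.6]
force: [0.6, -1.4, 6.9]
gripper_width: 64.2
gripper_force: 5.0
scene 182 [155, 143, 143, 140, 145, 167, 189, 165, 129, 137, 141, 148, 175, 189, 155, 125, 135, 134, 138, 158, 170, 140, 102, 102, 109, 122, 110, 86]
wrist195 [117, 116, 116, 117, 117, 117, 116, 116, 116, 117, 117, 117, 118, 118, 120, 129, 143, 143, 137, 110, 76, 58, 56, 56, 59, 82, 127, 141, 142, 141, 146, 165, 168, 168, 168, 168, 168, 168, 168, 168, 168, 162, 140, 121, 118, 118, 118, 119, 118, 117, 116, 116, 116, 117, 117, 116, 113, 105, 99, 99, 98, 98, 96, 87, 52, 36, 38, 41, 50, 55]
5 scene 189.6 203.7 wrist 224.2 196.2
10 scene 189.6 202.0 wrist 224.2 204.8
15 scene 189.6 200.4 wrist 224.2 213.5
20 scene 189.6 198.6 wrist 224.2 222.3
25 scene 189.6 196.8 wrist 224.2 231.1
[545.5 347.1 100.2] 5.00548928976059
```

```bash
python3 -m crank '[{"x":-0.002,"y":0,"z":-0.0005,"yaw":0,"grip":0.05},{"x":-0.004,"y":0,"z":-0.001,"yaw":0,"grip":0.05},{"x":-0.006,"y":0,"z":-0.001,"yaw":0,"grip":0.05},{"x":-0.008,"y":0,"z":-0.0015,"yaw":0,"grip":0.05},{"x":-0.008,"y":0,"z":-0.0015,"yaw":0,"grip":0.05}]' 5
python3 -c "
from h import *
held()"
```

```text
time_s: 61.48
ee_pos: [536.6, 346.4, 100.5]
ee_rot: [180.0, -0.0, 3.6]
force: [1.2, -1.8, 6.6]
gripper_width: 64.0
gripper_force: 5.0
scene 180 [156, 144, 143, 142, 146, 170, 189, 156, 106, 105, 120, 136, 138, 146, 170, 189, 159, 122, 130, 129, 135, 150, 160, 136, 103, 102, 107, 119]
wrist195 [110, 98, 100, 109, 124, 140, 145, 146, 138, 107, 82, 60, 61, 92, 140, 144, 145, 144, 142, 132, 99, 70, 66, 66, 67, 67, 67, 68, 67, 67, 72, 108, 165, 170, 171, 171, 171, 171, 171, 171, 171, 171, 170, 160, 126, 120, 121, 118, 107, 104, 103, 102, 101, 101, 101, 101, 100, 99, 98, 102, 119, 136, 138, 124, 67, 38, 38, 42, 50, 56]
5 scene 187.9 202.0 wrist 224.2 196.0
10 scene 187.9 200.4 wrist 224.2 204.6
15 scene 187.9 198.7 wrist 224.2 213.3
20 scene 187.9 196.9 wrist 224.2 222.1
25 scene 187.9 195.1 wrist 224.2 230.9
[536.6 346.3 100.5] 5.001562535762787
```

```bash
python3 -m crank '[{"x":0,"y":0,"z":0,"yaw":0,"grip":0.04},{"x":0,"y":0,"z":0,"yaw":0,"grip":0.04},{"x":0,"y":0,"z":0,"yaw":0,"grip":0.04},{"x":0,"y":0,"z":-0.003,"yaw":0,"grip":0.04},{"x":0,"y":0,"z":-0.003,"yaw":0,"grip":0.04}]' 45
python3 -m crank '[{"x":0.001,"y":0,"z":0,"yaw":0,"grip":0.04},{"x":0.002,"y":0,"z":0,"yaw":0,"grip":0.04},{"x":0.003,"y":0,"z":0,"yaw":0,"grip":0.04},{"x":0.004,"y":0,"z":0,"yaw":0,"grip":0.04},{"x":0.004,"y":0,"z":0,"yaw":0,"grip":0.04}]' 45
python3 -m crank '[{"x":0.001,"y":0,"z":0,"yaw":0,"grip":0.04},{"x":0.002,"y":0,"z":0,"yaw":0,"grip":0.04},{"x":0.002,"y":0,"z":0,"yaw":0,"grip":0.04},{"x":0.002,"y":0,"z":0,"yaw":0,"grip":0.04},{"x":0.002,"y":0,"z":0,"yaw":0,"grip":0.04}]' 45
```

```text
time_s: 62.05
ee_pos: [535.6, 346.4, 102.2]
ee_rot: [180.0, 0.1, 3.5]
force: [1.1, -0.4, -1.8]
gripper_width: 63.7
gripper_force: 45.0
time_s: 62.47
ee_pos: [540.7, 346.7, 102.7]
ee_rot: [180.0, 0.0, 3.5]
force: [0.3, -1.4, -2.7]
gripper_width: 63.9
gripper_force: 45.0
time_s: 62.88
ee_pos: [542.6, 346.8, 103.1]
ee_rot: [180.0, -0.0, 3.5]
force: [-0.2, 0.1, -3.2]
gripper_width: 63.2
gripper_force: 45.0
```

```bash
python3 -m crank '[{"x":0.001,"y":0,"z":0,"yaw":0,"grip":0.04},{"x":0.002,"y":0,"z":0,"yaw":0,"grip":0.04},{"x":0.002,"y":0,"z":0,"yaw":0,"grip":0.04},{"x":0.002,"y":0,"z":0,"yaw":0,"grip":0.04},{"x":0.002,"y":0,"z":0,"yaw":0,"grip":0.04}]' 45
python3 -c "
from h import *
held()"
```

```text
time_s: 63.3
ee_pos: [543.3, 346.8, 103.1]
ee_rot: [180.0, 0.2, 3.5]
force: [-5.1, -0.4, 0.5]
gripper_width: 63.9
gripper_force: 45.0
scene 181 [144, 147, 136, 142, 147, 168, 185, 145, 106, 121, 136, 139, 146, 170, 189, 159, 122, 130, 129, 135, 151, 160, 136, 103, 102, 107, 119, 112]
wrist195 [118, 117, 117, 117, 118, 117, 118, 119, 118, 118, 122, 132, 143, 145, 138, 111, 78, 59, 57, 58, 71, 108, 140, 143, 138, 114, 73, 66, 67, 67, 71, 107, 164, 170, 170, 169, 170, 169, 169, 169, 170, 170, 169, 160, 125, 119, 119, 119, 120, 121, 121, 120, 118, 106, 101, 100, 99, 98, 97, 96, 97, 96, 96, 87, 52, 36, 38, 42, 50, 55]
5 scene 188.7 202.8 wrist 224.2 195.6
10 scene 188.7 201.2 wrist 224.2 204.3
15 scene 188.7 199.5 wrist 224.2 213.0
20 scene 188.7 197.7 wrist 224.2 221.8
25 scene 188.7 195.9 wrist 224.2 230.6
[543.3 346.9 103. ] 45.000150203704834
```

The gap between backrest top and sink top edge is now 5 rows (5.4 expected when flush at 15°), and the backrest pushes back at 5 N. Lowering onto the foot and releasing.

```bash
python3 -m crank '[{"x":-0.0005,"y":0,"z":0.001,"yaw":0,"grip":0.04},{"x":-0.001,"y":0,"z":0.002,"yaw":0,"grip":0.04},{"x":-0.001,"y":0,"z":0.003,"yaw":0,"grip":0.04},{"x":-0.001,"y":0,"z":0.003,"yaw":0,"grip":0.04},{"x":-0.001,"y":0,"z":0.003,"yaw":0,"grip":0.04}]' 45
python3 -m crank '[{"x":0,"y":0,"z":0.001,"yaw":0,"grip":0.04},{"x":-0.0005,"y":0,"z":0.002,"yaw":0,"grip":0.04},{"x":-0.0005,"y":0,"z":0.002,"yaw":0,"grip":0.04},{"x":-0.0005,"y":0,"z":0.002,"yaw":0,"grip":0.04},{"x":-0.0005,"y":0,"z":0.002,"yaw":0,"grip":0.04}]' 45
```

```text
time_s: 63.87
ee_pos: [542.4, 346.8, 100.1]
ee_rot: [180.0, 0.1, 3.5]
force: [-5.4, 0.1, 1.6]
gripper_width: 63.9
gripper_force: 45.0
time_s: 64.28
ee_pos: [542.2, 346.8, 99.1]
ee_rot: [180.0, 0.1, 3.6]
force: [-6.6, -0.7, 6.3]
gripper_width: 63.8
gripper_force: 45.0
```

```bash
python3 -m crank '[{"x":0,"y":0,"z":0,"yaw":0,"grip":0.064},{"x":0,"y":0,"z":0,"yaw":0,"grip":0.068},{"x":0,"y":0,"z":0,"yaw":0,"grip":0.075},{"x":0,"y":0,"z":0,"yaw":0,"grip":0.085},{"x":0,"y":0,"z":0,"yaw":0,"grip":0.09}]' 20
python3 -m crank '[{"x":0,"y":0,"z":0,"yaw":0,"grip":0.09},{"x":0,"y":0,"z":-0.02,"yaw":0,"grip":0.09},{"x":0,"y":0,"z":-0.05,"yaw":0,"grip":0.09},{"x":0.02,"y":0,"z":-0.05,"yaw":0,"grip":0.09},{"x":0.037,"y":0,"z":-0.05,"yaw":0,"grip":0.09}]' 20
python3 -m crank '[{"x":0,"y":0,"z":0,"yaw":0,"grip":0.09},{"x":0,"y":0,"z":0,"yaw":0,"grip":0.09},{"x":0,"y":0,"z":0,"yaw":0,"grip":0.09},{"x":0,"y":0,"z":0,"yaw":0,"grip":0.09},{"x":0,"y":0,"z":0,"yaw":0,"grip":0.09}]' 20
python3 -c "
from h import *
delta(579,349.5,99.5,3.6);rackcheck(2,None)"|grep -v cols
```

```text
time_s: 64.7
ee_pos: [543.9, 347.0, 98.2]
ee_rot: [-180.0, -0.1, 3.5]
force: [0.2, 0.0, 0.1]
gripper_width: 84.9
gripper_force: 0.0
time_s: 65.12
ee_pos: [581.6, 350.0, 150.9]
ee_rot: [-179.9, -0.3, 3.6]
force: [0.2, 0.0, -1.3]
gripper_width: 90.1
gripper_force: 0.0
time_s: 65.53
ee_pos: [579.2, 349.1, 147.8]
ee_rot: [180.0, 0.1, 3.6]
force: [0.5, 0.4, 0.2]
gripper_width: 89.8
gripper_force: 0.0
pos [579.2 349.1 147.8] yaw 3.6 -> x -0.0001 y -0.0004 z 0.0483 yaw -0.001
F [591.2 349.9  98.9] [[212.8, 205.2], [299.8, 205.0]]
K [568.  348.5 105.1] [[212.9, 237.8], [299.8, 237.6]]
rows from 180 [113, 112, 111, 112, 112, 111, 111, 111, 110, 103, 106, 120, 122, 125, 126, 125, 113, 88, 75, 103, 124, 132, 147, 149, 149, 148, 149, 149, 149, 149, 144, 127, 113, 112, 112, 112, 112, 110, 110, 110, 110, 110, 110, 110, 110, 110, 112, 114, 116, 109, 83, 79, 78, 75, 61, 50, 53, 80, 121, 125, 114, 76, 60, 57, 58, 57, 59, 74, 113, 146, 149, 149, 149, 149, 149]
```

```bash
python3 -m crank '[{"x":0,"y":0,"z":0.02,"yaw":0,"grip":0.09},{"x":0,"y":0,"z":0.04,"yaw":0,"grip":0.09},{"x":0,"y":0,"z":0.048,"yaw":0,"grip":0.09},{"x":0,"y":0,"z":0.048,"yaw":0,"grip":0.05},{"x":0,"y":0,"z":0.048,"yaw":0,"grip":0.05}]' 5
python3 -m crank '[{"x":0,"y":0,"z":0,"yaw":0,"grip":0.05},{"x":0,"y":0,"z":0,"yaw":0,"grip":0.05},{"x":0,"y":0,"z":0,"yaw":0,"grip":0.05},{"x":0,"y":0,"z":0,"yaw":0,"grip":0.05},{"x":0,"y":0,"z":0,"yaw":0,"grip":0.05}]' 5
python3 -m crank '[{"x":-0.002,"y":0,"z":-0.0005,"yaw":0,"grip":0.05},{"x":-0.004,"y":0,"z":-0.001,"yaw":0,"grip":0.05},{"x":-0.006,"y":0,"z":-0.001,"yaw":0,"grip":0.05},{"x":-0.007,"y":0,"z":-0.0015,"yaw":0,"grip":0.05},{"x":-0.007,"y":0,"z":-0.0015,"yaw":0,"grip":0.05}]' 5
python3 -m crank '[{"x":0,"y":0,"z":0,"yaw":0,"grip":0.04},{"x":0,"y":0,"z":0,"yaw":0,"grip":0.04},{"x":0,"y":0,"z":0,"yaw":0,"grip":0.04},{"x":0,"y":0,"z":-0.003,"yaw":0,"grip":0.04},{"x":0,"y":0,"z":-0.003,"yaw":0,"grip":0.04}]' 45
python3 -m crank '[{"x":0.001,"y":0,"z":0,"yaw":0,"grip":0.04},{"x":0.002,"y":0,"z":0,"yaw":0,"grip":0.04},{"x":0.003,"y":0,"z":0,"yaw":0,"grip":0.04},{"x":0.004,"y":0,"z":0,"yaw":0,"grip":0.04},{"x":0.004,"y":0,"z":0,"yaw":0,"grip":0.04}]' 45
python3 -c "
from h import *
held()"|grep -v scene;
```

```text
time_s: 66.05
ee_pos: [580.0, 349.2, 100.1]
ee_rot: [180.0, 0.0, 3.5]
force: [-0.6, 0.6, -0.4]
gripper_width: 79.6
gripper_force: 0.0
time_s: 66.47
ee_pos: [580.7, 349.4, 101.3]
ee_rot: [-180.0, -0.1, 3.5]
force: [0.1, -1.2, 2.9]
gripper_width: 63.8
gripper_force: 5.0
time_s: 66.88
ee_pos: [573.4, 348.6, 102.2]
ee_rot: [180.0, -0.1, 3.6]
force: [3.1, -1.5, 4.3]
gripper_width: 64.3
gripper_force: 5.0
time_s: 67.3
ee_pos: [571.8, 348.8, 103.7]
ee_rot: [180.0, 0.2, 3.5]
force: [-0.1, -0.0, -1.2]
gripper_width: 63.7
gripper_force: 45.0
time_s: 67.72
ee_pos: [576.9, 349.0, 104.1]
ee_rot: [180.0, 0.1, 3.5]
force: [-1.2, 0.1, -2.4]
gripper_width: 64.0
gripper_force: 45.0
wrist195 [106, 106, 106, 106, 106, 108, 114, 124, 132, 133, 132, 129, 110, 84, 55, 51, 54, 81, 126, 131, 130, 119, 78, 62, 61, 61, 61, 62, 61, 61, 62, 65, 97, 150, 155, 155, 155, 155, 155, 155, 155, 155, 155, 154, 146, 114, 110, 111, 112, 110, 102, 93, 91, 90, 91, 91, 90, 89, 88, 88, 88, 88, 93, 95, 56, 34, 34, 37, 45, 50]
[576.8 348.9 104.2] 44.99811887741089
```

```bash
python3 -m crank '[{"x":0.001,"y":0,"z":0,"yaw":0,"grip":0.04},{"x":0.002,"y":0,"z":0,"yaw":0,"grip":0.04},{"x":0.002,"y":0,"z":0,"yaw":0,"grip":0.04},{"x":0.002,"y":0,"z":0,"yaw":0,"grip":0.04},{"x":0.002,"y":0,"z":0,"yaw":0,"grip":0.04}]' 45
python3 -m crank '[{"x":0.001,"y":0,"z":0,"yaw":0,"grip":0.04},{"x":0.001,"y":0,"z":0,"yaw":0,"grip":0.04},{"x":0.001,"y":0,"z":0,"yaw":0,"grip":0.04},{"x":0.001,"y":0,"z":0,"yaw":0,"grip":0.04},{"x":0.001,"y":0,"z":0,"yaw":0,"grip":0.04}]' 45
python3 -c "
from h import *
held()"|grep -v scene;
```

```text
time_s: 68.28
ee_pos: [577.9, 349.0, 104.4]
ee_rot: [180.0, 0.1, 3.5]
force: [-4.9, 0.1, -0.3]
gripper_width: 63.9
gripper_force: 45.0
time_s: 68.7
ee_pos: [578.5, 349.1, 104.3]
ee_rot: [180.0, 0.2, 3.5]
force: [-5.8, 0.6, -0.2]
gripper_width: 63.7
gripper_force: 45.0
wrist195 [106, 106, 105, 105, 106, 106, 106, 108, 114, 122, 131, 135, 133, 125, 92, 62, 52, 50, 54, 81, 126, 131, 130, 118, 76, 61, 61, 61, 61, 61, 61, 64, 97, 150, 154, 155, 154, 154, 155, 155, 155, 155, 155, 154, 145, 113, 108, 109, 110, 111, 111, 105, 93, 91, 91, 91, 91, 89, 88, 87, 88, 88, 86, 77, 46, 32, 33, 37, 45, 50]
[578.5 349.  104.3] 44.99864459037781
```

```bash
python3 -m crank '[{"x":-0.001,"y":0,"z":0.001,"yaw":0,"grip":0.04},{"x":-0.0015,"y":0,"z":0.002,"yaw":0,"grip":0.04},{"x":-0.0015,"y":0,"z":0.003,"yaw":0,"grip":0.04},{"x":-0.0015,"y":0,"z":0.003,"yaw":0,"grip":0.04},{"x":-0.0015,"y":0,"z":0.003,"yaw":0,"grip":0.04}]' 45
python3 -m crank '[{"x":0,"y":0,"z":0.001,"yaw":0,"grip":0.04},{"x":-0.0005,"y":0,"z":0.002,"yaw":0,"grip":0.04},{"x":-0.0005,"y":0,"z":0.002,"yaw":0,"grip":0.04},{"x":-0.0005,"y":0,"z":0.002,"yaw":0,"grip":0.04},{"x":-0.0005,"y":0,"z":0.002,"yaw":0,"grip":0.04}]' 45
```

```text
time_s: 69.27
ee_pos: [577.6, 348.9, 101.7]
ee_rot: [180.0, 0.1, 3.5]
force: [-5.3, -1.1, 2.3]
gripper_width: 64.1
gripper_force: 45.0
time_s: 69.68
ee_pos: [578.2, 348.9, 100.7]
ee_rot: [-180.0, -0.0, 3.5]
force: [-3.7, -2.0, 5.4]
gripper_width: 63.8
gripper_force: 45.0
```

```bash
python3 -m crank '[{"x":0,"y":0,"z":0,"yaw":0,"grip":0.064},{"x":0,"y":0,"z":0,"yaw":0,"grip":0.068},{"x":0,"y":0,"z":0,"yaw":0,"grip":0.075},{"x":0,"y":0,"z":0,"yaw":0,"grip":0.085},{"x":0,"y":0,"z":0,"yaw":0,"grip":0.09}]' 20
python3 -m crank '[{"x":0,"y":0,"z":0,"yaw":0,"grip":0.09},{"x":0,"y":0,"z":-0.03,"yaw":0,"grip":0.09},{"x":0,"y":0,"z":-0.07,"yaw":0,"grip":0.09},{"x":0,"y":0,"z":-0.11,"yaw":0,"grip":0.09},{"x":0,"y":0,"z":-0.15,"yaw":0,"grip":0.09}]' 20
python3 -m crank '[{"x":-0.03,"y":0,"z":-0.02,"yaw":0,"grip":0.09},{"x":-0.04,"y":0,"z":-0.05,"yaw":0,"grip":0.09},{"x":-0.04,"y":0,"z":-0.05,"yaw":0,"grip":0.09},{"x":-0.04,"y":0,"z":-0.05,"yaw":0,"grip":0.09},{"x":-0.04,"y":0,"z":-0.05,"yaw":0,"grip":0.09}]' 20
python3 -m crank '[{"x":0,"y":0,"z":0,"yaw":0,"grip":0.09},{"x":0,"y":0,"z":0,"yaw":0,"grip":0.09},{"x":0,"y":0,"z":0,"yaw":0,"grip":0.09},{"x":0,"y":0,"z":0,"yaw":0,"grip":0.09},{"x":0,"y":0,"z":0,"yaw":0,"grip":0.09}]' 20
python3 - <<'E'
from h import *
shot('wrist');a,c=shot('wrist','c4.png');m=a.max(2);print(state()['ee_pos'])
for n in (1,2,3,4):
    cx,cy=532+(3-n)*35.93,346.2+(3-n)*2.26
    F=[cx+23.3,cy+1,98.9];T=[cx+14.5,cy+1,66];u,r=proj(c,F);print(n,'F',r.round(1),'backrest top',proj(c,T)[1].round(1),'at',int(r)-12,m[int(r)-12:int(r)+10,int(u)-12:int(u)+12].mean(1).astype(int).tolist())
E
```

```text
time_s: 70.1
ee_pos: [578.7, 349.2, 99.5]
ee_rot: [-180.0, -0.1, 3.5]
force: [-1.2, -0.4, -0.0]
gripper_width: 85.6
gripper_force: 0.0
time_s: 70.52
ee_pos: [578.0, 348.9, 251.0]
ee_rot: [180.0, 0.0, 3.5]
force: [1.2, 0.8, -0.5]
gripper_width: 89.6
gripper_force: 0.0
time_s: 70.93
ee_pos: [538.2, 346.5, 298.9]
ee_rot: [180.0, 0.0, 3.5]
force: [0.0, 1.0, -0.7]
gripper_width: 89.6
gripper_force: 0.0
time_s: 71.35
ee_pos: [538.2, 346.5, 298.9]
ee_rot: [180.0, 0.1, 3.5]
force: [-0.2, 0.2, 0.2]
gripper_width: 89.8
gripper_force: 0.0
[538.19684821 346.55800807 299.2863583 ]
1 F 102.9 backrest top 111.0 at 90 [93, 93, 93, 92, 92, 93, 92, 93, 93, 92, 92, 94, 107, 135, 141, 142, 142, 142, 134, 108, 104, 104]
2 F 134.4 backrest top 139.5 at 122 [98, 87, 75, 73, 79, 92, 95, 97, 99, 100, 100, 106, 126, 141, 144, 144, 144, 139, 122, 108, 106, 103]
3 F 164.2 backrest top 166.6 at 152 [115, 114, 104, 95, 95, 97, 99, 99, 101, 106, 113, 124, 140, 144, 144, 143, 141, 129, 108, 105, 104, 101]
4 F 192.4 backrest top 192.4 at 180 [117, 117, 114, 103, 100, 108, 118, 120, 118, 108, 112, 118, 115, 118, 120, 119, 119, 119, 119, 121, 121, 121]
```

All three now match the flush prediction to about 1 px: top edges at rows 102.3, 133.7 and 163 against 102.9, 134.4 and 164.2. Fetching the last sink, from the far-left pocket.

```bash
python3 -m crank '[{"x":0.008,"y":0.04,"z":0,"yaw":0,"grip":0.09},{"x":0.016,"y":0.08,"z":0,"yaw":0,"grip":0.09},{"x":0.024,"y":0.12,"z":0,"yaw":0,"grip":0.09},{"x":0.032,"y":0.16,"z":0,"yaw":0,"grip":0.09},{"x":0.04,"y":0.195,"z":0,"yaw":0,"grip":0.09}]' 20
python3 -m crank '[{"x":0.008,"y":0.04,"z":0,"yaw":0.03,"grip":0.09},{"x":0.016,"y":0.08,"z":0,"yaw":0.06,"grip":0.09},{"x":0.023,"y":0.126,"z":0,"yaw":0.09,"grip":0.09},{"x":0.023,"y":0.126,"z":0.03,"yaw":0.09,"grip":0.09},{"x":0.023,"y":0.126,"z":0.07,"yaw":0.09,"grip":0.09}]' 20
python3 -m crank '[{"x":0,"y":0,"z":0.04,"yaw":0,"grip":0.09},{"x":0,"y":0,"z":0.08,"yaw":0,"grip":0.09},{"x":0,"y":0,"z":0.095,"yaw":0,"grip":0.09},{"x":0,"y":0,"z":0.095,"yaw":0,"grip":0.09},{"x":0,"y":0,"z":0.095,"yaw":0,"grip":0.09}]' 20
python3 -m crank '[{"x":0,"y":0,"z":0,"yaw":0,"grip":0.09},{"x":0,"y":0,"z":0,"yaw":0,"grip":0.09},{"x":0,"y":0,"z":0,"yaw":0,"grip":0.09},{"x":0,"y":0,"z":0,"yaw":0,"grip":0.09},{"x":0,"y":0,"z":0,"yaw":0,"grip":0.09}]' 20
python3 -c "
from h import *
endfind(620,28.5);delta(620,28.5,25.5,-1.6)"
```

```text
time_s: 71.87
ee_pos: [590.2, 152.1, 299.8]
ee_rot: [180.0, -0.0, 3.5]
force: [0.8, -0.1, -0.8]
gripper_width: 90.2
gripper_force: 0.0
time_s: 72.28
ee_pos: [623.8, 26.8, 232.7]
ee_rot: [180.0, -0.6, -1.9]
force: [0.6, 1.7, -0.4]
gripper_width: 90.2
gripper_force: 0.0
time_s: 72.7
ee_pos: [620.8, 30.0, 134.3]
ee_rot: [180.0, 0.1, -1.6]
force: [-0.0, 0.3, 1.6]
gripper_width: 89.9
gripper_force: 0.0
time_s: 73.12
ee_pos: [621.2, 30.1, 135.6]
ee_rot: [180.0, -0.1, -1.6]
force: [-0.4, -0.6, -0.2]
gripper_width: 90.0
gripper_force: 0.0
end [(183, 93, 635.9), (185, 92, 634.0), (187, 64, 632.1), (189, 26, 630.1), (191, 31, 628.2), (193, 77, 626.3), (195, 139, 624.4), (197, 142, 622.4), (199, 144, 620.5), (201, 146, 618.5), (203, 147, 616.6), (205, 147, 614.6), (207, 146, 612.6), (209, 147, 610.6), (211, 146, 608.6)]
sides [(205, 168, 78.9), (207, 166, 77.0), (209, 161, 75.1), (211, 136, 73.2), (213, 86, 71.3), (215, 86, 69.4), (217, 86, 67.5), (219, 67, 65.6), (221, 22, 63.7), (223, 21, 61.8), (225, 41, 59.9), (227, 139, 58.0), (229, 115, 56.1), (283, 148, 4.9), (285, 146, 3.0), (287, 139, 1.1), (289, 74, -0.8), (291, 145, -2.7), (293, 110, -4.6), (295, 89, -6.5), (297, 90, -8.4), (299, 89, -10.3), (301, 91, -12.2), (303, 90, -14.1), (305, 90, -16.0), (307, 91, -17.9)]
[620.8  30.1 134.6] [180.   -0.   -1.6]
pos [620.8  30.1 134.6] yaw -1.6 -> x -0.0007 y 0.0016 z 0.1091 yaw -0.000
```

```bash
python3 -m crank '[{"x":0.0035,"y":0.0027,"z":0.035,"yaw":0,"grip":0.09},{"x":0.0035,"y":0.0027,"z":0.07,"yaw":0,"grip":0.09},{"x":0.0035,"y":0.0027,"z":0.1,"yaw":0,"grip":0.09},{"x":0.0035,"y":0.0027,"z":0.109,"yaw":0,"grip":0.09},{"x":0.0035,"y":0.0027,"z":0.109,"yaw":0,"grip":0.09}]' 5
python3 -m crank '[{"x":0,"y":0,"z":0,"yaw":0,"grip":0.05},{"x":0,"y":0,"z":0,"yaw":0,"grip":0.05},{"x":0,"y":0,"z":0,"yaw":0,"grip":0.05},{"x":0,"y":0,"z":0,"yaw":0,"grip":0.05},{"x":0,"y":0,"z":0,"yaw":0,"grip":0.05}]' 5
python3 -m crank '[{"x":0,"y":0,"z":0,"yaw":0,"grip":0.05},{"x":-0.002,"y":0,"z":0,"yaw":0,"grip":0.05},{"x":-0.005,"y":0,"z":-0.005,"yaw":0,"grip":0.05},{"x":-0.007,"y":0,"z":-0.01,"yaw":0,"grip":0.05},{"x":-0.011,"y":0,"z":-0.015,"yaw":0,"grip":0.05}]' 5
python3 -m crank '[{"x":-0.003,"y":0,"z":-0.005,"yaw":0,"grip":0.05},{"x":-0.006,"y":0,"z":-0.01,"yaw":0,"grip":0.05},{"x":-0.009,"y":0,"z":-0.015,"yaw":0,"grip":0.05},{"x":-0.012,"y":0,"z":-0.02,"yaw":0,"grip":0.05},{"x":-0.015,"y":0,"z":-0.024,"yaw":0,"grip":0.05}]' 5
python3 -m crank '[{"x":-0.005,"y":0,"z":-0.006,"yaw":0,"grip":0.05},{"x":-0.01,"y":0,"z":-0.011,"yaw":0,"grip":0.05},{"x":-0.015,"y":0,"z":-0.0155,"yaw":0,"grip":0.05},{"x":-0.02,"y":0,"z":-0.019,"yaw":0,"grip":0.05},{"x":-0.0245,"y":0,"z":-0.0215,"yaw":0,"grip":0.05}]' 5
python3 -m crank '[{"x":-0.004,"y":0,"z":-0.002,"yaw":0,"grip":0.05},{"x":-0.008,"y":0,"z":-0.0045,"yaw":0,"grip":0.05},{"x":-0.013,"y":0,"z":-0.0067,"yaw":0,"grip":0.05},{"x":-0.017,"y":0,"z":-0.0077,"yaw":0,"grip":0.05},{"x":-0.021,"y":0,"z":-0.0087,"yaw":0,"grip":0.05}]' 5
python3 -m crank '[{"x":-0.003,"y":0,"z":-0.0005,"yaw":0,"grip":0.05},{"x":-0.006,"y":0,"z":-0.001,"yaw":0,"grip":0.05},{"x":-0.01,"y":0,"z":-0.0015,"yaw":0,"grip":0.05},{"x":-0.0125,"y":0,"z":-0.002,"yaw":0,"grip":0.05},{"x":-0.0125,"y":0,"z":-0.002,"yaw":0,"grip":0.05}]' 5
python3 -c "
from h import *
held()"
```

```text
time_s: 73.78
ee_pos: [623.2, 27.2, 25.3]
ee_rot: [180.0, 0.2, -1.6]
force: [1.6, -0.5, -0.0]
gripper_width: 90.2
gripper_force: 0.0
time_s: 74.2
ee_pos: [624.5, 27.2, 25.9]
ee_rot: [180.0, -0.0, -1.6]
force: [0.6, -0.9, 0.5]
gripper_width: 64.2
gripper_force: 5.0
time_s: 74.62
ee_pos: [614.3, 27.7, 41.3]
ee_rot: [-180.0, -0.2, -1.6]
force: [4.3, 0.2, 0.1]
gripper_width: 63.7
gripper_force: 5.0
time_s: 75.03
ee_pos: [598.7, 27.9, 65.8]
ee_rot: [180.0, -0.1, -1.6]
force: [3.8, 0.1, 1.3]
gripper_width: 64.3
gripper_force: 5.0
time_s: 75.45
ee_pos: [572.6, 28.6, 86.4]
ee_rot: [180.0, 0.1, -1.6]
force: [2.8, -1.5, 3.1]
gripper_width: 64.1
gripper_force: 5.0
time_s: 75.87
ee_pos: [552.2, 29.2, 94.9]
ee_rot: [180.0, 0.0, -1.6]
force: [1.4, -0.9, 2.7]
gripper_width: 63.8
gripper_force: 5.0
time_s: 76.28
ee_pos: [539.5, 29.5, 96.9]
ee_rot: [180.0, 0.0, -1.6]
force: [0.1, -2.3, 3.4]
gripper_width: 63.7
gripper_force: 5.0
scene 190 [54, 92, 108, 114, 149, 189, 174, 105, 99, 99, 99, 98, 98, 97, 97, 97, 89, 59, 29, 29, 29, 29, 29, 29, 29, 47, 71, 71]
wrist195 [38, 38, 38, 38, 37, 38, 38, 38, 37, 37, 37, 37, 38, 36, 37, 37, 37, 37, 37, 43, 63, 85, 88, 88, 88, 89, 89, 90, 90, 90, 91, 99, 147, 215, 220, 220, 220, 220, 220, 220, 220, 220, 221, 219, 200, 143, 131, 131, 130, 130, 129, 127, 125, 125, 124, 123, 121, 119, 116, 114, 113, 112, 110, 100, 66, 50, 52, 58, 68, 76]
5 scene 197.3 211.1 wrist 224.3 195.9
10 scene 197.3 209.5 wrist 224.3 204.6
15 scene 197.3 207.7 wrist 224.3 213.3
20 scene 197.3 205.9 wrist 224.3 222.1
25 scene 197.3 204.1 wrist 224.3 230.9
[539.7  29.5  96.8] 5.015587247908115
```

```bash
python3 -m crank '[{"x":0,"y":0,"z":0,"yaw":0,"grip":0.04},{"x":0,"y":0,"z":0,"yaw":0,"grip":0.04},{"x":0,"y":0,"z":0,"yaw":0,"grip":0.04},{"x":0,"y":0,"z":-0.005,"yaw":0,"grip":0.04},{"x":0,"y":0,"z":-0.02,"yaw":0,"grip":0.04}]' 45
python3 -m crank '[{"x":0.005,"y":0,"z":-0.04,"yaw":0,"grip":0.04},{"x":0.005,"y":0,"z":-0.08,"yaw":0,"grip":0.04},{"x":0.005,"y":0,"z":-0.12,"yaw":0,"grip":0.04},{"x":0.005,"y":0,"z":-0.16,"yaw":0,"grip":0.04},{"x":0.005,"y":0,"z":-0.195,"yaw":0,"grip":0.04}]' 45
python3 -m crank '[{"x":-0.004,"y":-0.038,"z":0,"yaw":0,"grip":0.04},{"x":-0.008,"y":-0.076,"z":0,"yaw":0,"grip":0.04},{"x":-0.012,"y":-0.114,"z":0,"yaw":0,"grip":0.04},{"x":-0.016,"y":-0.152,"z":0,"yaw":0,"grip":0.04},{"x":-0.02,"y":-0.19,"z":0,"yaw":0,"grip":0.04}]' 45
python3 -m crank '[{"x":-0.002,"y":-0.035,"z":0,"yaw":-0.03,"grip":0.04},{"x":-0.004,"y":-0.07,"z":0,"yaw":-0.06,"grip":0.04},{"x":-0.006,"y":-0.1,"z":0,"yaw":-0.09,"grip":0.04},{"x":-0.006,"y":-0.125,"z":0,"yaw":-0.09,"grip":0.04},{"x":-0.006,"y":-0.125,"z":0,"yaw":-0.09,"grip":0.04}]' 45
python3 -m crank '[{"x":0,"y":0,"z":0.04,"yaw":0,"grip":0.04},{"x":0,"y":0,"z":0.08,"yaw":0,"grip":0.04},{"x":0,"y":0,"z":0.1,"yaw":0,"grip":0.04},{"x":0,"y":0,"z":0.1,"yaw":0,"grip":0.04},{"x":0,"y":0,"z":0.1,"yaw":0,"grip":0.04}]' 45
python3 -m crank '[{"x":0,"y":0,"z":0,"yaw":0,"grip":0.04},{"x":0,"y":0,"z":0,"yaw":0,"grip":0.04},{"x":0,"y":0,"z":0,"yaw":0,"grip":0.04},{"x":0,"y":0,"z":0,"yaw":0,"grip":0.04},{"x":0,"y":0,"z":0,"yaw":0,"grip":0.04}]' 45
python3 -c "
from h import *
delta(528,346,190,3.6);delta(504.5,344.6,103,3.6);held()"
```

```text
time_s: 76.85
ee_pos: [537.6, 30.2, 114.2]
ee_rot: [-180.0, 0.4, -1.7]
force: [0.2, 1.0, -1.5]
gripper_width: 63.1
gripper_force: 45.0
time_s: 77.27
ee_pos: [544.6, 30.3, 313.6]
ee_rot: [-179.9, 0.0, -1.6]
force: [0.3, 0.4, -1.6]
gripper_width: 63.6
gripper_force: 45.0
time_s: 77.68
ee_pos: [529.3, 222.0, 310.7]
ee_rot: [-180.0, 0.2, -1.6]
force: [0.1, -0.2, -1.5]
gripper_width: 63.5
gripper_force: 45.0
time_s: 78.1
ee_pos: [526.6, 350.3, 309.5]
ee_rot: [-179.9, 0.2, 3.8]
force: [-0.2, -0.3, -1.8]
gripper_width: 63.4
gripper_force: 45.0
time_s: 78.52
ee_pos: [527.3, 344.7, 210.4]
ee_rot: [179.9, 0.2, 3.5]
force: [0.6, 0.1, -0.4]
gripper_width: 64.0
gripper_force: 45.0
time_s: 78.93
ee_pos: [528.4, 345.3, 212.8]
ee_rot: [-180.0, -0.1, 3.5]
force: [-0.5, -0.5, -2.1]
gripper_width: 63.4
gripper_force: 45.0
pos [528.4 345.3 212.8] yaw 3.5 -> x -0.0004 y -0.0007 z 0.0228 yaw -0.001
pos [528.4 345.3 212.8] yaw 3.5 -> x -0.0239 y -0.0008 z 0.1098 yaw -0.001
scene 157 [230, 219, 181, 150, 150, 173, 185, 142, 100, 101, 100, 100, 100, 101, 104, 110, 117, 124, 138, 188, 227, 226, 220, 214, 210, 201, 165, 147]
wrist195 [127, 131, 131, 125, 96, 84, 113, 136, 136, 131, 128, 128, 128, 127, 127, 129, 129, 130, 129, 121, 95, 68, 65, 65, 65, 66, 66, 66, 66, 66, 66, 73, 110, 163, 168, 168, 168, 168, 168, 168, 168, 168, 168, 167, 154, 123, 118, 119, 119, 120, 120, 120, 120, 122, 124, 125, 127, 140, 144, 147, 151, 155, 156, 141, 73, 38, 38, 41, 49, 55]
5 scene 164.8 180.9 wrist 224.2 195.9
10 scene 164.8 179.2 wrist 224.2 204.6
15 scene 164.8 177.5 wrist 224.2 213.3
20 scene 164.8 175.7 wrist 224.2 222.1
25 scene 164.8 173.9 wrist 224.2 230.9
[528.3 345.2 212.5] 44.98235106468201
```

```bash
python3 -m crank '[{"x":0,"y":-0.0007,"z":0.012,"yaw":0,"grip":0.04},{"x":-0.0005,"y":-0.0007,"z":0.024,"yaw":0,"grip":0.04},{"x":-0.004,"y":-0.0007,"z":0.037,"yaw":0,"grip":0.04},{"x":-0.0075,"y":-0.0007,"z":0.05,"yaw":0,"grip":0.04},{"x":-0.0075,"y":-0.0007,"z":0.05,"yaw":0,"grip":0.04}]' 45
python3 -m crank '[{"x":-0.0035,"y":0,"z":0.013,"yaw":0,"grip":0.04},{"x":-0.007,"y":0,"z":0.026,"yaw":0,"grip":0.04},{"x":-0.0105,"y":0,"z":0.039,"yaw":0,"grip":0.04},{"x":-0.014,"y":0,"z":0.052,"yaw":0,"grip":0.04},{"x":-0.0164,"y":0,"z":0.059,"yaw":0,"grip":0.04}]' 45
python3 -m crank '[{"x":0,"y":0,"z":0,"yaw":0,"grip":0.04},{"x":0,"y":0,"z":0,"yaw":0,"grip":0.04},{"x":0.001,"y":0,"z":0,"yaw":0,"grip":0.04},{"x":0.002,"y":0,"z":0,"yaw":0,"grip":0.04},{"x":0.002,"y":0,"z":0,"yaw":0,"grip":0.04}]' 45
python3 -c "
from h import *
held()"|grep -v scene
```

```text
time_s: 79.5
ee_pos: [518.5, 344.3, 159.0]
ee_rot: [179.8, 0.3, 3.6]
force: [-1.5, -0.3, -1.8]
gripper_width: 63.6
gripper_force: 45.0
time_s: 79.92
ee_pos: [503.8, 344.2, 102.1]
ee_rot: [180.0, 0.1, 3.5]
force: [-0.6, -0.9, -1.1]
gripper_width: 63.8
gripper_force: 45.0
time_s: 80.33
ee_pos: [506.9, 344.7, 103.4]
ee_rot: [-180.0, -0.1, 3.5]
force: [-0.2, -0.7, -1.6]
gripper_width: 63.7
gripper_force: 45.0
wrist195 [115, 115, 114, 114, 114, 115, 115, 115, 118, 126, 136, 143, 145, 140, 123, 92, 60, 55, 56, 68, 103, 137, 140, 136, 114, 71, 65, 65, 65, 65, 66, 73, 110, 161, 166, 166, 166, 166, 166, 166, 166, 166, 166, 165, 152, 121, 117, 117, 118, 119, 120, 118, 111, 100, 98, 98, 97, 96, 95, 94, 95, 95, 95, 85, 51, 36, 37, 41, 49, 54]
[506.7 344.6 103.2] 44.990310072898865
```

```bash
python3 -m crank '[{"x":0.001,"y":0,"z":0,"yaw":0,"grip":0.04},{"x":0.001,"y":0,"z":0,"yaw":0,"grip":0.04},{"x":0.001,"y":0,"z":0.001,"yaw":0,"grip":0.04},{"x":0.001,"y":0,"z":0.002,"yaw":0,"grip":0.04},{"x":0.001,"y":0,"z":0.002,"yaw":0,"grip":0.04}]' 45
python3 -m crank '[{"x":0,"y":0,"z":0.001,"yaw":0,"grip":0.04},{"x":0,"y":0,"z":0.002,"yaw":0,"grip":0.04},{"x":0,"y":0,"z":0.002,"yaw":0,"grip":0.04},{"x":0,"y":0,"z":0.002,"yaw":0,"grip":0.04},{"x":0,"y":0,"z":0.002,"yaw":0,"grip":0.04}]' 45
```

```text
time_s: 80.9
ee_pos: [506.8, 344.5, 100.6]
ee_rot: [180.0, 0.0, 3.5]
force: [-1.3, -0.5, 0.5]
gripper_width: 63.9
gripper_force: 45.0
time_s: 81.32
ee_pos: [507.0, 344.4, 100.5]
ee_rot: [-180.0, -0.0, 3.6]
force: [-4.0, -2.1, 8.9]
gripper_width: 63.3
gripper_force: 45.0
```

```bash
python3 -m crank '[{"x":0,"y":0,"z":0,"yaw":0,"grip":0.064},{"x":0,"y":0,"z":0,"yaw":0,"grip":0.068},{"x":0,"y":0,"z":0,"yaw":0,"grip":0.075},{"x":0,"y":0,"z":0,"yaw":0,"grip":0.085},{"x":0,"y":0,"z":0,"yaw":0,"grip":0.09}]' 20
python3 -m crank '[{"x":0,"y":0,"z":0,"yaw":0,"grip":0.09},{"x":0,"y":0,"z":-0.03,"yaw":0,"grip":0.09},{"x":0,"y":0,"z":-0.07,"yaw":0,"grip":0.09},{"x":0,"y":0,"z":-0.11,"yaw":0,"grip":0.09},{"x":0,"y":0,"z":-0.15,"yaw":0,"grip":0.09}]' 20
python3 -m crank '[{"x":0.03,"y":0,"z":-0.02,"yaw":0,"grip":0.09},{"x":0.031,"y":0,"z":-0.05,"yaw":0,"grip":0.09},{"x":0.031,"y":0,"z":-0.05,"yaw":0,"grip":0.09},{"x":0.031,"y":0,"z":-0.05,"yaw":0,"grip":0.09},{"x":0.031,"y":0,"z":-0.05,"yaw":0,"grip":0.09}]' 20
python3 -m crank '[{"x":0,"y":0,"z":0,"yaw":0,"grip":0.09},{"x":0,"y":0,"z":0,"yaw":0,"grip":0.09},{"x":0,"y":0,"z":0,"yaw":0,"grip":0.09},{"x":0,"y":0,"z":0,"yaw":0,"grip":0.09},{"x":0,"y":0,"z":0,"yaw":0,"grip":0.09}]' 20
python3 - <<'E'
from h import *
shot('wrist');a,c=shot('wrist','c5.png');m=a.max(2);print(state()['ee_pos'])
for n in (1,2,3,4):
    cx,cy=532+(3-n)*35.93,346.2+(3-n)*2.26
    F=[cx+23.3,cy+1,98.9];u,r=proj(c,F);print(n,'F',r.round(1),'at',int(r)-12,m[int(r)-12:int(r)+10,int(u)-12:int(u)+12].mean(1).astype(int).tolist())
t,ct=shot('top','topend.png');t0=cv2.imread('pics/top.png')[:,:,::-1]
d=np.abs(t.astype(int)-t0).max(2);d[330:]=0;n,l,s,ce=cv2.connectedComponentsWithStats((d>50).astype(np.uint8))
print([(ce[i].round().tolist(),int(s[i,4])) for i in range(1,n) if s[i,4]>15])
E
```

```text
time_s: 81.73
ee_pos: [507.4, 344.6, 98.5]
ee_rot: [180.0, -0.0, 3.5]
force: [0.4, -0.0, 0.7]
gripper_width: 85.2
gripper_force: 0.0
time_s: 82.15
ee_pos: [507.0, 344.3, 250.1]
ee_rot: [180.0, 0.0, 3.5]
force: [0.7, 1.1, -0.5]
gripper_width: 90.2
gripper_force: 0.0
time_s: 82.57
ee_pos: [537.6, 346.2, 297.5]
ee_rot: [179.9, 0.1, 3.5]
force: [-0.0, -0.3, -1.2]
gripper_width: 89.9
gripper_force: 0.0
time_s: 82.98
ee_pos: [538.0, 346.4, 298.3]
ee_rot: [180.0, 0.0, 3.5]
force: [-0.2, 0.1, -0.3]
gripper_width: 90.1
gripper_force: 0.0
[538.09072039 346.45627153 298.60074701]
1 F 102.7 at 90 [93, 93, 93, 92, 93, 92, 92, 93, 93, 92, 92, 95, 108, 138, 142, 141, 142, 141, 134, 107, 103, 104]
2 F 134.3 at 122 [97, 84, 74, 74, 79, 92, 95, 98, 98, 100, 100, 107, 127, 142, 144, 144, 143, 138, 118, 106, 105, 104]
3 F 164.2 at 152 [117, 115, 105, 96, 96, 98, 100, 100, 103, 106, 114, 124, 140, 144, 144, 144, 141, 129, 109, 106, 104, 102]
4 F 192.4 at 180 [117, 117, 114, 103, 100, 107, 117, 121, 118, 107, 110, 124, 135, 143, 144, 144, 143, 138, 121, 120, 120, 119]
[([71.0, 184.0], 3608), ([332.0, 178.0], 511), ([370.0, 177.0], 542), ([112.0, 172.0], 25), ([134.0, 277.0], 8493), ([105.0, 187.0], 124), ([124.0, 181.0], 37), ([152.0, 182.0], 43), ([153.0, 193.0], 45), ([116.0, 199.0], 22), ([329.0, 219.0], 532), ([367.0, 220.0], 558), ([74.0, 234.0], 264), ([487.0, 319.0], 1116), ([265.0, 326.0], 274)]
```

All four tops match the flush-lean prediction. Apart from the arm itself, the only changes from the first top picture are the emptied mat and the filled rack. Handing in.

```bash
python3 -c "
from workcell import *
print(job_done())"
```

```text
the job is handed in; nothing more can be done
None
```

The job is handed in at 83 s of the 210 s allowed: all four heat sinks lay flat in the tray, were sprayed with one full press of the cap, and now stand in bays 1–4 of the drain rack, leaning on their rests.

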